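# Load the warm-air dryer and set its dials

### The arm

A 6-joint arm with a two-finger parallel gripper is mounted at the origin on a cart in front of the work surface, level with it; the furniture and walls round the work are solid. World frame = base frame: x ahead of the robot, y to its left, z up, the work surface at z = 0. Lengths are in mm, angles in rad, forces in N, time in s.
With the tool pointing down it reaches from about 250 to 725 mm from the base axis. Payload 4 kg.
Tool frame: the origin (TCP) lies on the centre line of the jaws, within the pads' length; the fingertips stand 11 mm ahead of it and the grasp point (between the pads) lies 8 mm behind it; z points along the fingers, y is the direction in which the jaws open and shut (so a half turn about z gives the same grasp; the last joint's range is limited). The gripper opens to 85 mm and grips with 20 to 120 N. Pads are 22 mm wide; open, the fingers measure 114 mm over their backs; the gripper's body (76 mm by 85 mm) begins 54 mm behind the grasp point. The pads swing forward as they close: fully open they stand 13 mm farther back than shut.
Start: joints at [-1.328, 0.241, 0.005, 1.335, 0, 1.571], TCP at [120.209, -485.334, 242.306] pointing down, gripper open.
Joint ranges: [-2.72, 2.72], [-1.05, 1.87], [-1.09, 1.28], [-1.99, 2.15], [-1.42, 1.44], [-3.14, 3.14]. Speed limits (rad/s): [2.79, 2.79, 3.14, 3.14, 3.14, 3.14].

### API

Orientations are given as a 3x3 rotation matrix whose columns are the frame's x, y, z axes.
In Python, from cell import ctrl, vision gives the robot as it stands. The module is installed in compiled form; this text tells all that it offers.
- The arm moves only by the tool apply_moves, never from a script. Its argument "deltas" is a list of rows, each an object of numbers: "rx", "ry", "rz": the turn, a rotation vector about the tool's x, y, z in rad; "dx", "dy", "dz": the shift along the tool's x, y, z in m; "grip": the closure in counts, from 0 (fully open) to 255 (shut). In form: [{"rx": .., "ry": .., "rz": .., "dx": .., "dy": .., "dz": .., "grip": ..}, ...]. A call has 1 to 8 rows; each row is the pose to reach, as a shift and turn from the pose commanded when the call began, along the tool's axes at that moment; what a row does not reach only later rows make up. A row lasts 1/10 s, in which the tool goes at most 50 mm and 8.59 degrees, less where a joint would pass 70% of its speed; a pose out of reach is approached as far as the arm can. A call with a gripper value outside its range is refused whole. The fingers move at their own pace and stop on an object; the grip force is fixed at half the most. Time passes only in rows, so rows that repeat a pose let the fingers close. It gives the time, the measured TCP pose, the force and the opening at its end, in the units of the state.
- ctrl.get_obs(): the state, without advancing time (a new reading comes with each control period).
- vision.get_image(name): name is "scene" or "top" or "wrist"; returns the picture (480x640x3 uint8, blue, green, red); there is no depth.
- vision.camera_info(name): a dict with "fx", "fy", "cx", "cy" (pixels), "dist" ([k1, k2, p1, p2, k3] as OpenCV has them; the pictures are not rectified), "camera_from_world" (4x4, takes a point from world to camera coordinates). Camera axes: x right, y up, looking along -z (the intrinsics and any distortion apply to the point x, -y, -z); pixel columns grow to the right and rows downward; lengths in mm; the calibration is good to about 2 mm. A picture is of the moment at which its call begins: read the wrist's pose just before it. camera_info takes no time and is no camera call; for the wrist camera it gives the pose at the moment of the call.
- ctrl.close_job(): hands the job in, once; it reports no verdict.
The state is a dict: "clock": time; "joint_pos": joint angles; "qvel": joint speeds; "joint_torque": joint torques, N m; "tool_pos": TCP position; "tool_rot": TCP orientation; "ft_force": force on the tool from outside, world axes, zero at the start; "torque": the same for the moment, N m; "gripper_width": finger opening in mm.
Only numpy, scipy, OpenCV 4.12 (cv2) and the standard library are available. Lean on these libraries where they do the work, as an engineer would, in place of code of your own. Each camera call takes 0.05 s, during which the arm holds its last target.

### The job

The bottle dryer is still running out its last cycle: first turn its timer (right-hand dial) back to 0, then put every rinsed bottle from the draining mat upside down over a drying peg, one to a peg, mouth fully down on the rubber seat. When all are on, set the thermostat (left-hand dial) to 6 on its scale of 0 to 10, and last start the dryer by turning the timer to 20 minutes. Leave the other things on the bench where they are.

Things in the scene. Friction and masses are not known exactly. Their poses are not given: they have to be found in the camera images.
- dryer: white warm-air bottle dryer, fixed, 206 mm deep (x) by 350 mm wide (y): front half (-x, robot side) a console 50 mm high with two black dials, rear half a deck 72 mm high with a row of four upright steel pegs, 84 mm apart, 107 mm behind the dials. Origin on the worktop under the middle of the case; x to the rear, y left along the row, z up
- thermostat (a joint): angle (rad) of the left-hand dial. Scale 0 to 10: eleven even marks over 270 degrees, long at 0, 5 and 10, 0.4712 rad a mark; reads 0 at mark 0, grows clockwise seen from above. Friction 0.03 N m, stays where left, stops at both ends. Mark 0 lies 135 degrees anticlockwise (from above) from the dryer's +x, mark 5 straight to the rear
- timer (a joint): angle (rad) of the right-hand dial. Scale 0 to 60 minutes: seven even marks over 270 degrees, one per 10 minutes, long at 0, 30 and 60, 0.7854 rad a mark; reads 0 at mark 0, grows clockwise seen from above. Friction 0.03 N m, stays where left, stops at both ends. Mark 0 lies 135 degrees anticlockwise (from above) from the dryer's +x, mark 30 straight to the rear
- thermostat_grip (a point): point on the thermostat dial's upright axis at mid-height of its grip bar, 69 mm above the worktop; turns with the dial, x = where the white pointer line points, z up. Dial: skirt 43 mm across, on it a bar 38 mm long (x), 12 mm thick (y), from 12 mm below this point (skirt top) to 10 mm above; console top 19 mm below
- timer_grip (a point): point on the timer dial's upright axis at mid-height of its grip bar, 69 mm above the worktop; turns with the dial, x = where the white pointer line points, z up. Dial: skirt 43 mm across, on it a bar 38 mm long (x), 12 mm thick (y), from 12 mm below this point (skirt top) to 10 mm above; console top 19 mm below
- peg_1 (a point): foot of drying peg 1 of 4 (counted from the right-hand, -y, end), on its axis at the top of the black rubber seat, 75 mm above the worktop. The peg is a perforated upright steel tube 22 mm in diameter that stands 62 mm above this point, its tip slightly domed; the seat is 60 mm across. x, y, z as the dryer's
- peg_2 (a point): foot of drying peg 2 of 4 (counted from the right-hand, -y, end), on its axis at the top of the black rubber seat, 75 mm above the worktop. The peg is a perforated upright steel tube 22 mm in diameter that stands 62 mm above this point, its tip slightly domed; the seat is 60 mm across. x, y, z as the dryer's
- peg_3 (a point): foot of drying peg 3 of 4 (counted from the right-hand, -y, end), on its axis at the top of the black rubber seat, 75 mm above the worktop. The peg is a perforated upright steel tube 22 mm in diameter that stands 62 mm above this point, its tip slightly domed; the seat is 60 mm across. x, y, z as the dryer's
- peg_4 (a point): foot of drying peg 4 of 4 (counted from the right-hand, -y, end), on its axis at the top of the black rubber seat, 75 mm above the worktop. The peg is a perforated upright steel tube 22 mm in diameter that stands 62 mm above this point, its tip slightly domed; the seat is 60 mm across. x, y, z as the dryer's
- bottle_1: white plastic square bottle, 46 x 46 mm, 92 mm long, about 70 g, hollow: square body 74 mm long (walls 3 mm), round open neck 18 mm long, 39 mm outside, 32 mm inside diameter. Starts lying on a flat side. Origin on the lower flat side, midway along the length, 23 mm under the long axis; x along the long axis, out of the mouth; z up as it lies. Mouth rim at x = +46 mm, closed base at x = -46 mm
- bottle_1_mouth (a point): centre of the rim of bottle_1's mouth, on its long axis; x points out of the mouth
- bottle_2: white plastic square bottle, 46 x 46 mm, 92 mm long, about 70 g, hollow: square body 74 mm long (walls 3 mm), round open neck 18 mm long, 39 mm outside, 32 mm inside diameter. Starts lying on a flat side. Origin on the lower flat side, midway along the length, 23 mm under the long axis; x along the long axis, out of the mouth; z up as it lies. Mouth rim at x = +46 mm, closed base at x = -46 mm
- bottle_2_mouth (a point): centre of the rim of bottle_2's mouth, on its long axis; x points out of the mouth
- bottle_3: white plastic square bottle, 46 x 46 mm, 92 mm long, about 70 g, hollow: square body 74 mm long (walls 3 mm), round open neck 18 mm long, 39 mm outside, 32 mm inside diameter. Starts lying on a flat side. Origin on the lower flat side, midway along the length, 23 mm under the long axis; x along the long axis, out of the mouth; z up as it lies. Mouth rim at x = +46 mm, closed base at x = -46 mm
- bottle_3_mouth (a point): centre of the rim of bottle_3's mouth, on its long axis; x points out of the mouth
- bottle_4: white plastic square bottle, 46 x 46 mm, 92 mm long, about 70 g, hollow: square body 74 mm long (walls 3 mm), round open neck 18 mm long, 39 mm outside, 32 mm inside diameter. Starts lying on a flat side. Origin on the lower flat side, midway along the length, 23 mm under the long axis; x along the long axis, out of the mouth; z up as it lies. Mouth rim at x = +46 mm, closed base at x = -46 mm
- bottle_4_mouth (a point): centre of the rim of bottle_4's mouth, on its long axis; x points out of the mouth
- mat: grey ribbed draining mat, 300 x 280 x 4 mm, fixed flat on the worktop; the bottles lie on it with their mouths roughly away from the robot. Origin at the centre of its underside
- micropipette: bystander: blue and white pipette lying on the worktop, 258 mm long; origin under its middle
- specimen_cup: bystander: capped specimen cup, 56 mm across and 57 mm high; origin at the centre of its underside
- highlighter: bystander: orange highlighter pen with a black cap lying on the worktop, 120 mm long; origin under its middle
There are look-alikes about, which are no part of the job. Leave any pink look-alike of the bottle_3 alone. Leave any turquoise look-alike of the bottle_4 alone.

How it is judged (in metres and radians):
On the way, in this order (a step that is already met when the one before it is completed fails the run):
1. the timer is turned back to 0 (value of joint timer below 0.13 rad), for 0.2 s.
2. every bottle stands upside down on a peg, mouth on the seat, with the timer still at 0 (height (world z) of bottle_1_mouth between 0.071 and 0.08 m and angle between each of bottle_1, bottle_2, bottle_3, bottle_4's own x axis and vertical above 3.02 rad and linear speed of each of bottle_1, bottle_2, bottle_3, bottle_4 below 0.03 m/s and (horizontal distance between bottle_1_mouth and peg_1 below 0.013 m or horizontal distance between bottle_1_mouth and peg_2 below 0.013 m or horizontal distance between bottle_1_mouth and peg_3 below 0.013 m or horizontal distance between bottle_1_mouth and peg_4 below 0.013 m) and height (world z) of bottle_2_mouth between 0.071 and 0.08 m and (horizontal distance between bottle_2_mouth and peg_1 below 0.013 m or horizontal distance between bottle_2_mouth and peg_2 below 0.013 m or horizontal distance between bottle_2_mouth and peg_3 below 0.013 m or horizontal distance between bottle_2_mouth and peg_4 below 0.013 m) and height (world z) of bottle_3_mouth between 0.071 and 0.08 m and (horizontal distance between bottle_3_mouth and peg_1 below 0.013 m or horizontal distance between bottle_3_mouth and peg_2 below 0.013 m or horizontal distance between bottle_3_mouth and peg_3 below 0.013 m or horizontal distance between bottle_3_mouth and peg_4 below 0.013 m) and height (world z) of bottle_4_mouth between 0.071 and 0.08 m and (horizontal distance between bottle_4_mouth and peg_1 below 0.013 m or horizontal distance between bottle_4_mouth and peg_2 below 0.013 m or horizontal distance between bottle_4_mouth and peg_3 below 0.013 m or horizontal distance between bottle_4_mouth and peg_4 below 0.013 m) and contact force between the fingers and bottle_1 below 0.2 N and contact force between the fingers and bottle_2 below 0.2 N and contact force between the fingers and bottle_3 below 0.2 N and contact force between the fingers and bottle_4 below 0.2 N and value of joint timer below 0.13 rad), for 0.3 s.
3. the thermostat is at 6, the timer still at 0 (value of joint thermostat between 2.707 and 2.947 rad and value of joint timer below 0.13 rad), for 0.2 s.
4. the timer is at 20 minutes (value of joint timer between 1.451 and 1.691 rad), for 0.2 s.
At the end, for the whole second after the job is handed in: Every bottle stands released and at rest upside down on its own peg, mouth rim within 5 mm of the seat and 13 mm of the peg's axis, standing straight (within 0.12 rad); thermostat within 0.12 rad (a quarter mark) of 6, timer within 0.12 rad (about 1.5 min) of 20 min, both dials at rest (all of step 4 and height (world z) of bottle_1_mouth between 0.071 and 0.08 m and angle between each of bottle_1, bottle_2, bottle_3, bottle_4's own x axis and vertical above 3.02 rad and linear speed of each of bottle_1, bottle_2, bottle_3, bottle_4 below 0.03 m/s and (horizontal distance between bottle_1_mouth and peg_1 below 0.013 m or horizontal distance between bottle_1_mouth and peg_2 below 0.013 m or horizontal distance between bottle_1_mouth and peg_3 below 0.013 m or horizontal distance between bottle_1_mouth and peg_4 below 0.013 m) and height (world z) of bottle_2_mouth between 0.071 and 0.08 m and (horizontal distance between bottle_2_mouth and peg_1 below 0.013 m or horizontal distance between bottle_2_mouth and peg_2 below 0.013 m or horizontal distance between bottle_2_mouth and peg_3 below 0.013 m or horizontal distance between bottle_2_mouth and peg_4 below 0.013 m) and height (world z) of bottle_3_mouth between 0.071 and 0.08 m and (horizontal distance between bottle_3_mouth and peg_1 below 0.013 m or horizontal distance between bottle_3_mouth and peg_2 below 0.013 m or horizontal distance between bottle_3_mouth and peg_3 below 0.013 m or horizontal distance between bottle_3_mouth and peg_4 below 0.013 m) and height (world z) of bottle_4_mouth between 0.071 and 0.08 m and (horizontal distance between bottle_4_mouth and peg_1 below 0.013 m or horizontal distance between bottle_4_mouth and peg_2 below 0.013 m or horizontal distance between bottle_4_mouth and peg_3 below 0.013 m or horizontal distance between bottle_4_mouth and peg_4 below 0.013 m) and value of joint thermostat between 2.707 and 2.947 rad and velocity of joint thermostat between -0.05 and 0.05 rad/s and velocity of joint timer between -0.05 and 0.05 rad/s and contact force between the fingers and bottle_1 below 0.2 N and contact force between the fingers and bottle_2 below 0.2 N and contact force between the fingers and bottle_3 below 0.2 N and contact force between the fingers and bottle_4 below 0.2 N); the robot touches nothing.
It fails at once if the micropipette is knocked away (distance of micropipette from where it was at the start of the episode above 0.03 m).
It fails at once if the specimen cup is knocked away (distance of specimen_cup from where it was at the start of the episode above 0.03 m).
It fails at once if the highlighter is knocked away (distance of highlighter from where it was at the start of the episode above 0.03 m).
Of bottle_1, bottle_2, bottle_3, bottle_4 only 3 to 4 are there at a start; the rules pass over those that are not, and their reading is None.
At some moment in a run one of bottle_1, bottle_2, bottle_3, bottle_4 may be knocked a few centimetres aside while the robot is not near it.
It also fails if it takes over 210 s, if anything falls off the work surface, if the arm or the gripper's body presses on something with over 40 N, if the wrist force passes 120 N, or if a joint passes its speed limit or range.

## Working session

There is one attempt and no reset: what is moved stays moved. The work goes in short steps, Python scripts to look and compute and a tool call to move; the robot and the scene stay as the last step left them, time stands still between calls to the robot, and variables do not carry over. Pictures are saved under pics/ and viewed, and the job is handed in when it is done.

Besides the shell and the picture viewer there is one more tool, called after "Call:" in YAML: its name, and indented under it one key for each argument. apply_moves: Moves the arm, as the interface text tells. Its arguments: {"type":"object","properties":{"deltas":{"type":"array"}},"required":["deltas"]}

```bash
ls; mkdir -p pics
python3 - <<'E'
from cell import ctrl, vision
import cv2, numpy as np
np.set_printoptions(suppress=True,precision=4)
print(ctrl.get_obs())
for n in ["scene","top","wrist"]:
    im=vision.get_image(n); cv2.imwrite(f"pics/{n}0.png",im); print(n,vision.camera_info(n))
E
```

```text
pics
{'clock': 0.0, 'joint_pos': array([-1.328 ,  0.2414,  0.0037,  1.3352,  0.    ,  1.5708]), 'qvel': array([-0.0015,  0.0017,  0.0009,  0.0002,  0.0004, -0.0005]), 'joint_torque': array([ -0.001 , -37.232 ,  25.2407,   0.0171,  -0.0001,   0.    ]), 'tool_pos': array([ 120.0682, -484.7536,  241.4084]), 'tool_rot': array([[ 0.9707,  0.2404, -0.0005],
       [ 0.2404, -0.9707,  0.002 ],
       [ 0.    , -0.0021, -1.    ]]), 'ft_force': array([-0.3826, -1.6819,  0.6724]), 'torque': array([ 0.0153, -0.0143,  0.0197]), 'gripper_width': 85.62744445498606}
scene {'fx': 463.8255221821632, 'fy': 463.8255221821632, 'cx': 316.297034453706, 'cy': 236.3923627525366, 'dist': array([-0.0625,  0.    ,  0.    ,  0.    ,  0.    ]), 'camera_from_world': array([[    0.7535,    -0.6575,    -0.0031,  -306.9226],
       [    0.263 ,     0.2971,     0.9179,  -265.6519],
       [   -0.6026,    -0.6924,     0.3968, -1156.0063],
       [    0.    ,     0.    ,     0.    ,     1.    ]])}
top {'fx': 494.48389389113316, 'fy': 494.48389389113316, 'cx': 320.243010778086, 'cy': 237.50315261295805, 'dist': array([-0.0623,  0.    ,  0.    ,  0.    ,  0.    ]), 'camera_from_world': array([[    0.0202,    -0.9997,     0.0105,   143.7551],
       [    0.9947,     0.0212,     0.1005,  -557.7117],
       [   -0.1007,     0.0084,     0.9949, -1539.6267],
       [    0.    ,     0.    ,     0.    ,     1.    ]])}
wrist {'fx': 352.1678340254373, 'fy': 352.1678340254373, 'cx': 314.9677523621907, 'cy': 241.79017376716135, 'dist': array([0.0017, 0.    , 0.    , 0.    , 0.    ]), 'camera_from_world': array([[   0.2401,   -0.9708,   -0.0021, -498.5235],
       [   0.9337,    0.2315,   -0.273 ,   34.8882],
       [   0.2655,    0.0635,    0.962 , -379.1276],
       [   0.    ,    0.    ,    0.    ,    1.    ]])}
```

View pics/scene0.png

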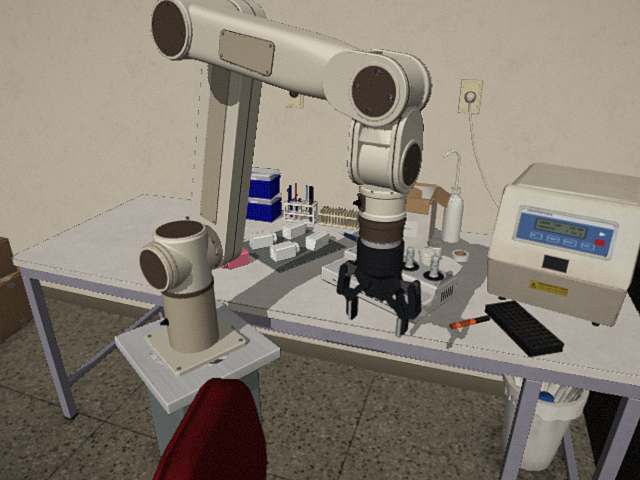

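View pics/top0.png

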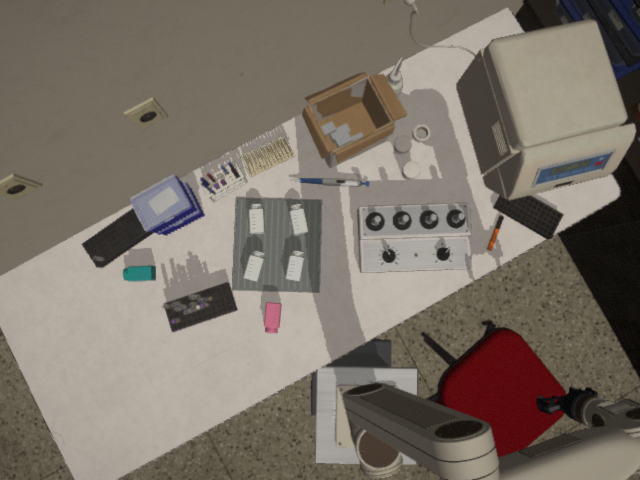

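View pics/wrist0.png

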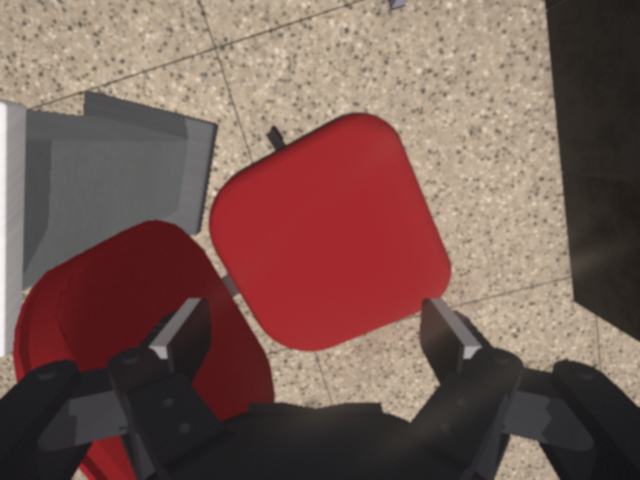

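The top view shows four white bottles on the mat at about (256,218), (297,220), (254,265) and (295,265). The pink look-alike is at (272,318) and the turquoise one at (140,273), both off the mat, so I'll leave them. The dryer is at (415,238), with dials at (390,256) and (443,254). I'll enlarge both areas.

Run:
```python
import cv2
im=cv2.imread("pics/top0.png")
cv2.imwrite("pics/c1.png",cv2.resize(im[190:300,225:330],None,fx=5.4,fy=5.4,interpolation=cv2.INTER_CUBIC))
cv2.imwrite("pics/c2.png",cv2.resize(im[195:280,350:480],None,fx=6,fy=6,interpolation=cv2.INTER_CUBIC))
```

```text
(no output)
```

View pics/c1.png

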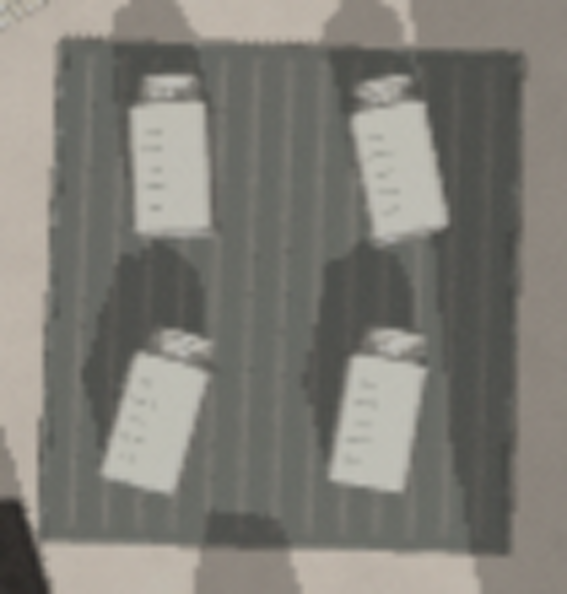

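View pics/c2.png

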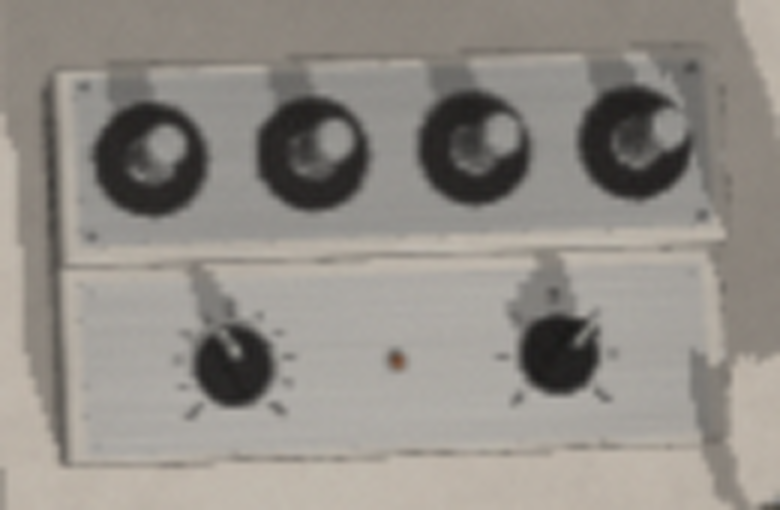

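```bash
cat > h.py <<'E'
import numpy as np, cv2
from scipy.spatial.transform import Rotation as R
np.set_printoptions(suppress=True,precision=4)
def ray(info,uv):
    K=np.array([[info['fx'],0,info['cx']],[0,info['fy'],info['cy']],[0,0,1.]])
    n=cv2.undistortPoints(np.array(uv,float).reshape(-1,1,2),K,np.array(info['dist'])).reshape(-1,2)
    d=np.c_[n[:,0],-n[:,1],-np.ones(len(n))]
    T=np.array(info['camera_from_world']); Rm=T[:3,:3]; c=-Rm.T@T[:3,3]
    return c,d@Rm
def back(info,uv,z):
    c,d=ray(info,uv); s=(z-c[2])/d[:,2]
    return c+d*s[:,None]
def proj(info,P):
    T=np.array(info['camera_from_world']); P=np.atleast_2d(P)@T[:3,:3].T+T[:3,3]
    K=np.array([[info['fx'],0,info['cx']],[0,info['fy'],info['cy']],[0,0,1.]])
    q=np.c_[P[:,0],-P[:,1],-P[:,2]]
    return cv2.projectPoints(q,np.zeros(3),np.zeros(3),K,np.array(info['dist']))[0].reshape(-1,2)
def delta(p0,R0,p1,R1):
    d=R0.T@(np.array(p1)-p0)/1000; r=R.from_matrix(R0.T@R1).as_rotvec()
    return np.r_[r,d]
def rot(z,y):  # z axis & y axis approx -> matrix
    z=np.array(z,float);z/=np.linalg.norm(z); y=np.array(y,float); y-=z*(y@z); y/=np.linalg.norm(y)
    return np.c_[np.cross(y,z),y,z]
E
python3 - <<'E'
from h import *
from cell import vision,ctrl
t=vision.camera_info("top")
c=lambda a,f,ox,oy:(np.array(a,float)+.5)/f-.5+[ox,oy]
print("cam",ray(t,[[320,240]])[0])
s=back(t,c([(151,158),(312,153),(474,148),(635,142)],6,350,195),75);print("seats",s)
d=back(t,c([(233,365),(558,354)],6,350,195),60);print("dials",d)
v=s[0]-s[3];v=v/np.linalg.norm(v);print("yaw left axis",np.degrees(np.arctan2(-v[0],v[1])))
v=d[0]-d[1];print(np.degrees(np.arctan2(-v[0],v[1])),np.linalg.norm(v))
B=[[(131,107),(205,102),(212,230),(137,236)],[(352,116),(423,102),(448,222),(379,241)],[(138,352),(210,373),(172,493),(102,474)],[(352,354),(426,366),(403,491),(331,479)]]
for b in B:
    p=back(t,c(b,5.4,225,190),50); f=(p[0]+p[1])/2; r=(p[2]+p[3])/2; a=f-r
    print("body c",(f+r)/2,"len",np.linalg.norm(a),"w",np.linalg.norm(p[0]-p[1]),"yaw",np.degrees(np.arctan2(a[1],a[0])))
w=vision.camera_info("wrist");o=ctrl.get_obs()
cc=ray(w,[[320,240]])[0];print("wrist cam in tool",o['tool_rot'].T@(cc-o['tool_pos']))
print(back(t,[[272,318],[301,180],[368,183],[403,145],[412,171],[490,247],[502,218]],0))
E
```

```text
cam [ 396.8654  168.5061 1586.2729]
seats [[ 604.8474  -11.5798   75.    ]
 [ 609.2986  -94.8153   75.    ]
 [ 613.801  -178.9815   75.    ]
 [ 618.86   -263.1446   75.    ]]
dials [[ 500.005   -56.8288   60.    ]
 [ 509.1127 -226.1712   60.    ]]
yaw left axis 3.188166003564357
3.078557319585184 169.58711513864162
body c [600.5967 356.8274  50.    ] len 75.34379619686852 w 43.13716144987053 yaw 4.805007743142665
body c [602.5406 223.8318  50.    ] len 73.29205741750643 w 42.06109773643691 yaw 13.293905433499843
body c [453.095  361.0061  50.    ] len 72.46158377950466 w 43.35559573790267 yaw -15.202293946447346
body c [456.1179 233.1538  50.    ] len 72.84489925062739 w 43.19612532735595 yaw -8.558710675536835
wrist cam in tool [  69.7538   -0.3904 -131.584 ]
[[ 297.1986  303.0679    0.    ]
 [ 744.6721  221.6882    0.    ]
 [ 739.7117    2.6167    0.    ]
 [ 870.4886 -112.2533    0.    ]
 [ 783.4113 -141.9869    0.    ]
 [ 538.0758 -397.9056    0.    ]
 [ 634.3137 -439.4527    0.    ]]
```

```bash
cat >> h.py <<'E'
import json
def yawrot(a): # tool down with tool x at world yaw a (deg)
    a=np.radians(a); return np.c_[[np.cos(a),np.sin(a),0],[np.sin(a),-np.cos(a),0],[0,0,-1]]
def plan(p0,R0,p1,R1):
    d=delta(p0,R0,p1,R1); print(dict(zip("rx ry rz dx dy dz".split(),d.round(4).tolist())),"rows>=",max(np.linalg.norm(d[:3])/.15,np.linalg.norm(d[3:])/.05))
def upd(row,p=None,Rm=None): # update stored commanded pose
    s=json.load(open("cmd.json")); p0=np.array(s['p']);R0=np.array(s['R'])
    p1=p0+R0@(np.array(row[3:])*1000); R1=R0@R.from_rotvec(row[:3]).as_matrix()
    json.dump(dict(p=p1.tolist(),R=R1.tolist()),open("cmd.json","w")); return p1,R1
def cmd():
    s=json.load(open("cmd.json")); return np.array(s['p']),np.array(s['R'])
E
python3 - <<'E'
from h import *
Ry=yawrot(np.degrees(1.5708-1.328)); p=[120.209,-485.334,242.306]
print(Ry)
json.dump(dict(p=p,R=Ry.tolist()),open("cmd.json","w"))
plan(np.array(p),Ry,[480,-210,240],yawrot(75))
E
```

```text
[[ 0.9707  0.2404  0.    ]
 [ 0.2404 -0.9707  0.    ]
 [ 0.      0.     -1.    ]]
{'rx': 0.0, 'ry': 0.0, 'rz': -1.0662, 'dx': 0.4154, 'dy': -0.1808, 'dz': 0.0023} rows>= 9.061207267754115
```

Call:
apply_moves:
  deltas:
    - {"rz":-1.0,"dx":0.33,"dy":-0.14}
    - {"rz":-1.0,"dx":0.33,"dy":-0.14}
    - {"rz":-1.0,"dx":0.33,"dy":-0.14}
    - {"rz":-1.0,"dx":0.33,"dy":-0.14}
    - {"rz":-1.0,"dx":0.33,"dy":-0.14}
    - {"rz":-1.0,"dx":0.33,"dy":-0.14}
    - {"rz":-1.0,"dx":0.33,"dy":-0.14}
    - {"rz":-1.0,"dx":0.33,"dy":-0.14}

```text
validation failed for argument at $.de...
```

Run:
```python
from h import *
from cell import vision,ctrl
p,Rm=upd([0,0,-1.0,.33,-.14,0]); o=ctrl.get_obs(); print(p,Rm,o['tool_pos'],o['tool_rot'],o['joint_pos'],o['clock'])
plan(p,Rm,[450,-215,240],yawrot(137))
```

```text
[ 406.8706 -270.1013  242.306 ] [[ 0.3221  0.9467  0.    ]
 [ 0.9467 -0.3221  0.    ]
 [ 0.      0.     -1.    ]] [ 120.1032 -484.8681  241.5971] [[ 0.9707  0.2405 -0.0004]
 [ 0.2405 -0.9707  0.0016]
 [ 0.     -0.0017 -1.    ]] [-1.328   0.2413  0.004   1.3352  0.      1.5708] 0.15
{'rx': 0.0, 'ry': 0.0, 'rz': -1.1483, 'dx': 0.0661, 'dy': 0.0231, 'dz': 0.0023} rows>= 7.655340501548211
```

Call:
apply_moves:
  deltas:
    - {"rx":0,"ry":0,"rz":-1.0,"dx":0.33,"dy":-0.14,"dz":0,"grip":0}
    - {"rx":0,"ry":0,"rz":-1.0,"dx":0.33,"dy":-0.14,"dz":0,"grip":0}
    - {"rx":0,"ry":0,"rz":-1.0,"dx":0.33,"dy":-0.14,"dz":0,"grip":0}
    - {"rx":0,"ry":0,"rz":-1.0,"dx":0.33,"dy":-0.14,"dz":0,"grip":0}
    - {"rx":0,"ry":0,"rz":-1.0,"dx":0.33,"dy":-0.14,"dz":0,"grip":0}
    - {"rx":0,"ry":0,"rz":-1.0,"dx":0.33,"dy":-0.14,"dz":0,"grip":0}
    - {"rx":0,"ry":0,"rz":-1.0,"dx":0.33,"dy":-0.14,"dz":0,"grip":0}
    - {"rx":0,"ry":0,"rz":-1.0,"dx":0.33,"dy":-0.14,"dz":0,"grip":0}

```text
clock: 0.95
tool_pos: [410.3, -266.8, 241.9]
tool_rot: [[0.315, 0.949, 0.001], [0.949, -0.315, 0.001], [0.001, 0.001, -1.0]]
ft_force: [-0.6, -0.1, -0.9]
gripper_width: 85.2
```

Run:
```python
from h import *
from cell import vision,ctrl
p,Rm=cmd(); plan(p,Rm,[470,-200,230],yawrot(130))
print(ctrl.get_obs()['joint_pos'])
```

```text
{'rx': 0.0, 'ry': 0.0, 'rz': -1.0261, 'dx': 0.0867, 'dy': 0.0372, 'dz': 0.0123} rows>= 6.840853517284191
[-0.5776  0.2197 -0.0232  1.3278  0.0015  1.3133]
```

Call:
apply_moves:
  deltas:
    - {"rx":0,"ry":0,"rz":-1.02,"dx":0.087,"dy":0.037,"dz":0.012,"grip":0}
    - {"rx":0,"ry":0,"rz":-1.02,"dx":0.087,"dy":0.037,"dz":0.012,"grip":0}
    - {"rx":0,"ry":0,"rz":-1.02,"dx":0.087,"dy":0.037,"dz":0.012,"grip":0}
    - {"rx":0,"ry":0,"rz":-1.02,"dx":0.087,"dy":0.037,"dz":0.012,"grip":0}
    - {"rx":0,"ry":0,"rz":-1.02,"dx":0.087,"dy":0.037,"dz":0.012,"grip":0}
    - {"rx":0,"ry":0,"rz":-1.02,"dx":0.087,"dy":0.037,"dz":0.012,"grip":0}
    - {"rx":0,"ry":0,"rz":-1.02,"dx":0.087,"dy":0.037,"dz":0.012,"grip":0}
    - {"rx":0,"ry":0,"rz":-1.02,"dx":0.087,"dy":0.037,"dz":0.012,"grip":0}

```text
clock: 1.75
tool_pos: [469.4, -200.0, 230.0]
tool_rot: [[-0.637, 0.771, -0.001], [0.771, 0.637, 0.0], [0.001, -0.001, -1.0]]
ft_force: [-0.7, 0.9, -0.0]
gripper_width: 85.6
```

Run:
```python
from h import *
from cell import vision,ctrl
p,Rm=upd([0,0,-1.02,.087,.037,.012]); o=ctrl.get_obs(); print(p,Rm,o['tool_pos'],o['tool_rot'],o['joint_pos'],o['clock'])
w=vision.camera_info("wrist"); im=vision.get_image("wrist"); cv2.imwrite("pics/w1.png",im)
import pickle; pickle.dump(w,open("w1.pkl","wb"))
```

```text
[ 469.9249 -199.6587  230.306 ] [[-0.6381  0.77    0.    ]
 [ 0.77    0.6381  0.    ]
 [ 0.      0.     -1.    ]] [ 469.3834 -200.0348  229.993 ] [[-0.6369  0.7709 -0.0009]
 [ 0.7709  0.637   0.0002]
 [ 0.0007 -0.0006 -1.    ]] [-0.4027  0.2671  0.0079  1.3124 -0.0002  0.4775] 1.75
```

View pics/w1.png

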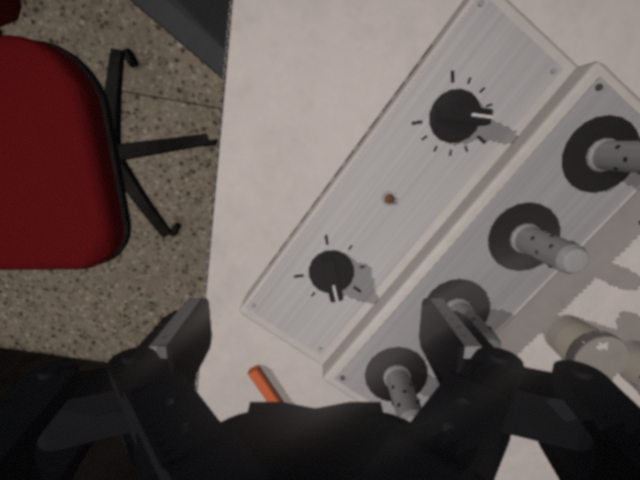

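Both dials show well: timer at about (331,272), thermostat at about (457,116). I'll enlarge them.

Run:
```python
import cv2
im=cv2.imread("pics/w1.png")
cv2.imwrite("pics/c3.png",cv2.resize(im[222:322,280:380],None,fx=6,fy=6,interpolation=cv2.INTER_CUBIC))
cv2.imwrite("pics/c4.png",cv2.resize(im[66:166,407:507],None,fx=6,fy=6,interpolation=cv2.INTER_CUBIC))
```

```text
(no output)
```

View pics/c3.png

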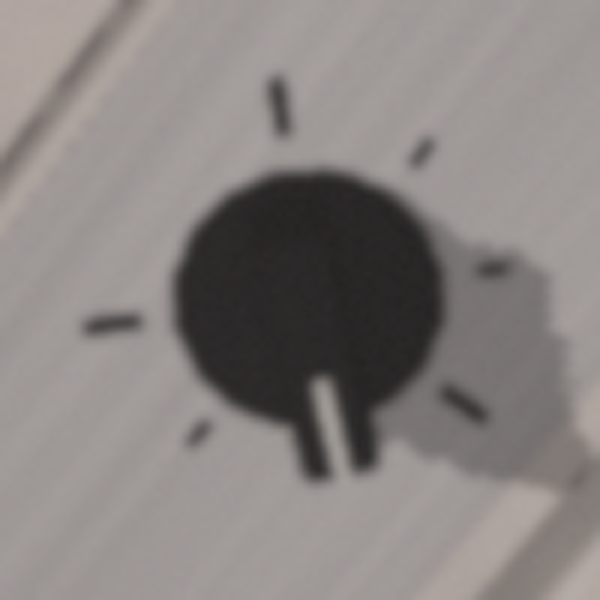

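View pics/c4.png

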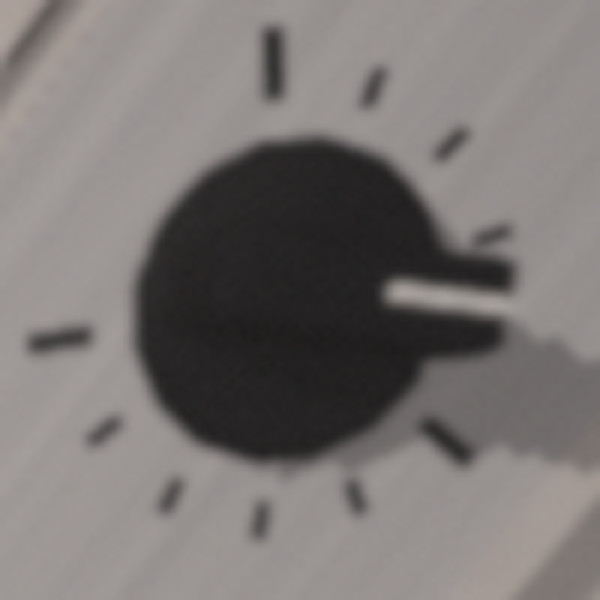

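```bash
cat > dial.py <<'E'
from h import *
from scipy.optimize import least_squares
def dial(w,marks,angs,ptr,sc,off):
    c=lambda a:(np.array(a,float)+.5)/sc-.5+off
    m=back(w,c(marks),50)[:,:2]; A=np.radians(angs)
    f=lambda q:np.r_[m[:,0]-(q[0]+q[2]*np.cos(q[3]-A)),m[:,1]-(q[1]+q[2]*np.sin(q[3]-A))]
    s=least_squares(f,[*m.mean(0),28,np.pi*.75]); q=s.x
    print("centre",q[:2],"r",q[2],"dryer yaw",np.degrees(q[3])-135,"res",np.abs(s.fun).max())
    P=back(w,c(ptr),79); d=P[1]-P[0]; yaw=np.arctan2(d[1],d[0])
    print("ptr yaw",np.degrees(yaw),"angle",(q[3]-yaw),"tip",P[1]-[*q[:2],79])
    d=P[1,:2]-q[:2]; print("ptr yaw from centre-to-tip",np.degrees(np.arctan2(d[1],d[0])))
E
python3 - <<'E'
from dial import *
import pickle
w=pickle.load(open("w1.pkl","rb"))
dial(w,[(280,105),(423,153),(492,269),(465,404),(199,433),(112,324)],[0,45,90,135,225,270],[(320,378),(343,470)],6,[280,222])
dial(w,[(274,63),(374,87),(452,144),(492,236),(447,441),(357,497),(261,519),(172,497),(104,430),(60,340)],[0,27,54,81,135,162,189,216,243,270],[(385,292),(515,304)],6,[407,66])
E
```

```text
centre [ 511.2695 -226.554 ] r 30.15865227854487 dryer yaw 3.198074042410468 res 1.2421399804287034
ptr yaw -36.62551974806133 angle 3.0512473218128466 tip [13.6125 -9.8533  0.    ]
ptr yaw from centre-to-tip -35.89863458637042
centre [501.6963 -56.2185] r 29.71888586070263 dryer yaw 3.2850887302210765 res 1.448318657073969
ptr yaw 34.587378919155164 angle 1.809866462980727 tip [15.5748 10.0808  0.    ]
ptr yaw from centre-to-tip 32.912994210125845
```

Run:
```python
from h import *
p,Rm=cmd(); plan(p,Rm,[511,-226.5,110],yawrot(143.7))
```

```text
{'rx': 0.0, 'ry': 0.0, 'rz': -0.2452, 'dx': -0.0469, 'dy': 0.0145, 'dz': 0.1203} rows>= 2.5985494271611853
```

Call:
apply_moves:
  deltas:
    - {"rx":0,"ry":0,"rz":-0.245,"dx":-0.047,"dy":0.0145,"dz":0.12,"grip":150}
    - {"rx":0,"ry":0,"rz":-0.245,"dx":-0.047,"dy":0.0145,"dz":0.12,"grip":150}
    - {"rx":0,"ry":0,"rz":-0.245,"dx":-0.047,"dy":0.0145,"dz":0.12,"grip":150}
    - {"rx":0,"ry":0,"rz":-0.245,"dx":-0.047,"dy":0.0145,"dz":0.12,"grip":150}
    - {"rx":0,"ry":0,"rz":-0.245,"dx":-0.047,"dy":0.0145,"dz":0.12,"grip":150}
    - {"rx":0,"ry":0,"rz":-0.245,"dx":-0.047,"dy":0.0145,"dz":0.12,"grip":150}
    - {"rx":0,"ry":0,"rz":-0.245,"dx":-0.047,"dy":0.0145,"dz":0.12,"grip":150}

```text
clock: 2.5
tool_pos: [512.0, -227.0, 112.6]
tool_rot: [[-0.805, 0.593, 0.004], [0.593, 0.805, -0.002], [-0.004, 0.001, -1.0]]
ft_force: [-0.4, 0.1, 0.4]
gripper_width: 35.3
```

Run:
```python
from h import *
from cell import vision,ctrl
p,Rm=upd([0,0,-.245,-.047,.0145,.12]); o=ctrl.get_obs(); print(p,o['tool_pos'],o['gripper_width'],o['joint_pos'])
cv2.imwrite("pics/w2.png",vision.get_image("wrist"))
```

```text
[ 511.0793 -226.5951  110.306 ] [ 512.0162 -226.9753  112.618 ] 35.31080170864805 [-0.4173  0.4419 -0.0566  1.0684 -0.      0.2171]
```

View pics/w2.png

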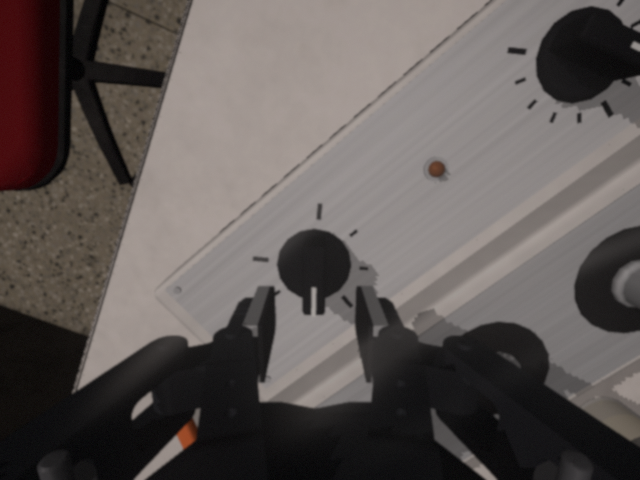

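The jaws straddle the timer bar, which lies along the finger line at about (315,275). I'll lower, close and turn.

Call:
apply_moves:
  deltas:
    - {"rx":0,"ry":0,"rz":0,"dx":0,"dy":0,"dz":0.02,"grip":150}
    - {"rx":0,"ry":0,"rz":0,"dx":0,"dy":0,"dz":0.038,"grip":150}
    - {"rx":0,"ry":0,"rz":0,"dx":0,"dy":0,"dz":0.038,"grip":150}
    - {"rx":0,"ry":0,"rz":0,"dx":0,"dy":0,"dz":0.038,"grip":150}
    - {"rx":0,"ry":0,"rz":0,"dx":0,"dy":0,"dz":0.038,"grip":240}
    - {"rx":0,"ry":0,"rz":0,"dx":0,"dy":0,"dz":0.038,"grip":240}
    - {"rx":0,"ry":0,"rz":0,"dx":0,"dy":0,"dz":0.038,"grip":240}
    - {"rx":0,"ry":0,"rz":0,"dx":0,"dy":0,"dz":0.038,"grip":240}

```text
clock: 3.35
tool_pos: [511.8, -227.5, 74.0]
tool_rot: [[-0.806, 0.593, 0.002], [0.593, 0.806, -0.002], [-0.003, -0.001, -1.0]]
ft_force: [-2.3, -2.2, 6.2]
gripper_width: 10.4
```

Run:
```python
from h import *
from cell import vision,ctrl
p,Rm=upd([0,0,0,0,0,.038]); o=ctrl.get_obs(); print(p,o['tool_pos'],o['gripper_width'],o['ft_force'],o['torque'],o['joint_pos'])
```

```text
[ 511.0793 -226.5951   72.306 ] [ 511.7573 -227.5238   74.022 ] 10.361193955898589 [-2.2741 -2.2447  6.1554] [-0.2794  0.4422 -0.049 ] [-0.4178  0.4817 -0.1048  0.9816 -0.0011  0.2165]
```

Call:
apply_moves:
  deltas:
    - {"rx":0,"ry":0,"rz":-0.14,"dx":0,"dy":0,"dz":0,"grip":240}
    - {"rx":0,"ry":0,"rz":-0.28,"dx":0,"dy":0,"dz":0,"grip":240}
    - {"rx":0,"ry":0,"rz":-0.42,"dx":0,"dy":0,"dz":0,"grip":240}
    - {"rx":0,"ry":0,"rz":-0.56,"dx":0,"dy":0,"dz":0,"grip":240}
    - {"rx":0,"ry":0,"rz":-0.7,"dx":0,"dy":0,"dz":0,"grip":240}
    - {"rx":0,"ry":0,"rz":-0.84,"dx":0,"dy":0,"dz":0,"grip":240}
    - {"rx":0,"ry":0,"rz":-0.98,"dx":0,"dy":0,"dz":0,"grip":240}
    - {"rx":0,"ry":0,"rz":-1.1,"dx":0,"dy":0,"dz":0,"grip":240}

```text
clock: 4.15
tool_pos: [511.8, -226.5, 74.0]
tool_rot: [[-0.891, -0.454, 0.002], [-0.454, 0.891, 0.0], [-0.002, -0.001, -1.0]]
ft_force: [-1.9, 1.7, 8.3]
gripper_width: 10.4
```

Call:
apply_moves:
  deltas:
    - {"rx":0,"ry":0,"rz":-0.14,"dx":0,"dy":0,"dz":0,"grip":240}
    - {"rx":0,"ry":0,"rz":-0.28,"dx":0,"dy":0,"dz":0,"grip":240}
    - {"rx":0,"ry":0,"rz":-0.42,"dx":0,"dy":0,"dz":0,"grip":240}
    - {"rx":0,"ry":0,"rz":-0.56,"dx":0,"dy":0,"dz":0,"grip":240}
    - {"rx":0,"ry":0,"rz":-0.7,"dx":0,"dy":0,"dz":0,"grip":240}
    - {"rx":0,"ry":0,"rz":-0.84,"dx":0,"dy":0,"dz":0,"grip":240}
    - {"rx":0,"ry":0,"rz":-0.98,"dx":0,"dy":0,"dz":0,"grip":240}
    - {"rx":0,"ry":0,"rz":-1.1,"dx":0,"dy":0,"dz":0,"grip":240}

```text
clock: 4.95
tool_pos: [510.9, -226.0, 74.0]
tool_rot: [[0.001, -1.0, 0.0], [-1.0, -0.001, 0.001], [-0.001, -0.0, -1.0]]
ft_force: [-4.1, 2.8, 9.7]
gripper_width: 10.5
```

Call:
apply_moves:
  deltas:
    - {"rx":0,"ry":0,"rz":-0.14,"dx":0,"dy":0,"dz":0,"grip":240}
    - {"rx":0,"ry":0,"rz":-0.28,"dx":0,"dy":0,"dz":0,"grip":240}
    - {"rx":0,"ry":0,"rz":-0.42,"dx":0,"dy":0,"dz":0,"grip":240}
    - {"rx":0,"ry":0,"rz":-0.56,"dx":0,"dy":0,"dz":0,"grip":240}
    - {"rx":0,"ry":0,"rz":-0.7,"dx":0,"dy":0,"dz":0,"grip":240}
    - {"rx":0,"ry":0,"rz":-0.81,"dx":0,"dy":0,"dz":0,"grip":240}
    - {"rx":0,"ry":0,"rz":-0.81,"dx":0,"dy":0,"dz":0,"grip":240}
    - {"rx":0,"ry":0,"rz":-0.81,"dx":0,"dy":0,"dz":0,"grip":240}

```text
clock: 5.75
tool_pos: [510.2, -226.3, 74.0]
tool_rot: [[0.721, -0.693, -0.001], [-0.693, -0.721, 0.0], [-0.001, 0.0, -1.0]]
ft_force: [-5.1, 1.7, 10.9]
gripper_width: 10.3
```

Run:
```python
from h import *
from cell import vision,ctrl
p,Rm=upd([0,0,-3.01,0,0,0]); o=ctrl.get_obs(); print(p,Rm,o['tool_pos'],o['tool_rot'],o['gripper_width'],o['ft_force'],o['torque'],o['joint_pos'])
```

```text
[ 511.0793 -226.5951   72.306 ] [[ 0.7211 -0.6928  0.    ]
 [-0.6928 -0.7211  0.    ]
 [ 0.      0.     -1.    ]] [ 510.1719 -226.2963   73.9921] [[ 0.7211 -0.6928 -0.0009]
 [-0.6928 -0.7211  0.0003]
 [-0.0008  0.0004 -1.    ]] 10.27457311120762 [-5.1387  1.7137 10.9115] [ 0.3744  1.2669 -0.0151] [-0.4174  0.4809 -0.1062  0.9846 -0.0001 -2.7936]
```

Call:
apply_moves:
  deltas:
    - {"rx":0,"ry":0,"rz":0,"dx":0,"dy":0,"dz":0,"grip":150}
    - {"rx":0,"ry":0,"rz":0,"dx":0,"dy":0,"dz":0,"grip":150}
    - {"rx":0,"ry":0,"rz":0,"dx":0,"dy":0,"dz":0,"grip":150}
    - {"rx":0,"ry":0,"rz":0,"dx":0,"dy":0,"dz":-0.05,"grip":150}
    - {"rx":0,"ry":0,"rz":0,"dx":0,"dy":0,"dz":-0.1,"grip":150}
    - {"rx":0,"ry":0,"rz":0,"dx":-0.05,"dy":0,"dz":-0.16,"grip":0}
    - {"rx":0,"ry":0,"rz":0,"dx":-0.05,"dy":0,"dz":-0.16,"grip":0}
    - {"rx":0,"ry":0,"rz":0,"dx":-0.05,"dy":0,"dz":-0.16,"grip":0}

```text
clock: 6.55
tool_pos: [475.9, -191.5, 236.5]
tool_rot: [[0.722, -0.692, 0.007], [-0.692, -0.722, -0.002], [0.006, -0.003, -1.0]]
ft_force: [1.0, -0.4, -0.3]
gripper_width: 77.0
```

Run:
```python
from h import *
from cell import vision,ctrl
p,Rm=upd([0,0,0,-.05,0,-.16]); o=ctrl.get_obs(); print(p,o['tool_pos'],o['gripper_width'],o['ft_force'])
w=vision.camera_info("wrist"); im=vision.get_image("wrist"); cv2.imwrite("pics/w3.png",im)
import pickle; pickle.dump(w,open("w3.pkl","wb"))
u=proj(w,[511,-226.5,70])[0].round().astype(int);print(u)
x,y=u-50; cv2.imwrite("pics/c5.png",cv2.resize(im[y:y+100,x:x+100],None,fx=6,fy=6,interpolation=cv2.INTER_CUBIC));print(x,y)
```

```text
[ 475.0235 -191.9544  232.306 ] [ 475.8783 -191.505   236.5313] 76.98807044855403 [ 0.9723 -0.3947 -0.2907]
[318 168]
268 118
```

View pics/c5.png

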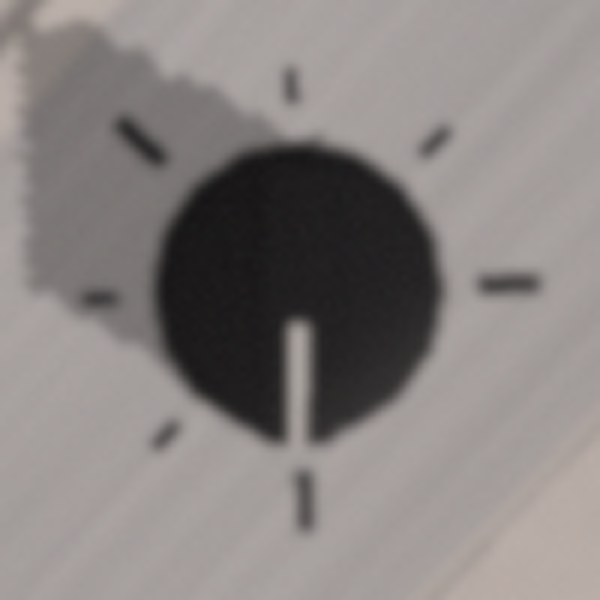

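Run:
```python
from dial import *
import pickle
w=pickle.load(open("w3.pkl","rb"))
dial(w,[(304,502),(166,435),(99,298),(140,142),(291,86),(435,142),(509,285)],[0,45,90,135,180,225,270],[(300,322),(297,445)],6,[268,118])
```

```text
centre [ 510.9365 -226.2062] r 30.03984609247188 dryer yaw 3.0872070970618495 res 1.4165015934170242
ptr yaw 134.88080774565975 angle 0.0559622258157777 tip [-13.259   13.1085   0.    ]
ptr yaw from centre-to-tip 135.32707182971927
```

Run:
```python
from h import *
p,Rm=cmd(); plan(p,Rm,[490,100,280],yawrot(-20)); 
d=[0,0,-.41,-.20,-.22,-.05]; p1=p+Rm@(np.array(d[3:])*1000); R1=Rm@R.from_rotvec(d[:3]).as_matrix(); print(p1)
plan(p1,R1,[510,290,300],yawrot(0))
```

```text
{'rx': 0.0, 'ry': 0.0, 'rz': -0.4163, 'dx': -0.1915, 'dy': -0.2209, 'dz': -0.0477} rows>= 5.92406506125554
[483.2197 105.254  282.306 ]
{'rx': 0.0, 'ry': 0.0, 'rz': -0.3554, 'dx': -0.0392, 'dy': -0.1825, 'dz': -0.0177} rows>= 3.7502715530548025
```

Call:
apply_moves:
  deltas:
    - {"rx":0,"ry":0,"rz":-0.41,"dx":-0.2,"dy":-0.22,"dz":-0.05,"grip":0}
    - {"rx":0,"ry":0,"rz":-0.41,"dx":-0.2,"dy":-0.22,"dz":-0.05,"grip":0}
    - {"rx":0,"ry":0,"rz":-0.41,"dx":-0.2,"dy":-0.22,"dz":-0.05,"grip":0}
    - {"rx":0,"ry":0,"rz":-0.41,"dx":-0.2,"dy":-0.22,"dz":-0.05,"grip":0}
    - {"rx":0,"ry":0,"rz":-0.41,"dx":-0.2,"dy":-0.22,"dz":-0.05,"grip":0}
    - {"rx":0,"ry":0,"rz":-0.41,"dx":-0.2,"dy":-0.22,"dz":-0.05,"grip":0}
    - {"rx":0,"ry":0,"rz":-0.41,"dx":-0.2,"dy":-0.22,"dz":-0.05,"grip":0}

```text
clock: 7.3
tool_pos: [483.8, 110.5, 281.3]
tool_rot: [[0.94, -0.34, -0.0], [-0.34, -0.94, 0.002], [-0.001, -0.002, -1.0]]
ft_force: [-0.3, -1.5, -0.1]
gripper_width: 85.0
```

Call:
apply_moves:
  deltas:
    - {"rx":0,"ry":0,"rz":-0.355,"dx":-0.04,"dy":-0.182,"dz":-0.018,"grip":0}
    - {"rx":0,"ry":0,"rz":-0.355,"dx":-0.04,"dy":-0.182,"dz":-0.018,"grip":0}
    - {"rx":0,"ry":0,"rz":-0.355,"dx":-0.04,"dy":-0.182,"dz":-0.018,"grip":0}
    - {"rx":0,"ry":0,"rz":-0.355,"dx":-0.04,"dy":-0.182,"dz":-0.018,"grip":0}
    - {"rx":0,"ry":0,"rz":-0.355,"dx":-0.04,"dy":-0.182,"dz":-0.018,"grip":0}
    - {"rx":0,"ry":0,"rz":-0.355,"dx":-0.04,"dy":-0.182,"dz":-0.018,"grip":0}

```text
clock: 7.9
tool_pos: [509.2, 289.6, 297.8]
tool_rot: [[1.0, 0.0, -0.003], [0.0, -1.0, -0.003], [-0.003, 0.003, -1.0]]
ft_force: [-0.5, -1.3, 1.3]
gripper_width: 85.5
```

Run:
```python
from h import *
from cell import vision,ctrl
p,Rm=upd([0,0,-.41,-.2,-.22,-.05]);p,Rm=upd([0,0,-.355,-.04,-.182,-.018]); o=ctrl.get_obs(); print(p,o['tool_pos'],o['gripper_width'],o['ft_force'],o['joint_pos'])
w=vision.camera_info("wrist"); im=vision.get_image("wrist"); cv2.imwrite("pics/w4.png",im)
import pickle; pickle.dump(w,open("w4.pkl","wb"))
```

```text
[509.0464 289.7993 300.306 ] [509.2262 289.5925 297.7842] 85.48524912150737 [-0.5184 -1.3008  1.2544] [ 0.5174  0.4083  0.3834  1.5498 -0.0007 -2.6246]
```

View pics/w4.png

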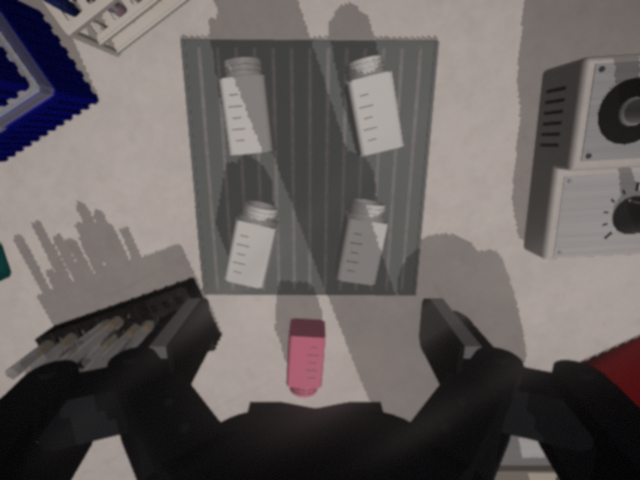

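Run:
```python
import cv2
im=cv2.imread("pics/w4.png")
g=lambda a:cv2.convertScaleAbs(a,alpha=1.5)
cv2.imwrite("pics/c6.png",g(cv2.resize(im[190:295,215:400],None,fx=4.3,fy=4.3,interpolation=cv2.INTER_CUBIC)))
cv2.imwrite("pics/c7.png",g(cv2.resize(im[50:160,215:415],None,fx=4,fy=4,interpolation=cv2.INTER_CUBIC)))
```

```text
(no output)
```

View pics/c6.png

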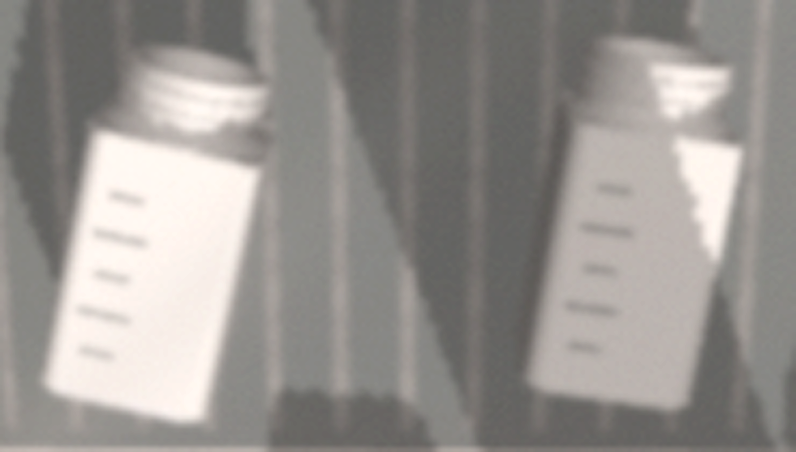

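View pics/c7.png

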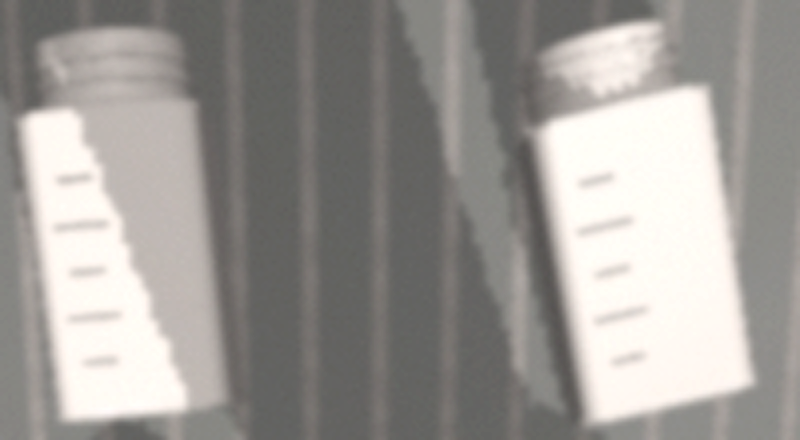

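Run:
```python
from h import *
import pickle
w=pickle.load(open("w4.pkl","rb"))
def b(n,pts,sc,off):
    c=(np.array(pts,float)+.5)/sc-.5+off
    p=back(w,c,50); f=(p[0]+p[1])/2; r=(p[2]+p[3])/2; l=(p[0]+p[3])/2;rr=(p[1]+p[2])/2
    a=f-r; 
    print(n,"body c",((f+r)/2)[:2],"len",np.linalg.norm(a),"w",np.linalg.norm(l-rr),"yaw",np.degrees(np.arctan2(a[1],a[0])),np.degrees(np.arctan2(*(l-rr)[[0,1]]*[-1,1])))
b("A",[(95,127),(258,168),(205,423),(46,382)],4.3,[215,190])
b("B",[(580,125),(742,148),(687,410),(528,382)],4.3,[215,190])
b("C",[(22,115) ,(194,100),(227,404),(62,420)],4,[215,50])
b("D",[(543,127),(708,87),(754,382),(588,424)],4,[215,50])
# mat corners
print(back(w,[(182,38),(438,38),(418,294),(203,294)],4))
```

```text
A body c [455.7047 363.5752] len 72.48354192454704 w 43.25912811785937 yaw -13.566450671888761 -15.241556207977801
B body c [458.022  236.5413] len 72.4270519137235 w 43.02811331080467 yaw -9.060501822680441 -9.495301745491801
C body c [603.6601 359.4175] len 72.99816802325633 w 43.07457815967308 yaw 4.1748494499631645 4.973416588707877
D body c [604.8585 226.9899] len 72.2700038318985 w 42.66746804569668 yaw 11.955588059343992 13.303714079330687
[[685.3302 432.6357   4.    ]
 [685.4814 157.0975   4.    ]
 [385.8132 154.3747   4.    ]
 [386.0742 436.3682   4.    ]]
```

Run:
```python
import cv2
from h import *
im=cv2.imread("pics/top0.png")
a=cv2.resize(im[240:340,155:295],None,fx=5,fy=5,interpolation=cv2.INTER_CUBIC)
cv2.imwrite("pics/c8.png",a)
im=cv2.imread("pics/scene0.png")
cv2.imwrite("pics/c9.png",cv2.resize(im[200:290,200:360],None,fx=5,fy=5,interpolation=cv2.INTER_CUBIC))
```

```text
(no output)
```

View pics/c8.png

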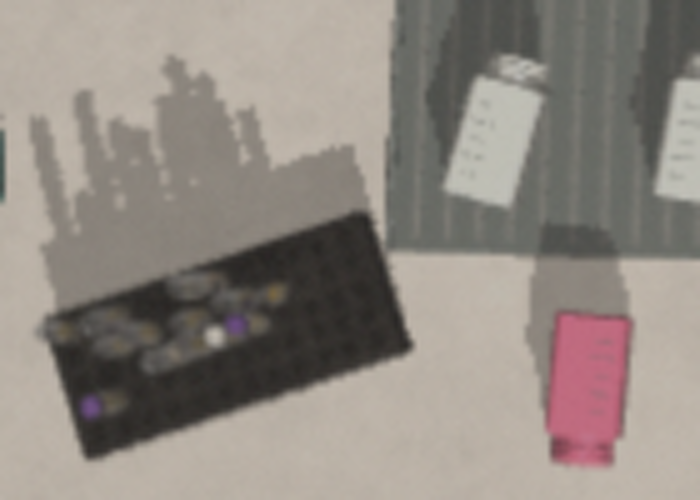

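View pics/c9.png

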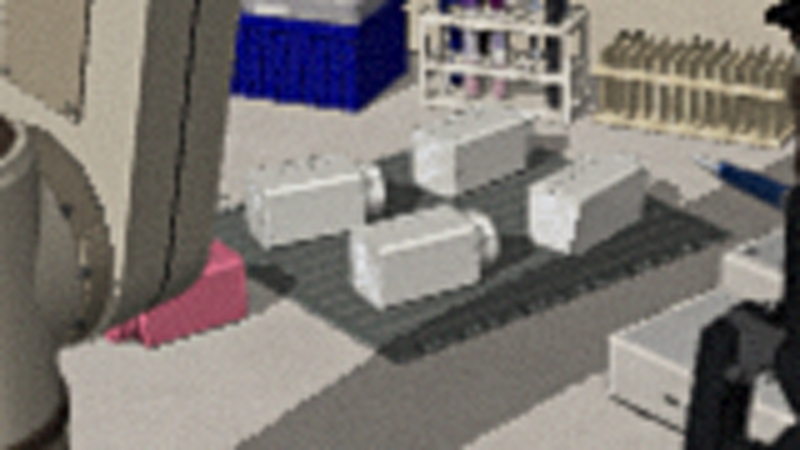

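```bash
cat > bp.py <<'E'
from h import *
import sys
A=np.radians(50); S=-8.  # grasp offset along bottle from body centre
BOT=dict(A=(454.4,362.3,-14.8),B=(457,234.8,-9.2),C=(602.1,358.1,4.6),D=(603.7,225.4,12.8))
PEG={4:(605.5,-10.5),3:(610.2,-94.4),2:(614.8,-178.2),1:(619.5,-262)}
def u_(deg): a=np.radians(deg); return np.array([np.cos(a),np.sin(a),0])
Z=np.array([0,0,1.])
def Rof(x,z): return np.c_[x,np.cross(z,x),z]
def grasp(b,h=30.):
    x,y,yaw=BOT[b]; u=u_(yaw); z=np.cos(A)*u-np.sin(A)*Z; xt=np.sin(A)*u+np.cos(A)*Z
    g=np.array([x,y,h])+S*u; return g+8*z,Rof(xt,z)
def final(k,h=30.,dz=0.,psi=3.2):
    u=u_(psi); z=np.sin(A)*u-np.cos(A)*Z; xt=-np.cos(A)*u-np.sin(A)*Z; Rf=Rof(xt,z)
    # grasp point: height above mouth = 55-S ; offset from axis (h-27) on bottle 'top' side
    # bottle z at grasp = world Z = cosA*xt - sinA*z
    bz=np.cos(A)*xt-np.sin(A)*z
    g=np.array([*PEG[k],75+dz])+(55-S)*Z+(h-27)*bz
    return g+8*z,Rf
E
python3 - <<'E'
from bp import *
p,Rm=cmd(); g,Rg=grasp("B"); pre=g-90*Rg[:,2]
print(g,pre); plan(p,Rm,pre,Rg)
f,Rf=final(1); print(f)
E
```

```text
[454.1791 235.2569  23.8716] [397.0724 244.5062  92.8156]
{'rx': -0.0559, 'ry': 0.6966, 'rz': 0.1536, 'dx': -0.112, 'dy': 0.0453, 'dz': 0.2075} rows>= 4.801745884820818
[ 622.6235 -261.8254  132.8577]
```

Call:
apply_moves:
  deltas:
    - {"rx":-0.056,"ry":0.697,"rz":0.154,"dx":-0.112,"dy":0.045,"dz":0.207,"grip":20}
    - {"rx":-0.056,"ry":0.697,"rz":0.154,"dx":-0.112,"dy":0.045,"dz":0.207,"grip":20}
    - {"rx":-0.056,"ry":0.697,"rz":0.154,"dx":-0.112,"dy":0.045,"dz":0.207,"grip":20}
    - {"rx":-0.056,"ry":0.697,"rz":0.154,"dx":-0.112,"dy":0.045,"dz":0.207,"grip":20}
    - {"rx":-0.056,"ry":0.697,"rz":0.154,"dx":-0.112,"dy":0.045,"dz":0.207,"grip":20}
    - {"rx":-0.056,"ry":0.697,"rz":0.154,"dx":-0.112,"dy":0.045,"dz":0.207,"grip":20}
    - {"rx":-0.056,"ry":0.697,"rz":0.154,"dx":-0.112,"dy":0.045,"dz":0.207,"grip":20}
    - {"rx":-0.056,"ry":0.697,"rz":0.154,"dx":-0.112,"dy":0.045,"dz":0.207,"grip":20}

```text
clock: 8.75
tool_pos: [394.1, 240.5, 90.5]
tool_rot: [[0.759, -0.16, 0.631], [-0.118, -0.987, -0.108], [0.64, 0.008, -0.769]]
ft_force: [0.8, 0.2, -0.1]
gripper_width: 79.1
```

```bash
cat > st.py <<'E'
from bp import *
from cell import vision,ctrl
def st(row=None,name=None,cam="wrist"):
    p,Rm=upd(row) if row else cmd(); o=ctrl.get_obs()
    print("cmd",p,"meas",o['tool_pos'],"w",o['gripper_width'],"F",o['ft_force'],"q",o['joint_pos'],"t",o['clock'],"rot err",np.linalg.norm(R.from_matrix(Rm.T@o['tool_rot']).as_rotvec()))
    if name: cv2.imwrite(f"pics/{name}.png",vision.get_image(cam))
    return p,Rm
E
python3 - <<'E'
from st import *
p,Rm=st([-.056,.697,.154,-.112,.045,.207],"w5")
g,Rg=grasp("B"); plan(p,Rm,g,Rg)
E
```

```text
cmd [397.0291 244.8425  93.306 ] meas [394.1033 240.5347  90.4757] w 79.089094512476 F [ 0.8431  0.2446 -0.1374] q [ 0.9145  0.1597 -0.8087  0.2315 -0.6013 -2.1851] t 8.75 rot err 0.008850070068306843
{'rx': 0.0002, 'ry': -0.0004, 'rz': -0.0003, 'dx': -0.0003, 'dy': 0.0003, 'dz': 0.0904} rows>= 1.8087713603874236
```

View pics/w5.png

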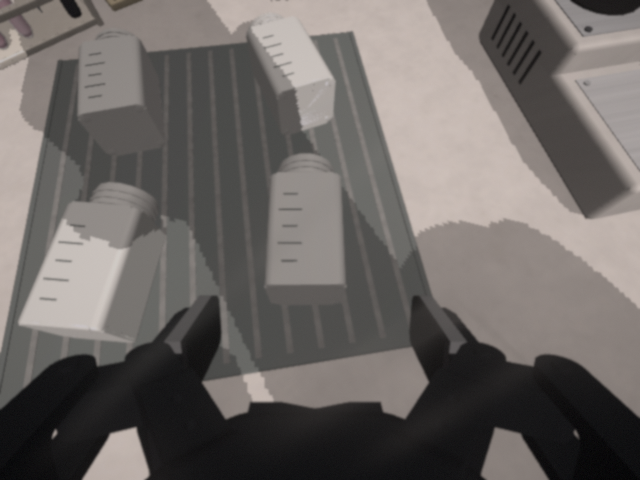

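Call:
apply_moves:
  deltas:
    - {"rx":0,"ry":0,"rz":0,"dx":0,"dy":0,"dz":0.02,"grip":20}
    - {"rx":0,"ry":0,"rz":0,"dx":0,"dy":0,"dz":0.02,"grip":20}
    - {"rx":0,"ry":0,"rz":0,"dx":0,"dy":0,"dz":0.02,"grip":20}
    - {"rx":0,"ry":0,"rz":0,"dx":0,"dy":0,"dz":0.02,"grip":20}

```text
clock: 9.2
tool_pos: [411.0, 243.3, 79.4]
tool_rot: [[0.755, -0.162, 0.636], [-0.125, -0.987, -0.102], [0.644, -0.002, -0.765]]
ft_force: [-0.7, -0.0, 0.5]
gripper_width: 78.9
```

Run:
```python
from st import *
p,Rm=st([0,0,0,0,0,.02])
g,Rg=grasp("B"); o=ctrl.get_obs(); plan(p,Rm,g,Rg); plan(o['tool_pos'],o['tool_rot'],g,Rg)
```

```text
cmd [409.7247 242.7826  77.9901] meas [411.0308 243.343   79.3754] w 78.9479269626735 F [-0.7169 -0.0036  0.466 ] q [ 0.8819  0.2035 -0.8073  0.1583 -0.5895 -2.2198] t 9.2 rot err 0.0029569048357842393
{'rx': 0.0002, 'ry': -0.0004, 'rz': -0.0003, 'dx': -0.0003, 'dy': 0.0003, 'dz': 0.0704} rows>= 1.4087767506653743
{'rx': -0.0005, 'ry': -0.0016, 'rz': -0.003, 'dx': -0.0022, 'dy': 0.0011, 'dz': 0.0707} rows>= 1.415319790390879
```

Call:
apply_moves:
  deltas:
    - {"rx":0,"ry":0,"rz":0,"dx":0,"dy":0,"dz":0.025,"grip":20}
    - {"rx":0,"ry":0,"rz":0,"dx":0,"dy":0,"dz":0.05,"grip":20}
    - {"rx":0,"ry":0,"rz":0,"dx":0,"dy":0,"dz":0.07,"grip":20}
    - {"rx":0,"ry":0,"rz":0,"dx":0,"dy":0,"dz":0.07,"grip":20}
    - {"rx":0,"ry":0,"rz":0,"dx":0,"dy":0,"dz":0.07,"grip":200}
    - {"rx":0,"ry":0,"rz":0,"dx":0,"dy":0,"dz":0.07,"grip":200}
    - {"rx":0,"ry":0,"rz":0,"dx":0,"dy":0,"dz":0.07,"grip":200}
    - {"rx":0,"ry":0,"rz":0,"dx":0,"dy":0,"dz":0.07,"grip":200}

```text
clock: 10.0
tool_pos: [454.3, 236.3, 25.6]
tool_rot: [[0.755, -0.159, 0.636], [-0.123, -0.987, -0.102], [0.644, -0.002, -0.765]]
ft_force: [-2.3, 0.6, 5.5]
gripper_width: 45.2
```

Run:
```python
from st import *
p,Rm=st([0,0,0,0,0,.07],"w6")
b=BOT["B"]; 
plan(p,Rm,p+[0,-20,130],Rm)
# waypoints
W=yawrot(-30); 
print(p)
```

```text
cmd [454.1596 235.5729  24.3845] meas [454.287  236.3128  25.553 ] w 45.16376349413668 F [-2.3229  0.6255  5.4707] q [ 0.7812  0.3719 -0.8169 -0.0793 -0.5468 -2.3311] t 10.0 rot err 0.0022179141073173647
{'rx': 0.0, 'ry': 0.0, 'rz': 0.0, 'dx': 0.0861, 'dy': 0.0197, 'dz': -0.0975} rows>= 2.6305892875931813
[454.1596 235.5729  24.3845]
```

View pics/w6.png

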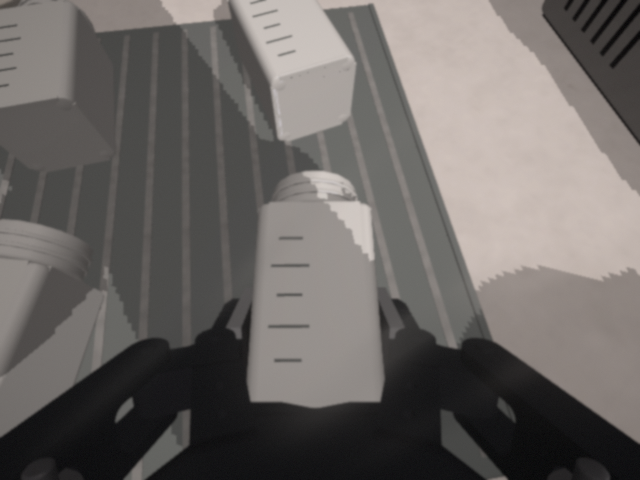

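Run:
```python
from st import *
w=vision.camera_info("wrist")
e=back(w,[(262,205),(370,208)],50); print(e, e.mean(0)-cmd()[0])
u=u_(BOT["B"][2]); g=cmd()[0]-8*cmd()[1][:,2]; print("front from grasp", (e.mean(0)-g)@u, "expected",37-S)
p,Rm=cmd(); W=[(p+[0,0,70],Rm),(np.array([440,60,270]),yawrot(-60)),(np.array([500,-150,270]),yawrot(-125))]
f,Rf=final(1,dz=90); W.append((f,Rf)); f,Rf=final(1,dz=30); W.append((f,Rf))
for q in W: plan(p,Rm,*q); p,Rm=q
```

```text
[[496.1111 251.3512  50.    ]
 [487.9241 209.5897  50.    ]] [37.858  -5.1024 25.6155]
front from grasp 43.33150923814578 expected 45.0
{'rx': 0.0, 'ry': 0.0, 'rz': 0.0, 'dx': 0.045, 'dy': -0.0, 'dz': -0.0536} rows>= 1.4000000000000001
{'rx': -0.3093, 'ry': -0.6514, 'rz': 0.8489, 'dx': 0.1238, 'dy': 0.1756, 'dz': -0.1254} rows>= 7.425807422685619
{'rx': 0.0, 'ry': 0.0, 'rz': 1.1345, 'dx': 0.2119, 'dy': 0.053, 'dz': 0.0} rows>= 7.563093425308762
{'rx': 0.3938, 'ry': -0.8109, 'rz': 0.8444, 'dx': 0.0213, 'dy': -0.1646, 'dz': 0.0471} rows>= 8.234537168085426
{'rx': 0.0, 'ry': 0.0, 'rz': 0.0, 'dx': 0.046, 'dy': 0.0, 'dz': 0.0386} rows>= 1.2
```

Call:
apply_moves:
  deltas:
    - {"rx":0,"ry":0,"rz":0,"dx":0.02,"dy":0,"dz":-0.024,"grip":200}
    - {"rx":0,"ry":0,"rz":0,"dx":0.045,"dy":0,"dz":-0.054,"grip":200}
    - {"rx":0,"ry":0,"rz":0,"dx":0.045,"dy":0,"dz":-0.054,"grip":200}

```text
clock: 10.35
tool_pos: [456.3, 238.2, 100.2]
tool_rot: [[0.751, -0.16, 0.641], [-0.127, -0.987, -0.097], [0.648, -0.008, -0.762]]
ft_force: [0.5, 1.2, -0.7]
gripper_width: 45.4
```

Call:
apply_moves:
  deltas:
    - {"rx":-0.309,"ry":-0.651,"rz":0.849,"dx":0.124,"dy":0.176,"dz":-0.125,"grip":200}
    - {"rx":-0.309,"ry":-0.651,"rz":0.849,"dx":0.124,"dy":0.176,"dz":-0.125,"grip":200}
    - {"rx":-0.309,"ry":-0.651,"rz":0.849,"dx":0.124,"dy":0.176,"dz":-0.125,"grip":200}
    - {"rx":-0.309,"ry":-0.651,"rz":0.849,"dx":0.124,"dy":0.176,"dz":-0.125,"grip":200}
    - {"rx":-0.309,"ry":-0.651,"rz":0.849,"dx":0.124,"dy":0.176,"dz":-0.125,"grip":200}
    - {"rx":-0.309,"ry":-0.651,"rz":0.849,"dx":0.124,"dy":0.176,"dz":-0.125,"grip":200}
    - {"rx":-0.309,"ry":-0.651,"rz":0.849,"dx":0.124,"dy":0.176,"dz":-0.125,"grip":200}
    - {"rx":-0.309,"ry":-0.651,"rz":0.849,"dx":0.124,"dy":0.176,"dz":-0.125,"grip":200}

```text
clock: 11.15
tool_pos: [441.0, 58.8, 269.8]
tool_rot: [[0.495, -0.869, -0.002], [-0.869, -0.495, 0.001], [-0.002, 0.001, -1.0]]
ft_force: [-0.9, -0.3, -1.1]
gripper_width: 45.3
```

Run:
```python
from st import *
upd([0,0,0,.045,0,-.054])
p,Rm=st([-.309,-.651,.849,.124,.176,-.125])
plan(p,Rm,np.array([500,-150,270]),yawrot(-125))
```

```text
cmd [440.0745  59.5356 270.1292] meas [440.9604  58.7735 269.8361] w 45.292160626147535 F [-0.8584 -0.296  -1.1151] q [ 0.1314  0.1212 -0.0703  1.3807  0.0017 -1.9577] t 11.15 rot err 0.005965108276470233
{'rx': -0.0005, 'ry': -0.0, 'rz': 1.1345, 'dx': 0.2114, 'dy': 0.0529, 'dz': 0.0002} rows>= 7.563188239886101
```

Call:
apply_moves:
  deltas:
    - {"rx":0,"ry":0,"rz":1.14,"dx":0.211,"dy":0.053,"dz":0,"grip":200}
    - {"rx":0,"ry":0,"rz":1.14,"dx":0.211,"dy":0.053,"dz":0,"grip":200}
    - {"rx":0,"ry":0,"rz":1.14,"dx":0.211,"dy":0.053,"dz":0,"grip":200}
    - {"rx":0,"ry":0,"rz":1.14,"dx":0.211,"dy":0.053,"dz":0,"grip":200}
    - {"rx":0,"ry":0,"rz":1.14,"dx":0.211,"dy":0.053,"dz":0,"grip":200}
    - {"rx":0,"ry":0,"rz":1.14,"dx":0.211,"dy":0.053,"dz":0,"grip":200}
    - {"rx":0,"ry":0,"rz":1.14,"dx":0.211,"dy":0.053,"dz":0,"grip":200}
    - {"rx":0,"ry":0,"rz":1.14,"dx":0.211,"dy":0.053,"dz":0,"grip":200}

```text
clock: 11.95
tool_pos: [499.3, -149.9, 268.8]
tool_rot: [[-0.582, -0.813, -0.002], [-0.813, 0.582, 0.001], [0.0, 0.002, -1.0]]
ft_force: [-0.2, 0.3, -0.5]
gripper_width: 45.1
```

Run:
```python
from st import *
p,Rm=st([0,0,1.14,.211,.053,0])
f,Rf=final(1,dz=100); plan(p,Rm,f,Rf)
r=R.from_matrix(Rm.T@Rf).as_rotvec(); plan(p,Rm,p+.7*(f-p),Rm@R.from_rotvec(.7*r).as_matrix())
```

```text
cmd [ 499.6781 -149.6949  270.1652] meas [ 499.3305 -149.9014  268.7554] w 45.11953081380709 F [-0.1913  0.3142 -0.4691] q [-0.2917  0.2753  0.1196  1.4168  0.0001 -1.2408] t 11.95 rot err 0.005745970887650451
{'rx': 0.3911, 'ry': -0.8113, 'rz': 0.8394, 'dx': 0.0204, 'dy': -0.1651, 'dz': 0.0374} rows>= 8.20742336943027
{'rx': 0.2738, 'ry': -0.5679, 'rz': 0.5876, 'dx': 0.0143, 'dy': -0.1156, 'dz': 0.0262} rows>= 5.745196358601188
```

Call:
apply_moves:
  deltas:
    - {"rx":0.274,"ry":-0.568,"rz":0.588,"dx":0.014,"dy":-0.116,"dz":0.026,"grip":200}
    - {"rx":0.274,"ry":-0.568,"rz":0.588,"dx":0.014,"dy":-0.116,"dz":0.026,"grip":200}
    - {"rx":0.274,"ry":-0.568,"rz":0.588,"dx":0.014,"dy":-0.116,"dz":0.026,"grip":200}
    - {"rx":0.274,"ry":-0.568,"rz":0.588,"dx":0.014,"dy":-0.116,"dz":0.026,"grip":200}
    - {"rx":0.274,"ry":-0.568,"rz":0.588,"dx":0.014,"dy":-0.116,"dz":0.026,"grip":200}
    - {"rx":0.274,"ry":-0.568,"rz":0.588,"dx":0.014,"dy":-0.116,"dz":0.026,"grip":200}

```text
clock: 12.55
tool_pos: [584.8, -228.2, 242.2]
tool_rot: [[-0.76, -0.309, 0.572], [-0.297, 0.948, 0.116], [-0.578, -0.081, -0.812]]
ft_force: [-0.2, 0.4, -0.6]
gripper_width: 45.2
```

Run:
```python
from st import *
p,Rm=st([.274,-.568,.588,.014,-.116,.026])
f,Rf=final(1,dz=75); plan(p,Rm,f,Rf)
```

```text
cmd [ 586.2502 -228.1779  244.2097] meas [ 584.8335 -228.1924  242.2172] w 45.242068365769185 F [-0.2109  0.3666 -0.558 ] q [-0.5606  0.1782 -0.2532  0.66    0.4142 -0.799 ] t 12.55 rot err 0.005711174684956869
{'rx': 0.117, 'ry': -0.2432, 'rz': 0.2515, 'dx': 0.0035, 'dy': -0.0401, 'dz': 0.0464} rows>= 2.459210789005077
```

Call:
apply_moves:
  deltas:
    - {"rx":0.117,"ry":-0.243,"rz":0.2515,"dx":0.0035,"dy":-0.04,"dz":0.0464,"grip":200}
    - {"rx":0.117,"ry":-0.243,"rz":0.2515,"dx":0.0035,"dy":-0.04,"dz":0.0464,"grip":200}
    - {"rx":0.117,"ry":-0.243,"rz":0.2515,"dx":0.0035,"dy":-0.04,"dz":0.0464,"grip":200}
    - {"rx":0.117,"ry":-0.243,"rz":0.2515,"dx":0.0035,"dy":-0.04,"dz":0.0464,"grip":200}
    - {"rx":0.117,"ry":-0.243,"rz":0.2515,"dx":0.0035,"dy":-0.04,"dz":0.0464,"grip":200}
    - {"rx":0.117,"ry":-0.243,"rz":0.2515,"dx":0.0035,"dy":-0.04,"dz":0.0464,"grip":200}

```text
clock: 13.15
tool_pos: [623.7, -262.1, 209.3]
tool_rot: [[-0.641, -0.057, 0.765], [-0.038, 0.998, 0.042], [-0.767, -0.002, -0.642]]
ft_force: [0.2, -0.6, -0.7]
gripper_width: 45.3
```

Run:
```python
from st import *
p,Rm=st([.117,-.243,.2515,.0035,-.04,.0464],"w7")
cv2.imwrite("pics/t7.png",vision.get_image("top"))
s=vision.get_image("scene")
cv2.imwrite("pics/s7.png",cv2.resize(s[200:320,280:480],None,fx=4,fy=4,interpolation=cv2.INTER_CUBIC))
f,Rf=final(1,dz=2); plan(p,Rm,f,Rf);o=ctrl.get_obs(); plan(o['tool_pos'],o['tool_rot'],f,Rf)
```

```text
cmd [ 622.5945 -261.6863  207.8574] meas [ 623.7019 -262.1135  209.3478] w 45.266204335627464 F [ 0.2068 -0.6298 -0.6571] q [-0.6017  0.2329 -0.4797  0.1008  0.4873 -0.4625] t 13.15 rot err 0.002558997318210434
{'rx': -0.0, 'ry': -0.0002, 'rz': -0.0, 'dx': 0.0559, 'dy': -0.0001, 'dz': 0.047} rows>= 1.4599974211887794
{'rx': -0.0006, 'ry': 0.0014, 'rz': 0.0018, 'dx': 0.0579, 'dy': 0.0005, 'dz': 0.0471} rows>= 1.4921112838751993
```

View pics/w7.png

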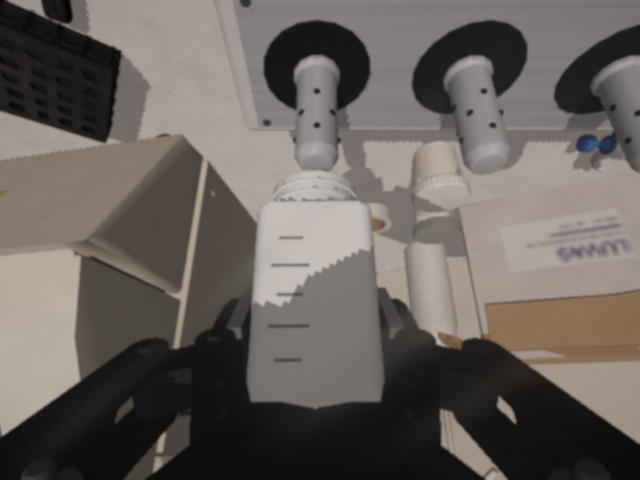

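View pics/s7.png

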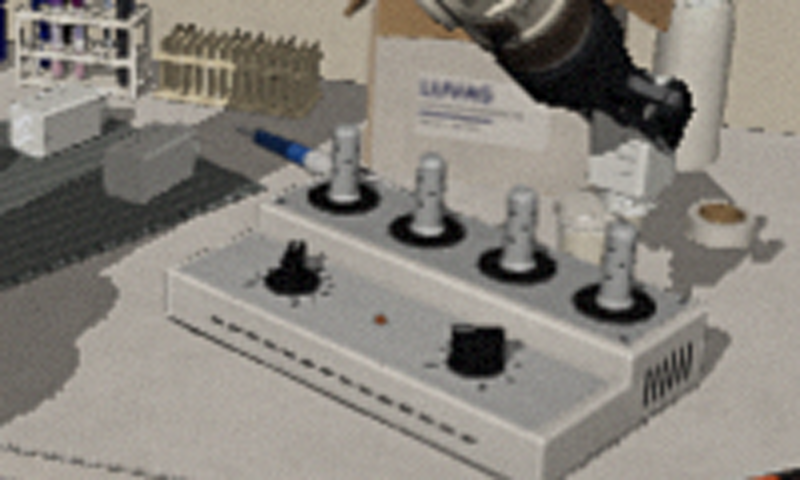

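Run:
```python
from st import *
w=vision.camera_info("wrist")
print(back(w,[(317,65),(470,66)],75), back(w,[(317,163),(486,160)],137), PEG[1],PEG[2])
print(proj(w,[[*PEG[1],75],[*PEG[1],137],[*PEG[2],137]]))
```

```text
[[ 614.3003 -261.2413   75.    ]
 [ 610.1927 -178.0367   75.    ]] [[ 618.0405 -261.0733  137.    ]
 [ 611.0947 -181.1379  137.    ]] (619.5, -262) (614.8, -178.2)
[[315.0657  73.0186]
 [314.9077 164.7729]
 [488.091  164.9516]]
```

Call:
apply_moves:
  deltas:
    - {"rx":0,"ry":0,"rz":0,"dx":0.009,"dy":0,"dz":0.005,"grip":200}
    - {"rx":0,"ry":0,"rz":0,"dx":0.017,"dy":0,"dz":0.0115,"grip":200}
    - {"rx":0,"ry":0,"rz":0,"dx":0.025,"dy":0,"dz":0.018,"grip":200}
    - {"rx":0,"ry":0,"rz":0,"dx":0.032,"dy":0,"dz":0.024,"grip":200}
    - {"rx":0,"ry":0,"rz":0,"dx":0.032,"dy":0,"dz":0.024,"grip":200}

```text
clock: 13.8
tool_pos: [619.1, -261.0, 164.7]
tool_rot: [[-0.645, -0.056, 0.762], [-0.034, 0.998, 0.044], [-0.763, 0.003, -0.646]]
ft_force: [-0.8, 0.2, -1.9]
gripper_width: 45.1
```

Run:
```python
from st import *
p,Rm=st([0,0,0,.032,0,.024],"w8")
f,Rf=final(1,dz=2); f[0]-=2; plan(p,Rm,f,Rf)
```

```text
cmd [ 620.4055 -261.8088  167.9176] meas [ 619.1402 -261.0355  164.6696] w 45.13398888146812 F [-0.7659  0.1957 -1.9361] q [-0.605   0.296  -0.5387 -0.0137  0.4892 -0.4635] t 13.8 rot err 0.005038293909884972
{'rx': -0.0, 'ry': -0.0002, 'rz': -0.0, 'dx': 0.0252, 'dy': -0.0, 'dz': 0.0214} rows>= 0.6612117358198727
```

View pics/w8.png

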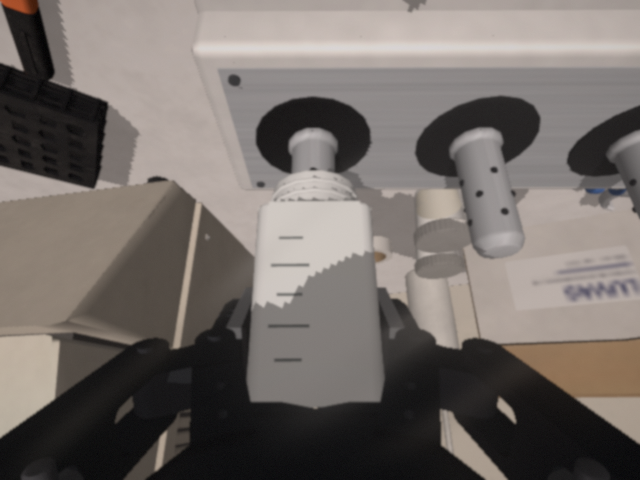

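The peg is inside the neck, with no contact force. Next I'll lower to the seat, aiming 2 mm above it.

Call:
apply_moves:
  deltas:
    - {"rx":0,"ry":0,"rz":0,"dx":0.009,"dy":0,"dz":0.0075,"grip":200}
    - {"rx":0,"ry":0,"rz":0,"dx":0.018,"dy":0,"dz":0.015,"grip":200}
    - {"rx":0,"ry":0,"rz":0,"dx":0.025,"dy":0,"dz":0.021,"grip":200}
    - {"rx":0,"ry":0,"rz":0,"dx":0.025,"dy":0,"dz":0.021,"grip":200}
    - {"rx":0,"ry":0,"rz":0,"dx":0.025,"dy":0,"dz":0.021,"grip":200}

```text
clock: 14.35
tool_pos: [620.6, -261.9, 135.4]
tool_rot: [[-0.642, -0.056, 0.765], [-0.036, 0.998, 0.043], [-0.766, -0.0, -0.643]]
ft_force: [-0.7, -0.1, -0.3]
gripper_width: 45.5
```

Run:
```python
from st import *
p,Rm=st([0,0,0,.025,0,.021],"w9")
f,Rf=final(1,dz=2); f[0]-=2; plan(p,Rm,f,Rf); o=ctrl.get_obs(); plan(o['tool_pos'],o['tool_rot'],f,Rf)
```

```text
cmd [ 620.4159 -261.8084  135.2679] meas [ 620.5912 -261.9169  135.4382] w 45.494917650670885 F [-0.6676 -0.0558 -0.2863] q [-0.605   0.351  -0.5694 -0.1045  0.4895 -0.4635] t 14.35 rot err 0.00019472313746126288
{'rx': -0.0, 'ry': -0.0002, 'rz': -0.0, 'dx': 0.0002, 'dy': -0.0, 'dz': 0.0004} rows>= 0.00920099608988641
{'rx': -0.0002, 'ry': 0.0004, 'rz': 0.0004, 'dx': 0.0008, 'dy': 0.0002, 'dz': 0.0005} rows>= 0.019449276801453252
```

View pics/w9.png

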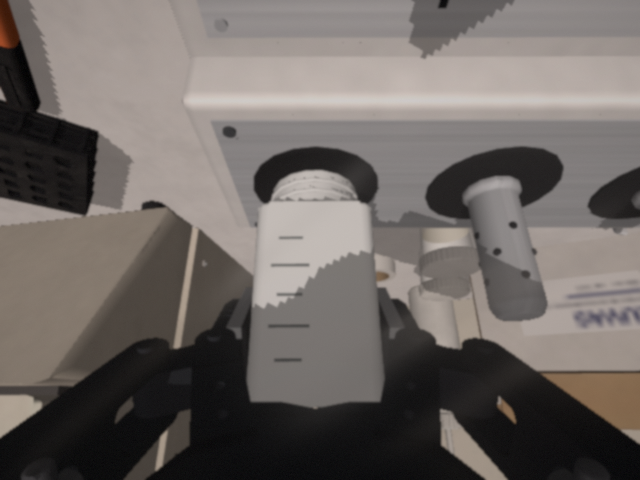

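Call:
apply_moves:
  deltas:
    - {"rx":0,"ry":0,"rz":0,"dx":0.0012,"dy":0,"dz":0.001,"grip":200}
    - {"rx":0,"ry":0,"rz":0,"dx":0.0023,"dy":0,"dz":0.0019,"grip":200}
    - {"rx":0,"ry":0,"rz":0,"dx":0.0023,"dy":0,"dz":0.0019,"grip":200}

```text
clock: 14.7
tool_pos: [620.9, -262.1, 133.4]
tool_rot: [[-0.64, -0.056, 0.766], [-0.037, 0.998, 0.042], [-0.767, -0.001, -0.641]]
ft_force: [-1.3, 0.6, 2.1]
gripper_width: 45.5
```

Call:
apply_moves:
  deltas:
    - {"rx":0,"ry":0,"rz":0,"dx":0,"dy":0,"dz":0,"grip":90}
    - {"rx":0,"ry":0,"rz":0,"dx":0,"dy":0,"dz":0,"grip":90}
    - {"rx":0,"ry":0,"rz":0,"dx":0,"dy":0,"dz":0,"grip":90}
    - {"rx":0,"ry":0,"rz":0,"dx":0,"dy":0,"dz":0,"grip":90}

```text
clock: 15.1
tool_pos: [620.3, -261.8, 132.1]
tool_rot: [[-0.642, -0.056, 0.765], [-0.036, 0.998, 0.043], [-0.766, 0.0, -0.643]]
ft_force: [-0.0, 0.3, -0.6]
gripper_width: 55.1
```

Run:
```python
from st import *
p,Rm=st([0,0,0,.0023,0,.0019],"w10")
```

```text
cmd [ 620.3924 -261.8097  132.2847] meas [ 620.3267 -261.7806  132.1217] w 55.14965497620498 F [-0.0267  0.2966 -0.6196] q [-0.605   0.3566 -0.5729 -0.1132  0.4893 -0.4635] t 15.1 rot err 0.00029610794317488123
```

View pics/w10.png

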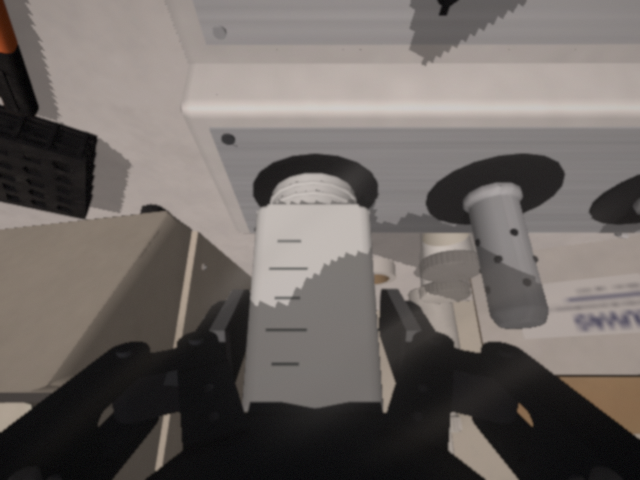

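Call:
apply_moves:
  deltas:
    - {"rx":0,"ry":0,"rz":0,"dx":0,"dy":0,"dz":-0.03,"grip":90}
    - {"rx":0,"ry":0,"rz":0,"dx":0,"dy":0,"dz":-0.07,"grip":90}
    - {"rx":0,"ry":0,"rz":0,"dx":0,"dy":0,"dz":-0.12,"grip":60}
    - {"rx":0,"ry":0,"rz":0,"dx":-0.03,"dy":0,"dz":-0.13,"grip":60}
    - {"rx":0,"ry":0,"rz":0,"dx":-0.03,"dy":0,"dz":-0.13,"grip":60}

```text
clock: 15.65
tool_pos: [542.5, -268.8, 245.8]
tool_rot: [[-0.635, -0.055, 0.771], [-0.041, 0.998, 0.037], [-0.772, -0.008, -0.636]]
ft_force: [0.5, -0.6, 1.0]
gripper_width: 65.4
```

Run:
```python
from st import *
p,Rm=st([0,0,0,-.03,0,-.13],"w11")
t=vision.get_image("top"); cv2.imwrite("pics/t11.png",cv2.resize(t[185:300,225:485],None,fx=3,fy=3,interpolation=cv2.INTER_CUBIC))
W=[(np.array([480,-150,280]),yawrot(-122)),(np.array([440,60,290]),yawrot(-58))]
g,Rg=grasp("A"); W.append((g-80*Rg[:,2],Rg))
for q in W: plan(p,Rm,*q); p,Rm=q
```

```text
cmd [ 540.2374 -266.2875  238.8452] meas [ 542.4503 -268.7761  245.8171] w 65.42463584530202 F [ 0.5072 -0.6279  1.0003] q [-0.7229  0.0717 -0.5594  0.2235  0.568  -0.5644] t 15.65 rot err 0.012423093050606038
{'rx': -0.4164, 'ry': 0.8033, 'rz': -0.8932, 'dx': 0.003, 'dy': 0.1195, 'dz': -0.0676} rows>= 8.47578947574158
{'rx': 0.0, 'ry': 0.0, 'rz': -1.117, 'dx': -0.1569, 'dy': 0.1452, 'dz': -0.01} rows>= 7.446738141842472
{'rx': 0.263, 'ry': 0.6642, 'rz': -0.7225, 'dx': -0.2883, 'dy': -0.1352, 'dz': 0.2048} rows>= 7.572906073139275
```

View pics/w11.png

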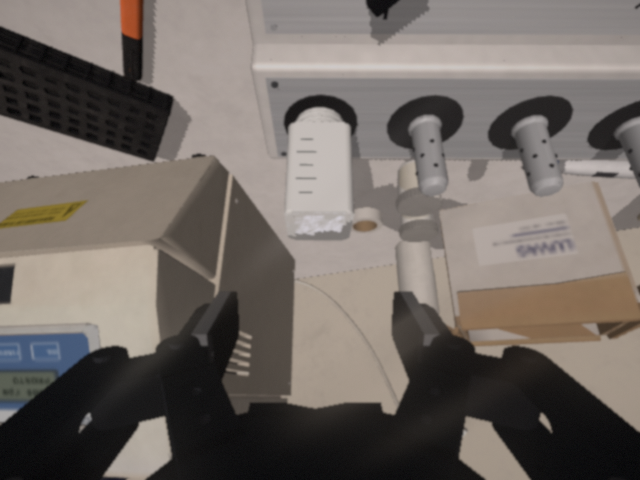

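View pics/t11.png

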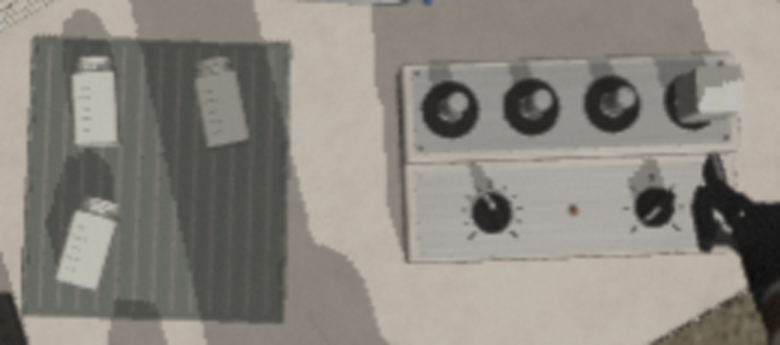

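Run:
```python
from st import *
p,Rm=cmd()
W=[(np.array([480,-150,280]),yawrot(-131)),(np.array([440,60,290]),yawrot(-65))]
g,Rg=grasp("A"); W.append((g-80*Rg[:,2],Rg))
for q in W: plan(p,Rm,*q); p,Rm=q
```

```text
{'rx': -0.3482, 'ry': 0.8243, 'rz': -0.747, 'dx': 0.003, 'dy': 0.1195, 'dz': -0.0676} rows>= 7.770984787196617
{'rx': 0.0, 'ry': 0.0, 'rz': -1.1519, 'dx': -0.1322, 'dy': 0.168, 'dz': -0.01} rows>= 7.679448708775051
{'rx': 0.3055, 'ry': 0.6522, 'rz': -0.8394, 'dx': -0.3026, 'dy': -0.0991, 'dz': 0.2048} rows>= 7.572906073139276
```

Call:
apply_moves:
  deltas:
    - {"rx":-0.348,"ry":0.824,"rz":-0.747,"dx":0.003,"dy":0.12,"dz":-0.068,"grip":30}
    - {"rx":-0.348,"ry":0.824,"rz":-0.747,"dx":0.003,"dy":0.12,"dz":-0.068,"grip":30}
    - {"rx":-0.348,"ry":0.824,"rz":-0.747,"dx":0.003,"dy":0.12,"dz":-0.068,"grip":30}
    - {"rx":-0.348,"ry":0.824,"rz":-0.747,"dx":0.003,"dy":0.12,"dz":-0.068,"grip":30}
    - {"rx":-0.348,"ry":0.824,"rz":-0.747,"dx":0.003,"dy":0.12,"dz":-0.068,"grip":30}
    - {"rx":-0.348,"ry":0.824,"rz":-0.747,"dx":0.003,"dy":0.12,"dz":-0.068,"grip":30}
    - {"rx":-0.348,"ry":0.824,"rz":-0.747,"dx":0.003,"dy":0.12,"dz":-0.068,"grip":30}
    - {"rx":-0.348,"ry":0.824,"rz":-0.747,"dx":0.003,"dy":0.12,"dz":-0.068,"grip":30}

```text
clock: 16.55
tool_pos: [480.0, -149.2, 278.6]
tool_rot: [[-0.653, -0.758, -0.006], [-0.758, 0.653, -0.001], [0.005, 0.004, -1.0]]
ft_force: [0.1, -0.2, -0.4]
gripper_width: 75.4
```

Call:
apply_moves:
  deltas:
    - {"rx":0,"ry":0,"rz":-1.152,"dx":-0.132,"dy":0.168,"dz":-0.01,"grip":30}
    - {"rx":0,"ry":0,"rz":-1.152,"dx":-0.132,"dy":0.168,"dz":-0.01,"grip":30}
    - {"rx":0,"ry":0,"rz":-1.152,"dx":-0.132,"dy":0.168,"dz":-0.01,"grip":30}
    - {"rx":0,"ry":0,"rz":-1.152,"dx":-0.132,"dy":0.168,"dz":-0.01,"grip":30}
    - {"rx":0,"ry":0,"rz":-1.152,"dx":-0.132,"dy":0.168,"dz":-0.01,"grip":30}
    - {"rx":0,"ry":0,"rz":-1.152,"dx":-0.132,"dy":0.168,"dz":-0.01,"grip":30}
    - {"rx":0,"ry":0,"rz":-1.152,"dx":-0.132,"dy":0.168,"dz":-0.01,"grip":30}
    - {"rx":0,"ry":0,"rz":-1.152,"dx":-0.132,"dy":0.168,"dz":-0.01,"grip":30}

```text
clock: 17.35
tool_pos: [438.8, 61.1, 288.1]
tool_rot: [[0.429, -0.903, -0.004], [-0.903, -0.429, -0.001], [-0.001, 0.003, -1.0]]
ft_force: [-0.4, -0.5, -0.2]
gripper_width: 75.2
```

Call:
apply_moves:
  deltas:
    - {"rx":0.3055,"ry":0.652,"rz":-0.839,"dx":-0.303,"dy":-0.099,"dz":0.205,"grip":30}
    - {"rx":0.3055,"ry":0.652,"rz":-0.839,"dx":-0.303,"dy":-0.099,"dz":0.205,"grip":30}
    - {"rx":0.3055,"ry":0.652,"rz":-0.839,"dx":-0.303,"dy":-0.099,"dz":0.205,"grip":30}
    - {"rx":0.3055,"ry":0.652,"rz":-0.839,"dx":-0.303,"dy":-0.099,"dz":0.205,"grip":30}
    - {"rx":0.3055,"ry":0.652,"rz":-0.839,"dx":-0.303,"dy":-0.099,"dz":0.205,"grip":30}
    - {"rx":0.3055,"ry":0.652,"rz":-0.839,"dx":-0.303,"dy":-0.099,"dz":0.205,"grip":30}
    - {"rx":0.3055,"ry":0.652,"rz":-0.839,"dx":-0.303,"dy":-0.099,"dz":0.205,"grip":30}
    - {"rx":0.3055,"ry":0.652,"rz":-0.839,"dx":-0.303,"dy":-0.099,"dz":0.205,"grip":30}

```text
clock: 18.15
tool_pos: [397.6, 377.8, 80.2]
tool_rot: [[0.743, -0.248, 0.621], [-0.185, -0.969, -0.165], [0.643, 0.008, -0.766]]
ft_force: [-0.9, -0.6, 0.2]
gripper_width: 75.5
```

Run:
```python
from st import *
upd([-.348,.824,-.747,.003,.12,-.068]);upd([0,0,-1.152,-.132,.168,-.01])
p,Rm=st([.3055,.652,-.839,-.303,-.099,.205],"w12")
g,Rg=grasp("A"); plan(p,Rm,g,Rg)
```

```text
cmd [401.1706 376.7948  85.2133] meas [397.6094 377.7839  80.1947] w 75.47837959558515 F [-0.9415 -0.6009  0.1692] q [ 1.1017  0.4091 -0.4422  0.5467 -0.6798 -1.8532] t 18.15 rot err 0.011134015356108638
{'rx': 0.0, 'ry': -0.0002, 'rz': -0.0004, 'dx': 0.0006, 'dy': 0.0004, 'dz': 0.0806} rows>= 1.612344536561682
```

View pics/w12.png

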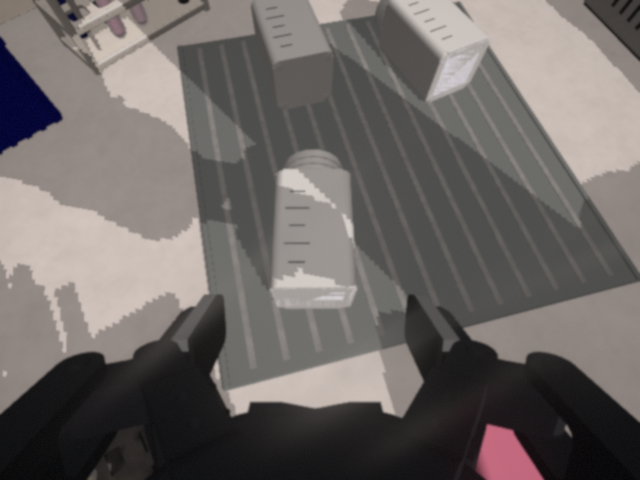

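Bottle A lies straight between the fingers, with its axis at column 314. I'll advance and grip.

Call:
apply_moves:
  deltas:
    - {"rx":0,"ry":0,"rz":0,"dx":0,"dy":0,"dz":0.015,"grip":30}
    - {"rx":0,"ry":0,"rz":0,"dx":0,"dy":0,"dz":0.04,"grip":30}
    - {"rx":0,"ry":0,"rz":0,"dx":0,"dy":0,"dz":0.065,"grip":30}
    - {"rx":0,"ry":0,"rz":0,"dx":0,"dy":0,"dz":0.08,"grip":30}
    - {"rx":0,"ry":0,"rz":0,"dx":0,"dy":0,"dz":0.08,"grip":200}
    - {"rx":0,"ry":0,"rz":0,"dx":0,"dy":0,"dz":0.08,"grip":200}
    - {"rx":0,"ry":0,"rz":0,"dx":0,"dy":0,"dz":0.08,"grip":200}
    - {"rx":0,"ry":0,"rz":0,"dx":0,"dy":0,"dz":0.08,"grip":200}

```text
clock: 19.0
tool_pos: [450.6, 364.2, 24.4]
tool_rot: [[0.74, -0.255, 0.622], [-0.196, -0.967, -0.163], [0.643, -0.001, -0.766]]
ft_force: [0.1, -0.3, -1.2]
gripper_width: 45.3
```

Run:
```python
from st import *
p,Rm=st([0,0,0,0,0,.08],"w13")
W=[(p+[0,0,70],Rm),(np.array([440,120,290]),yawrot(-65)),(np.array([480,-100,290]),yawrot(-131))]
f,Rf=final(2,dz=80); f[0]-=2; W.append((f,Rf)); f,Rf=final(2,dz=2); f[0]-=2; W.append((f,Rf))
for q in W: plan(p,Rm,*q); p,Rm=q
```

```text
cmd [450.9015 363.6551  23.9419] meas [450.6069 364.2345  24.4459] w 45.332153857112026 F [ 0.115  -0.2969 -1.1874] q [ 0.9928  0.5181 -0.4716  0.3218 -0.6561 -1.9793] t 19.0 rot err 0.0011374730179746708
{'rx': 0.0, 'ry': 0.0, 'rz': 0.0, 'dx': 0.045, 'dy': -0.0, 'dz': -0.0536} rows>= 1.3999999999999997
{'rx': -0.3057, 'ry': -0.6523, 'rz': 0.839, 'dx': 0.1657, 'dy': 0.2383, 'dz': -0.1169} rows>= 7.372224909366078
{'rx': 0.0, 'ry': 0.0, 'rz': 1.1519, 'dx': 0.2163, 'dy': 0.0567, 'dz': 0.0} rows>= 7.679448708775051
{'rx': 0.3483, 'ry': -0.8245, 'rz': 0.7469, 'dx': -0.0303, 'dy': -0.1538, 'dz': 0.0771} rows>= 7.771814913070444
{'rx': 0.0, 'ry': 0.0, 'rz': 0.0, 'dx': 0.0598, 'dy': 0.0, 'dz': 0.0501} rows>= 1.5599999999999998
```

View pics/w13.png

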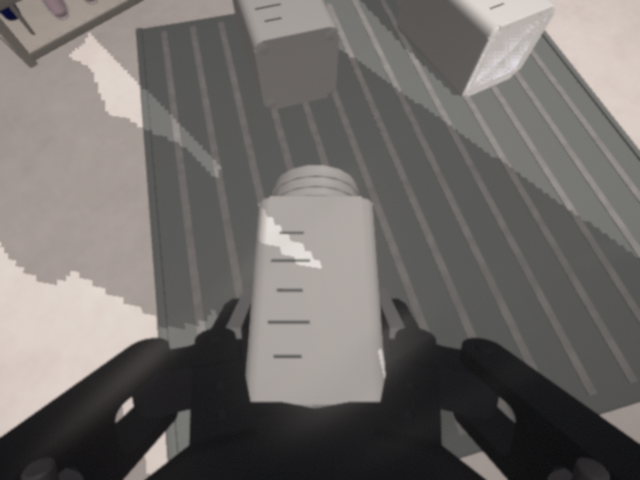

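Call:
apply_moves:
  deltas:
    - {"rx":0,"ry":0,"rz":0,"dx":0.02,"dy":0,"dz":-0.024,"grip":200}
    - {"rx":0,"ry":0,"rz":0,"dx":0.045,"dy":0,"dz":-0.054,"grip":200}
    - {"rx":0,"ry":0,"rz":0,"dx":0.045,"dy":0,"dz":-0.054,"grip":200}

```text
clock: 19.35
tool_pos: [452.8, 367.2, 100.4]
tool_rot: [[0.736, -0.255, 0.627], [-0.202, -0.967, -0.157], [0.646, -0.011, -0.763]]
ft_force: [-0.4, 0.9, -0.5]
gripper_width: 45.3
```

Call:
apply_moves:
  deltas:
    - {"rx":-0.306,"ry":-0.652,"rz":0.839,"dx":0.166,"dy":0.238,"dz":-0.117,"grip":200}
    - {"rx":-0.306,"ry":-0.652,"rz":0.839,"dx":0.166,"dy":0.238,"dz":-0.117,"grip":200}
    - {"rx":-0.306,"ry":-0.652,"rz":0.839,"dx":0.166,"dy":0.238,"dz":-0.117,"grip":200}
    - {"rx":-0.306,"ry":-0.652,"rz":0.839,"dx":0.166,"dy":0.238,"dz":-0.117,"grip":200}
    - {"rx":-0.306,"ry":-0.652,"rz":0.839,"dx":0.166,"dy":0.238,"dz":-0.117,"grip":200}
    - {"rx":-0.306,"ry":-0.652,"rz":0.839,"dx":0.166,"dy":0.238,"dz":-0.117,"grip":200}
    - {"rx":-0.306,"ry":-0.652,"rz":0.839,"dx":0.166,"dy":0.238,"dz":-0.117,"grip":200}
    - {"rx":-0.306,"ry":-0.652,"rz":0.839,"dx":0.166,"dy":0.238,"dz":-0.117,"grip":200}

```text
clock: 20.15
tool_pos: [441.7, 118.4, 292.7]
tool_rot: [[0.416, -0.909, 0.003], [-0.909, -0.416, 0.002], [-0.0, -0.004, -1.0]]
ft_force: [-1.2, 0.1, -1.1]
gripper_width: 45.4
```

Call:
apply_moves:
  deltas:
    - {"rx":0,"ry":0,"rz":1.152,"dx":0.216,"dy":0.057,"dz":0,"grip":200}
    - {"rx":0,"ry":0,"rz":1.152,"dx":0.216,"dy":0.057,"dz":0,"grip":200}
    - {"rx":0,"ry":0,"rz":1.152,"dx":0.216,"dy":0.057,"dz":0,"grip":200}
    - {"rx":0,"ry":0,"rz":1.152,"dx":0.216,"dy":0.057,"dz":0,"grip":200}
    - {"rx":0,"ry":0,"rz":1.152,"dx":0.216,"dy":0.057,"dz":0,"grip":200}
    - {"rx":0,"ry":0,"rz":1.152,"dx":0.216,"dy":0.057,"dz":0,"grip":200}
    - {"rx":0,"ry":0,"rz":1.152,"dx":0.216,"dy":0.057,"dz":0,"grip":200}
    - {"rx":0,"ry":0,"rz":1.152,"dx":0.216,"dy":0.057,"dz":0,"grip":200}

```text
clock: 20.95
tool_pos: [479.2, -98.8, 288.8]
tool_rot: [[-0.659, -0.752, -0.002], [-0.752, 0.659, -0.0], [0.002, 0.002, -1.0]]
ft_force: [-0.4, 0.6, -0.7]
gripper_width: 45.4
```

Run:
```python
from st import *
upd([0,0,0,.045,0,-.054]);upd([-.306,-.652,.839,.166,.238,-.117])
p,Rm=st([0,0,1.152,.216,.057,0])
f,Rf=final(2,dz=85); f[0]-=2; plan(p,Rm,f,Rf)
```

```text
cmd [479.5553 -99.561  290.6037] meas [479.1783 -98.7786 288.8129] w 45.439752638820764 F [-0.3892  0.5705 -0.7326] q [-0.203   0.2059  0.0809  1.4482 -0.0006 -1.0544] t 20.95 rot err 0.004371170288468253
{'rx': 0.3478, 'ry': -0.8246, 'rz': 0.7469, 'dx': -0.0303, 'dy': -0.1544, 'dz': 0.0728} rows>= 7.771377190142556
```

Call:
apply_moves:
  deltas:
    - {"rx":0.348,"ry":-0.8245,"rz":0.747,"dx":-0.0303,"dy":-0.1544,"dz":0.0728,"grip":200}
    - {"rx":0.348,"ry":-0.8245,"rz":0.747,"dx":-0.0303,"dy":-0.1544,"dz":0.0728,"grip":200}
    - {"rx":0.348,"ry":-0.8245,"rz":0.747,"dx":-0.0303,"dy":-0.1544,"dz":0.0728,"grip":200}
    - {"rx":0.348,"ry":-0.8245,"rz":0.747,"dx":-0.0303,"dy":-0.1544,"dz":0.0728,"grip":200}
    - {"rx":0.348,"ry":-0.8245,"rz":0.747,"dx":-0.0303,"dy":-0.1544,"dz":0.0728,"grip":200}
    - {"rx":0.348,"ry":-0.8245,"rz":0.747,"dx":-0.0303,"dy":-0.1544,"dz":0.0728,"grip":200}
    - {"rx":0.348,"ry":-0.8245,"rz":0.747,"dx":-0.0303,"dy":-0.1544,"dz":0.0728,"grip":200}
    - {"rx":0.348,"ry":-0.8245,"rz":0.747,"dx":-0.0303,"dy":-0.1544,"dz":0.0728,"grip":200}

```text
clock: 21.75
tool_pos: [613.9, -176.1, 215.4]
tool_rot: [[-0.642, -0.054, 0.765], [-0.032, 0.999, 0.043], [-0.766, 0.003, -0.643]]
ft_force: [1.3, 0.1, -1.4]
gripper_width: 45.6
```

Call:
apply_moves:
  deltas:
    - {"rx":0,"ry":0,"rz":0,"dx":0,"dy":0,"dz":0,"grip":200}
    - {"rx":0,"ry":0,"rz":0,"dx":0,"dy":0,"dz":0,"grip":200}

```text
clock: 21.95
tool_pos: [615.3, -176.6, 216.3]
tool_rot: [[-0.645, -0.059, 0.762], [-0.038, 0.998, 0.045], [-0.763, 0.0, -0.646]]
ft_force: [0.6, -0.3, -0.6]
gripper_width: 45.7
```

Run:
```python
from st import *
p,Rm=st([.348,-.8245,.747,-.0303,-.1544,.0728],"w14")
w=vision.camera_info("wrist");print(proj(w,[[*PEG[2],137],[PEG[2][0]-2,PEG[2][1],137]]))
f,Rf=final(2,dz=4); f[0]-=2; plan(p,Rm,f,Rf);
```

```text
cmd [ 615.9495 -178.046   217.8439] meas [ 615.3288 -176.5672  216.2684] w 45.695513880127166 F [ 0.6043 -0.2563 -0.5966] q [-0.4503  0.1322 -0.594   0.0435  0.3813 -0.3459] t 21.95 rot err 0.005112848863067796
[[312.9733 152.9835]
 [313.1861 150.4035]]
{'rx': -0.0002, 'ry': -0.0001, 'rz': -0.0, 'dx': 0.0621, 'dy': 0.0, 'dz': 0.052} rows>= 1.619723810698847
```

View pics/w14.png

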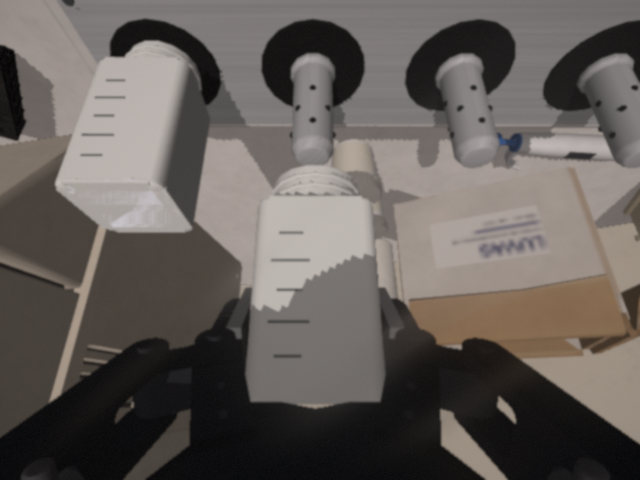

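Call:
apply_moves:
  deltas:
    - {"rx":0,"ry":0,"rz":0,"dx":0.01,"dy":0,"dz":0.0085,"grip":200}
    - {"rx":0,"ry":0,"rz":0,"dx":0.02,"dy":0,"dz":0.0168,"grip":200}
    - {"rx":0,"ry":0,"rz":0,"dx":0.03,"dy":0,"dz":0.025,"grip":200}
    - {"rx":0,"ry":0,"rz":0,"dx":0.04,"dy":0,"dz":0.0335,"grip":200}
    - {"rx":0,"ry":0,"rz":0,"dx":0.05,"dy":0,"dz":0.042,"grip":200}
    - {"rx":0,"ry":0,"rz":0,"dx":0.062,"dy":0,"dz":0.052,"grip":200}
    - {"rx":0,"ry":0,"rz":0,"dx":0.062,"dy":0,"dz":0.052,"grip":200}
    - {"rx":0,"ry":0,"rz":0,"dx":0.062,"dy":0,"dz":0.052,"grip":200}

```text
clock: 22.8
tool_pos: [617.6, -178.5, 137.8]
tool_rot: [[-0.641, -0.057, 0.765], [-0.037, 0.998, 0.043], [-0.767, -0.001, -0.642]]
ft_force: [0.1, -0.6, -0.2]
gripper_width: 45.2
```

Call:
apply_moves:
  deltas:
    - {"rx":0,"ry":0,"rz":0,"dx":0.0012,"dy":0,"dz":0.001,"grip":200}
    - {"rx":0,"ry":0,"rz":0,"dx":0.0023,"dy":0,"dz":0.0019,"grip":200}
    - {"rx":0,"ry":0,"rz":0,"dx":0.0023,"dy":0,"dz":0.0019,"grip":200}

```text
clock: 23.1
tool_pos: [616.2, -178.2, 134.6]
tool_rot: [[-0.641, -0.056, 0.765], [-0.036, 0.998, 0.042], [-0.766, -0.001, -0.642]]
ft_force: [-0.1, 0.8, -0.7]
gripper_width: 45.1
```

Run:
```python
from st import *
upd([0,0,0,.062,0,.052])
p,Rm=st([0,0,0,.0023,0,.0019],"w15")
```

```text
cmd [ 615.9022 -178.0596  133.941 ] meas [ 616.2102 -178.179   134.5775] w 45.1453718632556 F [-0.0808  0.7993 -0.6897] q [-0.4521  0.2863 -0.697  -0.219   0.3816 -0.3438] t 23.1 rot err 0.0009672245843812586
```

View pics/w15.png

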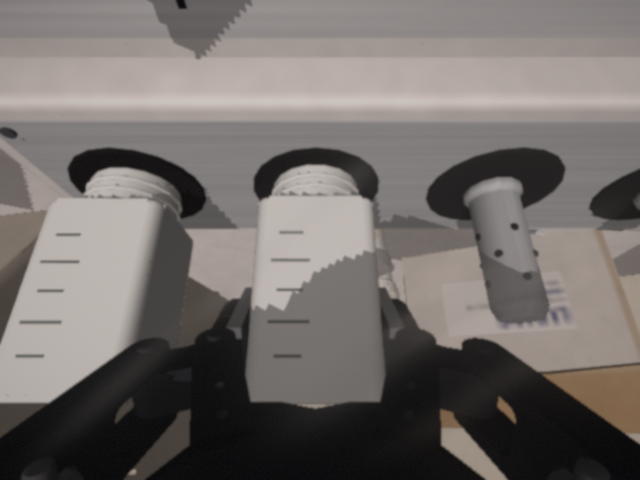

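Call:
apply_moves:
  deltas:
    - {"rx":0,"ry":0,"rz":0,"dx":0.0012,"dy":0,"dz":0.001,"grip":200}
    - {"rx":0,"ry":0,"rz":0,"dx":0.0012,"dy":0,"dz":0.001,"grip":200}

```text
clock: 23.35
tool_pos: [616.8, -178.3, 134.3]
tool_rot: [[-0.639, -0.056, 0.767], [-0.037, 0.998, 0.042], [-0.768, -0.001, -0.64]]
ft_force: [-1.7, 0.7, 5.8]
gripper_width: 45.9
```

Call:
apply_moves:
  deltas:
    - {"rx":0,"ry":0,"rz":0,"dx":0,"dy":0,"dz":0,"grip":90}
    - {"rx":0,"ry":0,"rz":0,"dx":0,"dy":0,"dz":0,"grip":90}
    - {"rx":0,"ry":0,"rz":0,"dx":0,"dy":0,"dz":0,"grip":90}
    - {"rx":0,"ry":0,"rz":0,"dx":0,"dy":0,"dz":0,"grip":90}
    - {"rx":0,"ry":0,"rz":0,"dx":0,"dy":0,"dz":-0.03,"grip":90}
    - {"rx":0,"ry":0,"rz":0,"dx":0,"dy":0,"dz":-0.07,"grip":90}
    - {"rx":0,"ry":0,"rz":0,"dx":0,"dy":0,"dz":-0.12,"grip":60}
    - {"rx":0,"ry":0,"rz":0,"dx":0,"dy":0,"dz":-0.13,"grip":60}

```text
clock: 24.15
tool_pos: [515.0, -184.1, 219.2]
tool_rot: [[-0.639, -0.054, 0.767], [-0.037, 0.999, 0.04], [-0.768, -0.003, -0.64]]
ft_force: [0.9, -0.3, 1.2]
gripper_width: 65.5
```

Run:
```python
from st import *
upd([0,0,0,.0012,0,.001])
p,Rm=st([0,0,0,0,0,-.13],"w16")
t=vision.get_image("top"); cv2.imwrite("pics/t16.png",cv2.resize(t[185:300,225:485],None,fx=3,fy=3,interpolation=cv2.INTER_CUBIC))
W=[(np.array([480,-130,280]),yawrot(-131)),(np.array([440,60,290]),yawrot(-65))]
g,Rg=grasp("D"); W.append((g-80*Rg[:,2],Rg))
for q in W: plan(p,Rm,*q); p,Rm=q
```

```text
cmd [ 516.4713 -183.5905  215.9492] meas [ 515.039  -184.1113  219.1516] w 65.51715864176822 F [ 0.8579 -0.3378  1.2196] q [-0.5928 -0.0357 -0.7625  0.0796  0.48   -0.452 ] t 24.15 rot err 0.004431551996941201
{'rx': -0.3485, 'ry': 0.8244, 'rz': -0.747, 'dx': -0.0276, 'dy': 0.0555, 'dz': -0.0668} rows>= 7.771933973776215
{'rx': 0.0, 'ry': 0.0, 'rz': -1.1519, 'dx': -0.1172, 'dy': 0.1548, 'dz': -0.01} rows>= 7.679448708775051
{'rx': 0.4727, 'ry': 0.5858, 'rz': -1.2987, 'dx': -0.0922, 'dy': -0.1652, 'dz': 0.2048} rows>= 10.007421559566058
```

View pics/w16.png

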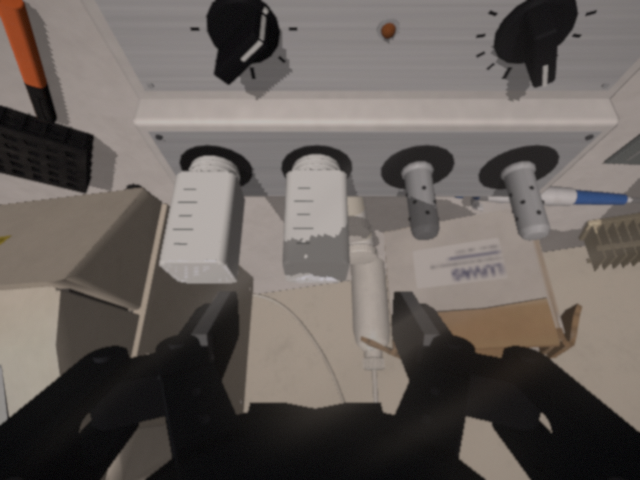

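View pics/t16.png

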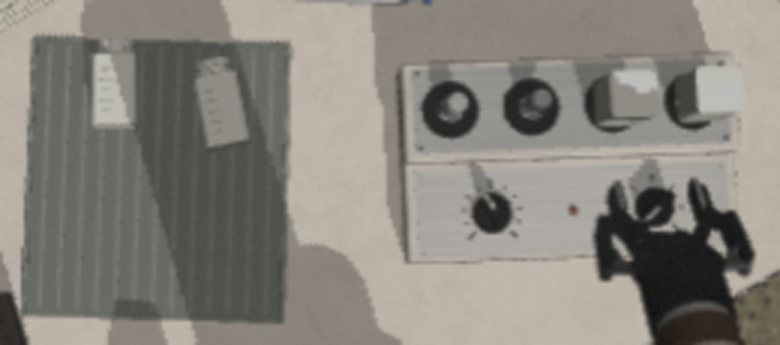

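Call:
apply_moves:
  deltas:
    - {"rx":-0.3485,"ry":0.8245,"rz":-0.747,"dx":-0.0276,"dy":0.0555,"dz":-0.067,"grip":30}
    - {"rx":-0.3485,"ry":0.8245,"rz":-0.747,"dx":-0.0276,"dy":0.0555,"dz":-0.067,"grip":30}
    - {"rx":-0.3485,"ry":0.8245,"rz":-0.747,"dx":-0.0276,"dy":0.0555,"dz":-0.067,"grip":30}
    - {"rx":-0.3485,"ry":0.8245,"rz":-0.747,"dx":-0.0276,"dy":0.0555,"dz":-0.067,"grip":30}
    - {"rx":-0.3485,"ry":0.8245,"rz":-0.747,"dx":-0.0276,"dy":0.0555,"dz":-0.067,"grip":30}
    - {"rx":-0.3485,"ry":0.8245,"rz":-0.747,"dx":-0.0276,"dy":0.0555,"dz":-0.067,"grip":30}
    - {"rx":-0.3485,"ry":0.8245,"rz":-0.747,"dx":-0.0276,"dy":0.0555,"dz":-0.067,"grip":30}
    - {"rx":-0.3485,"ry":0.8245,"rz":-0.747,"dx":-0.0276,"dy":0.0555,"dz":-0.067,"grip":30}

```text
clock: 25.05
tool_pos: [481.4, -130.2, 278.7]
tool_rot: [[-0.678, -0.734, 0.032], [-0.734, 0.678, 0.015], [-0.033, -0.013, -0.999]]
ft_force: [-0.5, -0.1, 0.8]
gripper_width: 75.5
```

Call:
apply_moves:
  deltas:
    - {"rx":0,"ry":0,"rz":-1.152,"dx":-0.117,"dy":0.155,"dz":-0.01,"grip":30}
    - {"rx":0,"ry":0,"rz":-1.152,"dx":-0.117,"dy":0.155,"dz":-0.01,"grip":30}
    - {"rx":0,"ry":0,"rz":-1.152,"dx":-0.117,"dy":0.155,"dz":-0.01,"grip":30}
    - {"rx":0,"ry":0,"rz":-1.152,"dx":-0.117,"dy":0.155,"dz":-0.01,"grip":30}
    - {"rx":0,"ry":0,"rz":-1.152,"dx":-0.117,"dy":0.155,"dz":-0.01,"grip":30}
    - {"rx":0,"ry":0,"rz":-1.152,"dx":-0.117,"dy":0.155,"dz":-0.01,"grip":30}
    - {"rx":0,"ry":0,"rz":-1.152,"dx":-0.117,"dy":0.155,"dz":-0.01,"grip":30}
    - {"rx":0,"ry":0,"rz":-1.152,"dx":-0.117,"dy":0.155,"dz":-0.01,"grip":30}

```text
clock: 25.85
tool_pos: [446.8, 62.1, 290.2]
tool_rot: [[0.397, -0.917, 0.035], [-0.918, -0.397, 0.017], [-0.002, -0.039, -0.999]]
ft_force: [0.3, 0.6, -0.3]
gripper_width: 75.3
```

Run:
```python
from st import *
upd([-.3485,.8245,-.747,-.0276,.0555,-.067])
p,Rm=st([0,0,-1.152,-.117,.155,-.01])
plan(p,Rm,np.array([530,270,290]),yawrot(0))
```

```text
cmd [439.6384  59.9541 290.1588] meas [446.7706  62.109  290.2306] w 75.26645839000471 F [ 0.2515  0.5529 -0.2698] q [ 0.1302  0.0974 -0.0455  1.3909  0.0122 -1.8491] t 25.85 rot err 0.04787393313524029
{'rx': 0.0001, 'ry': 0.0001, 'rz': -1.1344, 'dx': -0.1522, 'dy': -0.1707, 'dz': 0.0001} rows>= 7.5626358928118
```

```bash
cat >> st.py <<'E'
def resync():
    o=ctrl.get_obs(); json.dump(dict(p=o['tool_pos'].tolist(),R=R.from_matrix(o['tool_rot']).as_matrix().tolist()),open("cmd.json","w")); return cmd()
E
python3 - <<'E'
from st import *
p,Rm=resync()
plan(p,Rm,np.array([530,270,290]),yawrot(0))
E
```

```text
{'rx': -0.0354, 'ry': -0.0212, 'rz': -1.1619, 'dx': -0.1577, 'dy': -0.1589, 'dz': 0.0067} rows>= 7.751194097093991
```

Call:
apply_moves:
  deltas:
    - {"rx":-0.035,"ry":-0.021,"rz":-1.162,"dx":-0.158,"dy":-0.159,"dz":0.007,"grip":30}
    - {"rx":-0.035,"ry":-0.021,"rz":-1.162,"dx":-0.158,"dy":-0.159,"dz":0.007,"grip":30}
    - {"rx":-0.035,"ry":-0.021,"rz":-1.162,"dx":-0.158,"dy":-0.159,"dz":0.007,"grip":30}
    - {"rx":-0.035,"ry":-0.021,"rz":-1.162,"dx":-0.158,"dy":-0.159,"dz":0.007,"grip":30}
    - {"rx":-0.035,"ry":-0.021,"rz":-1.162,"dx":-0.158,"dy":-0.159,"dz":0.007,"grip":30}
    - {"rx":-0.035,"ry":-0.021,"rz":-1.162,"dx":-0.158,"dy":-0.159,"dz":0.007,"grip":30}
    - {"rx":-0.035,"ry":-0.021,"rz":-1.162,"dx":-0.158,"dy":-0.159,"dz":0.007,"grip":30}
    - {"rx":-0.035,"ry":-0.021,"rz":-1.162,"dx":-0.158,"dy":-0.159,"dz":0.007,"grip":30}

```text
clock: 26.65
tool_pos: [531.1, 270.4, 288.6]
tool_rot: [[1.0, 0.0, -0.0], [0.0, -1.0, -0.001], [-0.0, 0.001, -1.0]]
ft_force: [0.3, 0.0, 0.6]
gripper_width: 75.2
```

Call:
apply_moves:
  deltas:
    - {"rx":0,"ry":0,"rz":0,"dx":0,"dy":0,"dz":0,"grip":30}
    - {"rx":0,"ry":0,"rz":0,"dx":0,"dy":0,"dz":0,"grip":30}

```text
clock: 26.85
tool_pos: [530.8, 269.4, 290.1]
tool_rot: [[1.0, -0.008, 0.001], [-0.008, -1.0, -0.0], [0.001, 0.0, -1.0]]
ft_force: [-0.1, -0.6, 0.7]
gripper_width: 75.4
```

Run:
```python
from st import *
import pickle
p,Rm=st([-.035,-.021,-1.162,-.158,-.159,.007])
w=vision.camera_info("wrist"); pickle.dump(w,open("w17.pkl","wb"))
im=vision.get_image("wrist"); cv2.imwrite("pics/w17.png",im)
a=im[70:190,200:420]
cv2.imwrite("pics/c17.png",cv2.convertScaleAbs(cv2.resize(a,None,fx=3.6,fy=3.6,interpolation=cv2.INTER_CUBIC),alpha=1.4))
```

```text
cmd [530.017  270.3486 289.6736] meas [530.8043 269.4195 290.0553] w 75.3927869540252 F [-0.1371 -0.5578  0.7154] q [ 0.4699  0.4255  0.3896  1.5344 -0.0004 -2.6633] t 26.85 rot err 0.00851392593973135
```

View pics/w17.png

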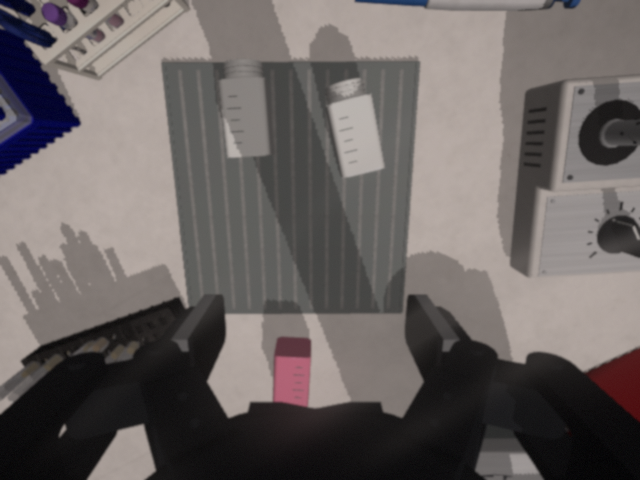

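View pics/c17.png

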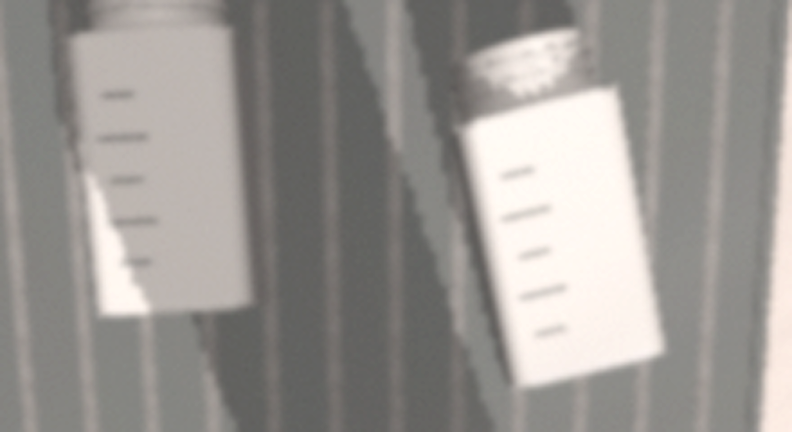

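Run:
```python
from h import *
import pickle
w=pickle.load(open("w17.pkl","rb"))
def b(n,pts,sc,off):
    c=(np.array(pts,float)+.5)/sc-.5+off
    p=back(w,c,50); f=(p[0]+p[1])/2; r=(p[2]+p[3])/2; l=(p[0]+p[3])/2;rr=(p[1]+p[2])/2
    a=f-r; 
    print(n,"body c",((f+r)/2)[:2],"len",np.linalg.norm(a),"w",np.linalg.norm(l-rr),"yaw",np.degrees(np.arctan2(a[1],a[0])),np.degrees(np.arctan2(*(l-rr)[[0,1]]*[-1,1])))
b("C",[(70,36),(230,27),(253,304),(100,315)],3.6,[200,70])
b("D",[(464,126),(616,88),(662,352),(516,387)],3.6,[200,70])
t=[(np.array(a)+.5)/3-.5+[225,185] for a in [(92,56),(133,53),(135,127),(94,128)]]
from cell import vision
p=back(vision.camera_info("top"),t,50); print(p.mean(0));
```

```text
C body c [623.8943 339.0258] len 72.7953715018358 w 43.5497864621841 yaw 2.1561197467248756 2.9751233306339624
D body c [605.015  227.4259] len 72.39411841523118 w 42.65118626296348 yaw 12.294464357868403 12.783903797447374
[619.4891 338.0133  50.    ]
```

```bash
sed -i 's/C=(602.1,358.1,4.6),D=(603.7,225.4,12.8)/C=(622.5,338.3,2.5),D=(604.4,226.5,12.6)/' bp.py
python3 - <<'E'
from st import *
p,Rm=cmd(); g,Rg=grasp("D"); plan(p,Rm,g-80*Rg[:,2],Rg)
E
```

```text
{'rx': 0.0766, 'ry': 0.6949, 'rz': -0.2109, 'dx': 0.0213, 'dy': 0.0557, 'dz': 0.2045} rows>= 4.868420114684968
```

Call:
apply_moves:
  deltas:
    - {"rx":0.077,"ry":0.695,"rz":-0.211,"dx":0.021,"dy":0.056,"dz":0.204,"grip":30}
    - {"rx":0.077,"ry":0.695,"rz":-0.211,"dx":0.021,"dy":0.056,"dz":0.204,"grip":30}
    - {"rx":0.077,"ry":0.695,"rz":-0.211,"dx":0.021,"dy":0.056,"dz":0.204,"grip":30}
    - {"rx":0.077,"ry":0.695,"rz":-0.211,"dx":0.021,"dy":0.056,"dz":0.204,"grip":30}
    - {"rx":0.077,"ry":0.695,"rz":-0.211,"dx":0.021,"dy":0.056,"dz":0.204,"grip":30}
    - {"rx":0.077,"ry":0.695,"rz":-0.211,"dx":0.021,"dy":0.056,"dz":0.204,"grip":30}
    - {"rx":0.077,"ry":0.695,"rz":-0.211,"dx":0.021,"dy":0.056,"dz":0.204,"grip":30}
    - {"rx":0.077,"ry":0.695,"rz":-0.211,"dx":0.021,"dy":0.056,"dz":0.204,"grip":30}

```text
clock: 27.7
tool_pos: [548.7, 211.0, 85.1]
tool_rot: [[0.749, 0.211, 0.628], [0.161, -0.978, 0.136], [0.643, -0.0, -0.766]]
ft_force: [0.6, 0.3, -0.0]
gripper_width: 75.3
```

Run:
```python
from st import *
p,Rm=st([.077,.695,-.211,.021,.056,.204],"w18")
g,Rg=grasp("D"); plan(p,Rm,g,Rg);o=ctrl.get_obs(); plan(o['tool_pos'],o['tool_rot'],g,Rg)
```

```text
cmd [551.0832 214.3889  85.6694] meas [548.6932 211.0031  85.1108] w 75.30067215033934 F [ 0.5539  0.2766 -0.0319] q [ 0.439   0.2616 -0.7594 -0.1355 -0.1449 -2.9666] t 27.7 rot err 0.007837399373487727
{'rx': -0.0004, 'ry': -0.0001, 'rz': -0.0, 'dx': -0.0, 'dy': -0.0002, 'dz': 0.0806} rows>= 1.6129467679498513
{'rx': 0.0055, 'ry': 0.0031, 'rz': -0.005, 'dx': 0.006, 'dy': -0.004, 'dz': 0.0822} rows>= 1.6506949313073076
```

View pics/w18.png

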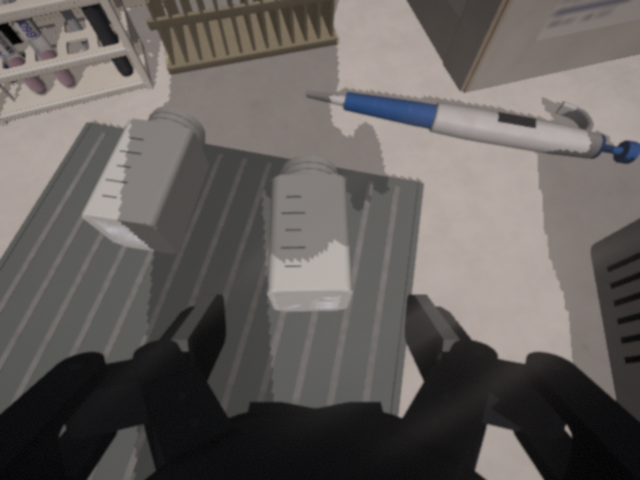

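Call:
apply_moves:
  deltas:
    - {"rx":0,"ry":0,"rz":0,"dx":0,"dy":0,"dz":0.015,"grip":30}
    - {"rx":0,"ry":0,"rz":0,"dx":0,"dy":0,"dz":0.04,"grip":30}
    - {"rx":0,"ry":0,"rz":0,"dx":0,"dy":0,"dz":0.065,"grip":30}
    - {"rx":0,"ry":0,"rz":0,"dx":0,"dy":0,"dz":0.08,"grip":30}
    - {"rx":0,"ry":0,"rz":0,"dx":0,"dy":0,"dz":0.08,"grip":200}
    - {"rx":0,"ry":0,"rz":0,"dx":0,"dy":0,"dz":0.08,"grip":200}
    - {"rx":0,"ry":0,"rz":0,"dx":0,"dy":0,"dz":0.08,"grip":200}
    - {"rx":0,"ry":0,"rz":0,"dx":0,"dy":0,"dz":0.08,"grip":200}

```text
clock: 28.55
tool_pos: [601.7, 223.7, 27.6]
tool_rot: [[0.747, 0.212, 0.63], [0.161, -0.977, 0.137], [0.645, -0.001, -0.764]]
ft_force: [-0.1, -0.1, -1.0]
gripper_width: 45.3
```

Run:
```python
from st import *
p,Rm=st([0,0,0,0,0,.08],"w19")
W=[(p+[0,0,70],Rm),(np.array([500,120,290]),yawrot(-40)),(np.array([500,0,290]),yawrot(-105)),(np.array([510,-60,290]),yawrot(-150))]
f,Rf=final(3,dz=85); f[0]-=2; W.append((f,Rf)); f,Rf=final(3,dz=4); f[0]-=2; W.append((f,Rf))
for q in W: plan(p,Rm,*q); p,Rm=q
```

```text
cmd [601.2669 225.6395  24.3911] meas [601.7276 223.7266  27.5892] w 45.31179497181071 F [-0.108  -0.0996 -1.0168] q [ 0.4144  0.4645 -0.6765 -0.261  -0.1285 -2.9864] t 28.55 rot err 0.007395951850188938
{'rx': 0.0, 'ry': 0.0, 'rz': 0.0, 'dx': 0.045, 'dy': -0.0, 'dz': -0.0536} rows>= 1.4000000000000004
{'rx': -0.3205, 'ry': -0.6475, 'rz': 0.8795, 'dx': 0.0324, 'dy': 0.0809, 'dz': -0.2282} rows>= 7.5880913636196246
{'rx': 0.0, 'ry': 0.0, 'rz': 1.1345, 'dx': 0.0771, 'dy': 0.0919, 'dz': 0.0} rows>= 7.563093425308762
{'rx': 0.0, 'ry': 0.0, 'rz': 0.7854, 'dx': 0.0554, 'dy': -0.0252, 'dz': 0.0} rows>= 5.23598775598299
{'rx': 0.204, 'ry': -0.8563, 'rz': 0.4375, 'dx': -0.0706, 'dy': -0.0803, 'dz': 0.0721} rows>= 6.55309527972046
{'rx': 0.0, 'ry': 0.0, 'rz': 0.0, 'dx': 0.062, 'dy': 0.0, 'dz': 0.0521} rows>= 1.6199999999999999
```

View pics/w19.png

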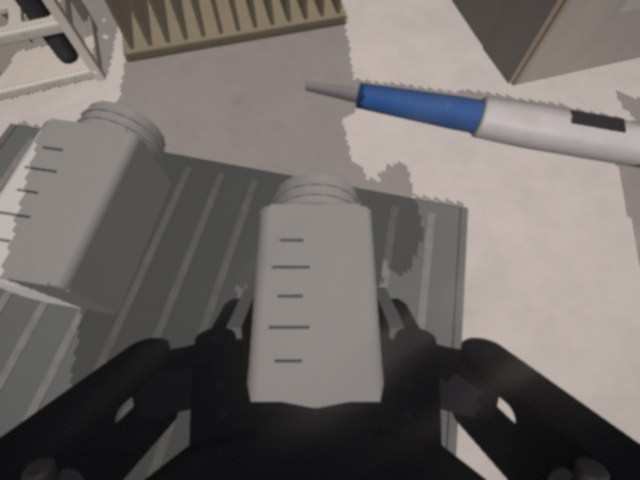

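Call:
apply_moves:
  deltas:
    - {"rx":0,"ry":0,"rz":0,"dx":0.02,"dy":0,"dz":-0.024,"grip":200}
    - {"rx":0,"ry":0,"rz":0,"dx":0.045,"dy":0,"dz":-0.054,"grip":200}
    - {"rx":0,"ry":0,"rz":0,"dx":0.045,"dy":0,"dz":-0.054,"grip":200}

```text
clock: 28.9
tool_pos: [605.4, 225.3, 104.8]
tool_rot: [[0.74, 0.212, 0.639], [0.158, -0.977, 0.141], [0.654, -0.003, -0.757]]
ft_force: [1.6, 0.9, 0.4]
gripper_width: 45.3
```

Call:
apply_moves:
  deltas:
    - {"rx":-0.3205,"ry":-0.6475,"rz":0.8795,"dx":0.032,"dy":0.081,"dz":-0.228,"grip":200}
    - {"rx":-0.3205,"ry":-0.6475,"rz":0.8795,"dx":0.032,"dy":0.081,"dz":-0.228,"grip":200}
    - {"rx":-0.3205,"ry":-0.6475,"rz":0.8795,"dx":0.032,"dy":0.081,"dz":-0.228,"grip":200}
    - {"rx":-0.3205,"ry":-0.6475,"rz":0.8795,"dx":0.032,"dy":0.081,"dz":-0.228,"grip":200}
    - {"rx":-0.3205,"ry":-0.6475,"rz":0.8795,"dx":0.032,"dy":0.081,"dz":-0.228,"grip":200}
    - {"rx":-0.3205,"ry":-0.6475,"rz":0.8795,"dx":0.032,"dy":0.081,"dz":-0.228,"grip":200}
    - {"rx":-0.3205,"ry":-0.6475,"rz":0.8795,"dx":0.032,"dy":0.081,"dz":-0.228,"grip":200}
    - {"rx":-0.3205,"ry":-0.6475,"rz":0.8795,"dx":0.032,"dy":0.081,"dz":-0.228,"grip":200}

```text
clock: 29.7
tool_pos: [499.2, 118.5, 294.1]
tool_rot: [[0.773, -0.634, 0.021], [-0.634, -0.773, -0.002], [0.017, -0.012, -1.0]]
ft_force: [-0.2, 0.7, -1.9]
gripper_width: 45.6
```

Call:
apply_moves:
  deltas:
    - {"rx":0,"ry":0,"rz":1.135,"dx":0.077,"dy":0.092,"dz":0,"grip":200}
    - {"rx":0,"ry":0,"rz":1.135,"dx":0.077,"dy":0.092,"dz":0,"grip":200}
    - {"rx":0,"ry":0,"rz":1.135,"dx":0.077,"dy":0.092,"dz":0,"grip":200}
    - {"rx":0,"ry":0,"rz":1.135,"dx":0.077,"dy":0.092,"dz":0,"grip":200}
    - {"rx":0,"ry":0,"rz":1.135,"dx":0.077,"dy":0.092,"dz":0,"grip":200}
    - {"rx":0,"ry":0,"rz":1.135,"dx":0.077,"dy":0.092,"dz":0,"grip":200}
    - {"rx":0,"ry":0,"rz":1.135,"dx":0.077,"dy":0.092,"dz":0,"grip":200}
    - {"rx":0,"ry":0,"rz":1.135,"dx":0.077,"dy":0.092,"dz":0,"grip":200}

```text
clock: 30.5
tool_pos: [500.5, -1.7, 292.0]
tool_rot: [[-0.249, -0.968, 0.02], [-0.969, 0.249, -0.004], [-0.001, -0.02, -1.0]]
ft_force: [-0.7, -0.5, -0.2]
gripper_width: 45.3
```

Call:
apply_moves:
  deltas:
    - {"rx":0,"ry":0,"rz":0.785,"dx":0.055,"dy":-0.025,"dz":0,"grip":200}
    - {"rx":0,"ry":0,"rz":0.785,"dx":0.055,"dy":-0.025,"dz":0,"grip":200}
    - {"rx":0,"ry":0,"rz":0.785,"dx":0.055,"dy":-0.025,"dz":0,"grip":200}
    - {"rx":0,"ry":0,"rz":0.785,"dx":0.055,"dy":-0.025,"dz":0,"grip":200}
    - {"rx":0,"ry":0,"rz":0.785,"dx":0.055,"dy":-0.025,"dz":0,"grip":200}
    - {"rx":0,"ry":0,"rz":0.785,"dx":0.055,"dy":-0.025,"dz":0,"grip":200}
    - {"rx":0,"ry":0,"rz":0.785,"dx":0.055,"dy":-0.025,"dz":0,"grip":200}

```text
clock: 31.2
tool_pos: [511.4, -61.0, 292.4]
tool_rot: [[-0.858, -0.514, 0.02], [-0.514, 0.858, -0.004], [-0.015, -0.013, -1.0]]
ft_force: [-0.0, -0.8, -1.1]
gripper_width: 45.2
```

Run:
```python
from st import *
upd([0,0,0,.045,0,-.054]);upd([-.3205,-.6475,.8795,.032,.081,-.228]);upd([0,0,1.135,.077,.092,0])
p,Rm=st([0,0,.785,.055,-.025,0])
f,Rf=final(3,dz=85); f[0]-=2; plan(p,Rm,f,Rf)
```

```text
cmd [509.3461 -59.7731 289.8726] meas [511.3527 -61.0456 292.3976] w 45.211187984889655 F [-0.013  -0.824  -1.1086] q [-0.1181  0.2395  0.1329  1.4441 -0.0012 -0.6577] t 31.2 rot err 0.025730313150673183
{'rx': 0.2039, 'ry': -0.8563, 'rz': 0.4373, 'dx': -0.0711, 'dy': -0.0808, 'dz': 0.072} rows>= 6.552469425303978
```

Rotation differs from my model by 0.026 rad, so I'll resync from the measured pose.

Run:
```python
from st import *
p,Rm=resync()
f,Rf=final(3,dz=85); f[0]-=2; plan(p,Rm,f,Rf)
```

```text
{'rx': 0.2019, 'ry': -0.8371, 'rz': 0.4558, 'dx': -0.0676, 'dy': -0.0788, 'dz': 0.0766} rows>= 6.4952653551263015
```

Call:
apply_moves:
  deltas:
    - {"rx":0.202,"ry":-0.837,"rz":0.456,"dx":-0.0676,"dy":-0.0788,"dz":0.0766,"grip":200}
    - {"rx":0.202,"ry":-0.837,"rz":0.456,"dx":-0.0676,"dy":-0.0788,"dz":0.0766,"grip":200}
    - {"rx":0.202,"ry":-0.837,"rz":0.456,"dx":-0.0676,"dy":-0.0788,"dz":0.0766,"grip":200}
    - {"rx":0.202,"ry":-0.837,"rz":0.456,"dx":-0.0676,"dy":-0.0788,"dz":0.0766,"grip":200}
    - {"rx":0.202,"ry":-0.837,"rz":0.456,"dx":-0.0676,"dy":-0.0788,"dz":0.0766,"grip":200}
    - {"rx":0.202,"ry":-0.837,"rz":0.456,"dx":-0.0676,"dy":-0.0788,"dz":0.0766,"grip":200}
    - {"rx":0.202,"ry":-0.837,"rz":0.456,"dx":-0.0676,"dy":-0.0788,"dz":0.0766,"grip":200}
    - {"rx":0.202,"ry":-0.837,"rz":0.456,"dx":-0.0676,"dy":-0.0788,"dz":0.0766,"grip":200}

```text
clock: 32.0
tool_pos: [606.6, -93.0, 213.0]
tool_rot: [[-0.648, -0.056, 0.76], [-0.035, 0.998, 0.044], [-0.761, 0.002, -0.649]]
ft_force: [0.4, -0.3, -2.1]
gripper_width: 45.3
```

Call:
apply_moves:
  deltas:
    - {"rx":0,"ry":0,"rz":0,"dx":0,"dy":0,"dz":0,"grip":200}
    - {"rx":0,"ry":0,"rz":0,"dx":0,"dy":0,"dz":0,"grip":200}
    - {"rx":0,"ry":0,"rz":0,"dx":0,"dy":0,"dz":0,"grip":200}

```text
clock: 32.3
tool_pos: [613.7, -94.6, 220.6]
tool_rot: [[-0.639, -0.056, 0.767], [-0.037, 0.998, 0.042], [-0.768, -0.001, -0.641]]
ft_force: [0.8, 0.4, 0.2]
gripper_width: 45.4
```

Run:
```python
from st import *
p,Rm=st([.202,-.837,.456,-.0676,-.0788,.0766],"w20")
o=ctrl.get_obs()
f,Rf=final(3,dz=4); f[0]-=2; plan(p,Rm,f,Rf); plan(o['tool_pos'],o['tool_rot'],f,Rf)
print(o['tool_rot'],Rf)
```

```text
cmd [611.3292 -94.1952 217.8821] meas [613.6523 -94.6043 220.5608] w 45.38261413126698 F [0.8404 0.4498 0.227 ] q [-0.2681  0.0673 -0.6727 -0.0186  0.2463 -0.2132] t 32.3 rot err 0.003393491409641684
{'rx': -0.0002, 'ry': -0.0001, 'rz': -0.0002, 'dx': 0.0621, 'dy': -0.0, 'dz': 0.0521} rows>= 1.620487629569353
{'rx': -0.0005, 'ry': 0.0025, 'rz': 0.0011, 'dx': 0.0653, 'dy': 0.0005, 'dz': 0.0519} rows>= 1.667183390630142
[[-0.6398 -0.0561  0.7665]
 [-0.0368  0.9984  0.0423]
 [-0.7676 -0.0011 -0.6409]] [[-0.6418 -0.0558  0.7648]
 [-0.0359  0.9984  0.0428]
 [-0.766  -0.     -0.6428]]
```

View pics/w20.png

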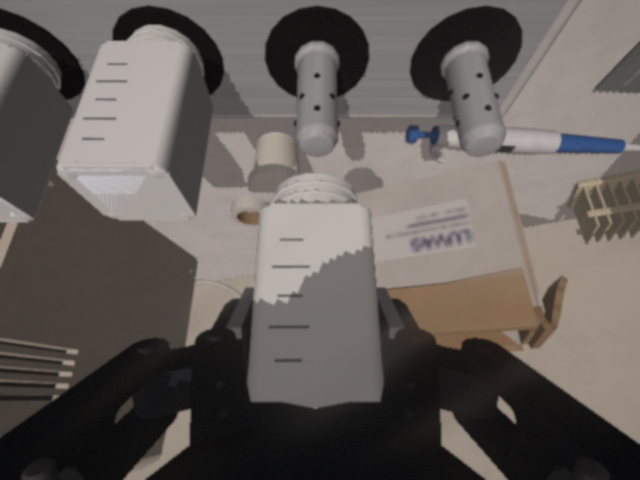

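Call:
apply_moves:
  deltas:
    - {"rx":0,"ry":0,"rz":0,"dx":0.01,"dy":0,"dz":0.0085,"grip":200}
    - {"rx":0,"ry":0,"rz":0,"dx":0.02,"dy":0,"dz":0.0168,"grip":200}
    - {"rx":0,"ry":0,"rz":0,"dx":0.03,"dy":0,"dz":0.025,"grip":200}
    - {"rx":0,"ry":0,"rz":0,"dx":0.04,"dy":0,"dz":0.0335,"grip":200}
    - {"rx":0,"ry":0,"rz":0,"dx":0.05,"dy":0,"dz":0.042,"grip":200}
    - {"rx":0,"ry":0,"rz":0,"dx":0.062,"dy":0,"dz":0.052,"grip":200}
    - {"rx":0,"ry":0,"rz":0,"dx":0.062,"dy":0,"dz":0.052,"grip":200}
    - {"rx":0,"ry":0,"rz":0,"dx":0.062,"dy":0,"dz":0.052,"grip":200}

```text
clock: 33.15
tool_pos: [612.3, -94.3, 137.7]
tool_rot: [[-0.642, -0.056, 0.765], [-0.036, 0.998, 0.043], [-0.766, -0.0, -0.643]]
ft_force: [-0.7, 0.8, -0.4]
gripper_width: 45.4
```

Call:
apply_moves:
  deltas:
    - {"rx":0,"ry":0,"rz":0,"dx":0.0015,"dy":0,"dz":0.0013,"grip":200}
    - {"rx":0,"ry":0,"rz":0,"dx":0.0027,"dy":0,"dz":0.0023,"grip":200}
    - {"rx":0,"ry":0,"rz":0,"dx":0.0027,"dy":0,"dz":0.0023,"grip":200}

```text
clock: 33.45
tool_pos: [612.0, -94.2, 134.6]
tool_rot: [[-0.641, -0.056, 0.766], [-0.036, 0.998, 0.042], [-0.767, -0.0, -0.642]]
ft_force: [-0.0, -1.0, -1.3]
gripper_width: 45.6
```

Run:
```python
from st import *
upd([0,0,0,.062,0,.052])
p,Rm=st([0,0,0,.0027,0,.0023],"w21")
```

```text
cmd [611.3298 -94.1934 133.4156] meas [611.9769 -94.2339 134.5533] w 45.603389678730075 F [-0.0336 -1.0012 -1.283 ] q [-0.2682  0.2388 -0.7874 -0.303   0.2464 -0.2124] t 33.45 rot err 0.001396244174824664
```

View pics/w21.png

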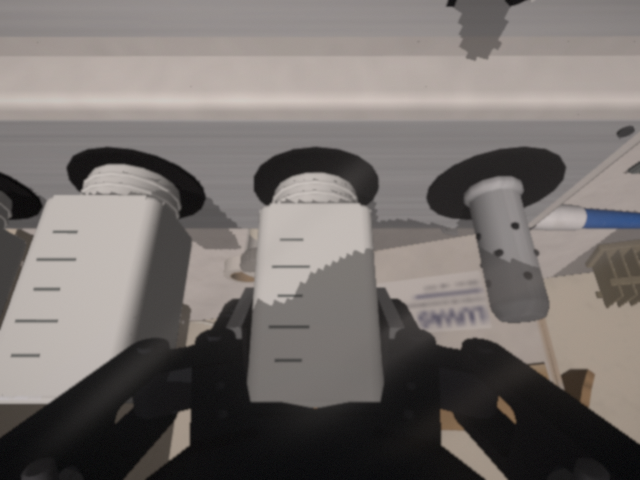

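Call:
apply_moves:
  deltas:
    - {"rx":0,"ry":0,"rz":0,"dx":0.0015,"dy":0,"dz":0.0013,"grip":200}
    - {"rx":0,"ry":0,"rz":0,"dx":0.0015,"dy":0,"dz":0.0013,"grip":200}

```text
clock: 33.7
tool_pos: [612.6, -94.3, 133.3]
tool_rot: [[-0.639, -0.056, 0.767], [-0.036, 0.998, 0.043], [-0.768, -0.001, -0.64]]
ft_force: [-2.3, -0.6, 3.3]
gripper_width: 45.2
```

Contact with about 3 N. Release and back off.

Call:
apply_moves:
  deltas:
    - {"rx":0,"ry":0,"rz":0,"dx":0,"dy":0,"dz":0,"grip":90}
    - {"rx":0,"ry":0,"rz":0,"dx":0,"dy":0,"dz":0,"grip":90}
    - {"rx":0,"ry":0,"rz":0,"dx":0,"dy":0,"dz":0,"grip":90}
    - {"rx":0,"ry":0,"rz":0,"dx":0,"dy":0,"dz":0,"grip":90}
    - {"rx":0,"ry":0,"rz":0,"dx":0,"dy":0,"dz":-0.03,"grip":90}
    - {"rx":0,"ry":0,"rz":0,"dx":0,"dy":0,"dz":-0.07,"grip":90}
    - {"rx":0,"ry":0,"rz":0,"dx":0,"dy":0,"dz":-0.12,"grip":60}
    - {"rx":0,"ry":0,"rz":0,"dx":0,"dy":0,"dz":-0.13,"grip":60}

```text
clock: 34.5
tool_pos: [510.6, -99.9, 218.9]
tool_rot: [[-0.638, -0.055, 0.768], [-0.036, 0.999, 0.041], [-0.769, -0.002, -0.639]]
ft_force: [0.6, -0.9, -0.3]
gripper_width: 65.0
```

Run:
```python
from st import *
upd([0,0,0,.0015,0,.0013])
p,Rm=st([0,0,0,0,0,-.13],"w22")
t=vision.get_image("top"); cv2.imwrite("pics/t22.png",cv2.resize(t[185:300,225:485],None,fx=3,fy=3,interpolation=cv2.INTER_CUBIC))
p,Rm=resync()
W=[(np.array([480,-60,280]),yawrot(-140)),(np.array([460,80,290]),yawrot(-75)),(np.array([500,200,290]),yawrot(-10))]
g,Rg=grasp("C"); W.append((g-80*Rg[:,2],Rg))
for q in W: plan(p,Rm,*q); p,Rm=q
```

```text
cmd [511.9367 -99.7297 215.0017] meas [510.6467 -99.932  218.9336] w 65.00667632287171 F [ 0.5619 -0.9317 -0.3432] q [-0.3729 -0.1309 -0.8629  0.0076  0.3234 -0.2847] t 34.5 rot err 0.005441283004745223
{'rx': -0.2839, 'ry': 0.8456, 'rz': -0.6005, 'dx': -0.0287, 'dy': 0.0418, 'dz': -0.0626} rows>= 7.168369741552926
{'rx': 0.0, 'ry': 0.0, 'rz': -1.1345, 'dx': -0.0747, 'dy': 0.1201, 'dz': -0.01} rows>= 7.563093425308759
{'rx': 0.0, 'ry': 0.0, 'rz': -1.1345, 'dx': -0.1056, 'dy': -0.0697, 'dz': 0.0} rows>= 7.563093425308762
{'rx': 0.0761, 'ry': 0.6953, 'rz': -0.2092, 'dx': 0.0436, 'dy': -0.1457, 'dz': 0.2048} rows>= 5.102936724437462
```

View pics/w22.png

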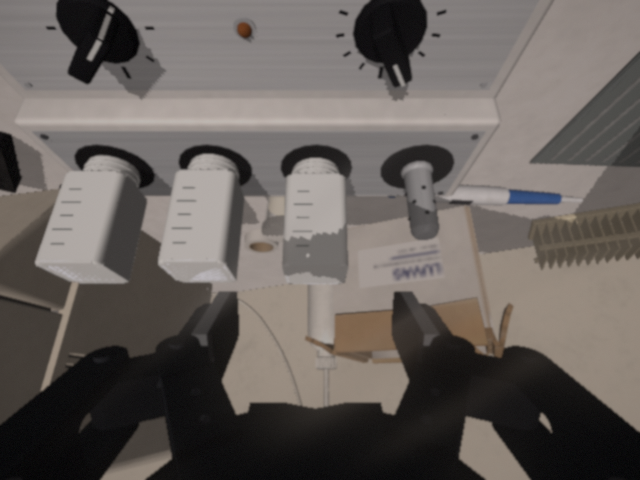

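View pics/t22.png

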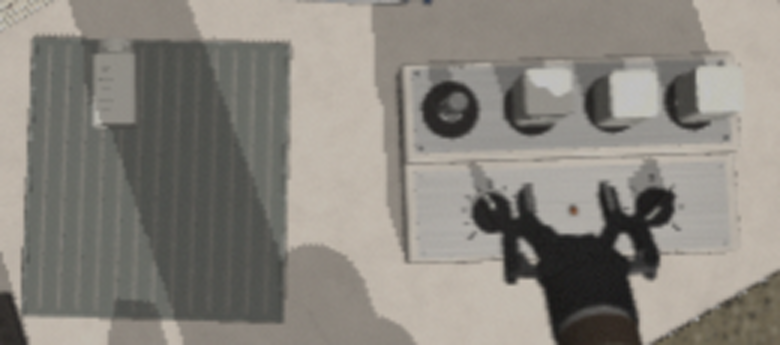

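Call:
apply_moves:
  deltas:
    - {"rx":-0.284,"ry":0.846,"rz":-0.6,"dx":-0.0287,"dy":0.0418,"dz":-0.0626,"grip":30}
    - {"rx":-0.284,"ry":0.846,"rz":-0.6,"dx":-0.0287,"dy":0.0418,"dz":-0.0626,"grip":30}
    - {"rx":-0.284,"ry":0.846,"rz":-0.6,"dx":-0.0287,"dy":0.0418,"dz":-0.0626,"grip":30}
    - {"rx":-0.284,"ry":0.846,"rz":-0.6,"dx":-0.0287,"dy":0.0418,"dz":-0.0626,"grip":30}
    - {"rx":-0.284,"ry":0.846,"rz":-0.6,"dx":-0.0287,"dy":0.0418,"dz":-0.0626,"grip":30}
    - {"rx":-0.284,"ry":0.846,"rz":-0.6,"dx":-0.0287,"dy":0.0418,"dz":-0.0626,"grip":30}
    - {"rx":-0.284,"ry":0.846,"rz":-0.6,"dx":-0.0287,"dy":0.0418,"dz":-0.0626,"grip":30}
    - {"rx":-0.284,"ry":0.846,"rz":-0.6,"dx":-0.0287,"dy":0.0418,"dz":-0.0626,"grip":30}

```text
clock: 35.4
tool_pos: [481.9, -59.8, 276.8]
tool_rot: [[-0.763, -0.646, -0.01], [-0.646, 0.763, -0.0], [0.007, 0.006, -1.0]]
ft_force: [-0.5, 0.1, 0.1]
gripper_width: 75.2
```

Call:
apply_moves:
  deltas:
    - {"rx":0,"ry":0,"rz":-1.135,"dx":-0.075,"dy":0.12,"dz":-0.01,"grip":30}
    - {"rx":0,"ry":0,"rz":-1.135,"dx":-0.075,"dy":0.12,"dz":-0.01,"grip":30}
    - {"rx":0,"ry":0,"rz":-1.135,"dx":-0.075,"dy":0.12,"dz":-0.01,"grip":30}
    - {"rx":0,"ry":0,"rz":-1.135,"dx":-0.075,"dy":0.12,"dz":-0.01,"grip":30}
    - {"rx":0,"ry":0,"rz":-1.135,"dx":-0.075,"dy":0.12,"dz":-0.01,"grip":30}
    - {"rx":0,"ry":0,"rz":-1.135,"dx":-0.075,"dy":0.12,"dz":-0.01,"grip":30}
    - {"rx":0,"ry":0,"rz":-1.135,"dx":-0.075,"dy":0.12,"dz":-0.01,"grip":30}
    - {"rx":0,"ry":0,"rz":-1.135,"dx":-0.075,"dy":0.12,"dz":-0.01,"grip":30}

```text
clock: 36.2
tool_pos: [461.6, 81.1, 286.1]
tool_rot: [[0.265, -0.964, -0.007], [-0.964, -0.265, 0.001], [-0.003, 0.006, -1.0]]
ft_force: [0.2, -0.4, -0.6]
gripper_width: 75.0
```

Call:
apply_moves:
  deltas:
    - {"rx":0,"ry":0,"rz":-1.135,"dx":-0.106,"dy":-0.07,"dz":0,"grip":30}
    - {"rx":0,"ry":0,"rz":-1.135,"dx":-0.106,"dy":-0.07,"dz":0,"grip":30}
    - {"rx":0,"ry":0,"rz":-1.135,"dx":-0.106,"dy":-0.07,"dz":0,"grip":30}
    - {"rx":0,"ry":0,"rz":-1.135,"dx":-0.106,"dy":-0.07,"dz":0,"grip":30}
    - {"rx":0,"ry":0,"rz":-1.135,"dx":-0.106,"dy":-0.07,"dz":0,"grip":30}
    - {"rx":0,"ry":0,"rz":-1.135,"dx":-0.106,"dy":-0.07,"dz":0,"grip":30}
    - {"rx":0,"ry":0,"rz":-1.135,"dx":-0.106,"dy":-0.07,"dz":0,"grip":30}
    - {"rx":0,"ry":0,"rz":-1.135,"dx":-0.106,"dy":-0.07,"dz":0,"grip":30}

```text
clock: 37.0
tool_pos: [501.5, 201.8, 285.8]
tool_rot: [[0.986, -0.167, -0.007], [-0.167, -0.986, 0.001], [-0.007, 0.0, -1.0]]
ft_force: [-0.7, -0.3, 0.4]
gripper_width: 75.4
```

Run:
```python
from st import *
upd([-.284,.846,-.6,-.0287,.0418,-.0626]);upd([0,0,-1.135,-.075,.12,-.01]);st([0,0,-1.135,-.106,-.07,0])
p,Rm=resync()
g,Rg=grasp("C"); plan(p,Rm,g-80*Rg[:,2],Rg)
```

```text
cmd [500.5368 200.64   290.0636] meas [501.4586 201.828  285.7654] w 75.43813426508318 F [-0.6604 -0.3079  0.4064] q [ 0.3808  0.3147  0.2173  1.4796  0.0034 -2.5933] t 37.0 rot err 0.009237781582551946
{'rx': 0.0734, 'ry': 0.7026, 'rz': -0.2026, 'dx': 0.0449, 'dy': -0.1434, 'dz': 0.2002} rows>= 5.007686893051427
```

Call:
apply_moves:
  deltas:
    - {"rx":0.073,"ry":0.703,"rz":-0.203,"dx":0.045,"dy":-0.143,"dz":0.2,"grip":30}
    - {"rx":0.073,"ry":0.703,"rz":-0.203,"dx":0.045,"dy":-0.143,"dz":0.2,"grip":30}
    - {"rx":0.073,"ry":0.703,"rz":-0.203,"dx":0.045,"dy":-0.143,"dz":0.2,"grip":30}
    - {"rx":0.073,"ry":0.703,"rz":-0.203,"dx":0.045,"dy":-0.143,"dz":0.2,"grip":30}
    - {"rx":0.073,"ry":0.703,"rz":-0.203,"dx":0.045,"dy":-0.143,"dz":0.2,"grip":30}
    - {"rx":0.073,"ry":0.703,"rz":-0.203,"dx":0.045,"dy":-0.143,"dz":0.2,"grip":30}
    - {"rx":0.073,"ry":0.703,"rz":-0.203,"dx":0.045,"dy":-0.143,"dz":0.2,"grip":30}
    - {"rx":0.073,"ry":0.703,"rz":-0.203,"dx":0.045,"dy":-0.143,"dz":0.2,"grip":30}

```text
clock: 37.8
tool_pos: [565.6, 334.2, 81.9]
tool_rot: [[0.768, 0.041, 0.639], [0.035, -0.999, 0.022], [0.639, 0.005, -0.769]]
ft_force: [0.6, -1.0, -0.2]
gripper_width: 75.4
```

Run:
```python
from st import *
p,Rm=st([.073,.703,-.203,.045,-.143,.2],"w23")
g,Rg=grasp("C"); plan(p,Rm,g,Rg);o=ctrl.get_obs(); plan(o['tool_pos'],o['tool_rot'],g,Rg)
```

```text
cmd [568.2487 335.4832  85.3924] meas [565.5726 334.2424  81.8725] w 75.38064490500331 F [ 0.5884 -1.0098 -0.2024] q [ 0.7133  0.4085 -0.4909  0.0972 -0.4126 -2.5949] t 37.8 rot err 0.007455502003462733
{'rx': 0.0003, 'ry': -0.0003, 'rz': 0.0005, 'dx': -0.0001, 'dy': -0.0005, 'dz': 0.0802} rows>= 1.6041981703594883
{'rx': 0.0047, 'ry': 0.002, 'rz': -0.001, 'dx': 0.0014, 'dy': -0.0017, 'dz': 0.0802} rows>= 1.6042736388350125
```

View pics/w23.png

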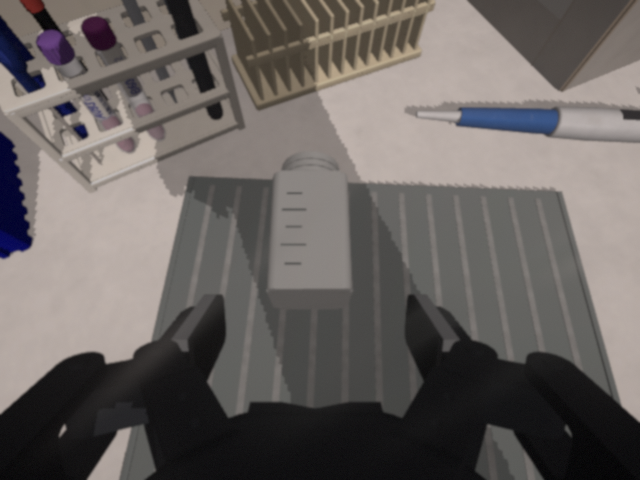

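Aligned, with the bottle axis at column 311. Grip it.

Call:
apply_moves:
  deltas:
    - {"rx":0,"ry":0,"rz":0,"dx":0,"dy":0,"dz":0.015,"grip":30}
    - {"rx":0,"ry":0,"rz":0,"dx":0,"dy":0,"dz":0.04,"grip":30}
    - {"rx":0,"ry":0,"rz":0,"dx":0,"dy":0,"dz":0.065,"grip":30}
    - {"rx":0,"ry":0,"rz":0,"dx":0,"dy":0,"dz":0.08,"grip":30}
    - {"rx":0,"ry":0,"rz":0,"dx":0,"dy":0,"dz":0.08,"grip":200}
    - {"rx":0,"ry":0,"rz":0,"dx":0,"dy":0,"dz":0.08,"grip":200}
    - {"rx":0,"ry":0,"rz":0,"dx":0,"dy":0,"dz":0.08,"grip":200}
    - {"rx":0,"ry":0,"rz":0,"dx":0,"dy":0,"dz":0.08,"grip":200}

```text
clock: 38.65
tool_pos: [620.4, 336.9, 28.1]
tool_rot: [[0.763, 0.039, 0.645], [0.029, -0.999, 0.026], [0.646, -0.001, -0.764]]
ft_force: [0.2, -0.4, 0.9]
gripper_width: 45.1
```

Run:
```python
from st import *
p,Rm=st([0,0,0,0,0,.08],"w24")
W=[(p+[0,0,70],Rm),(np.array([500,200,290]),yawrot(-48)),(np.array([500,80,290]),yawrot(-110)),(np.array([510,20,290]),yawrot(-150))]
f,Rf=final(4,dz=85); f[0]-=2; W.append((f,Rf)); f,Rf=final(4,dz=4); f[0]-=2; W.append((f,Rf))
for q in W: plan(p,Rm,*q); p,Rm=q
```

```text
cmd [619.6444 337.706   24.1262] meas [620.3757 336.8979  28.1221] w 45.05612671839926 F [ 0.2216 -0.4345  0.9013] q [ 0.6517  0.5639 -0.4259 -0.0246 -0.3797 -2.6481] t 38.65 rot err 0.006391384262114338
{'rx': 0.0, 'ry': 0.0, 'rz': 0.0, 'dx': 0.045, 'dy': 0.0, 'dz': -0.0536} rows>= 1.4000000000000004
{'rx': -0.3071, 'ry': -0.6521, 'rz': 0.8447, 'dx': 0.0298, 'dy': 0.1324, 'dz': -0.2307} rows>= 7.403018034900796
{'rx': 0.0, 'ry': 0.0, 'rz': 1.0821, 'dx': 0.0892, 'dy': 0.0803, 'dz': 0.0} rows>= 7.214027574909895
{'rx': 0.0, 'ry': 0.0, 'rz': 0.6981, 'dx': 0.053, 'dy': -0.0299, 'dz': 0.0} rows>= 4.654211338651547
{'rx': 0.204, 'ry': -0.8563, 'rz': 0.4375, 'dx': -0.0685, 'dy': -0.0746, 'dz': 0.0721} rows>= 6.55309527972046
{'rx': 0.0, 'ry': 0.0, 'rz': 0.0, 'dx': 0.062, 'dy': 0.0, 'dz': 0.0521} rows>= 1.6199999999999999
```

View pics/w24.png

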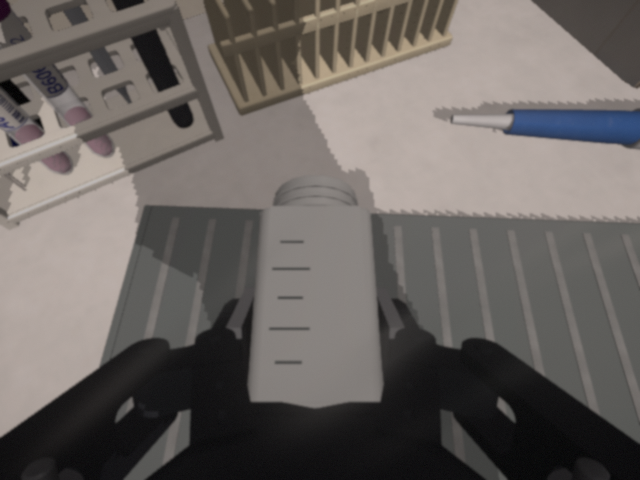

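Call:
apply_moves:
  deltas:
    - {"rx":0,"ry":0,"rz":0,"dx":0.02,"dy":0,"dz":-0.024,"grip":200}
    - {"rx":0,"ry":0,"rz":0,"dx":0.045,"dy":0,"dz":-0.054,"grip":200}
    - {"rx":0,"ry":0,"rz":0,"dx":0.045,"dy":0,"dz":-0.054,"grip":200}

```text
clock: 39.0
tool_pos: [623.3, 339.4, 105.4]
tool_rot: [[0.757, 0.039, 0.653], [0.024, -0.999, 0.031], [0.653, -0.008, -0.757]]
ft_force: [0.6, 1.3, 0.9]
gripper_width: 45.3
```

Call:
apply_moves:
  deltas:
    - {"rx":-0.307,"ry":-0.652,"rz":0.845,"dx":0.03,"dy":0.132,"dz":-0.231,"grip":200}
    - {"rx":-0.307,"ry":-0.652,"rz":0.845,"dx":0.03,"dy":0.132,"dz":-0.231,"grip":200}
    - {"rx":-0.307,"ry":-0.652,"rz":0.845,"dx":0.03,"dy":0.132,"dz":-0.231,"grip":200}
    - {"rx":-0.307,"ry":-0.652,"rz":0.845,"dx":0.03,"dy":0.132,"dz":-0.231,"grip":200}
    - {"rx":-0.307,"ry":-0.652,"rz":0.845,"dx":0.03,"dy":0.132,"dz":-0.231,"grip":200}
    - {"rx":-0.307,"ry":-0.652,"rz":0.845,"dx":0.03,"dy":0.132,"dz":-0.231,"grip":200}
    - {"rx":-0.307,"ry":-0.652,"rz":0.845,"dx":0.03,"dy":0.132,"dz":-0.231,"grip":200}
    - {"rx":-0.307,"ry":-0.652,"rz":0.845,"dx":0.03,"dy":0.132,"dz":-0.231,"grip":200}

```text
clock: 39.8
tool_pos: [499.8, 199.3, 294.7]
tool_rot: [[0.662, -0.75, 0.003], [-0.75, -0.662, 0.003], [-0.0, -0.005, -1.0]]
ft_force: [-0.6, 0.5, -2.6]
gripper_width: 45.4
```

Call:
apply_moves:
  deltas:
    - {"rx":0,"ry":0,"rz":1.082,"dx":0.089,"dy":0.08,"dz":0,"grip":200}
    - {"rx":0,"ry":0,"rz":1.082,"dx":0.089,"dy":0.08,"dz":0,"grip":200}
    - {"rx":0,"ry":0,"rz":1.082,"dx":0.089,"dy":0.08,"dz":0,"grip":200}
    - {"rx":0,"ry":0,"rz":1.082,"dx":0.089,"dy":0.08,"dz":0,"grip":200}
    - {"rx":0,"ry":0,"rz":1.082,"dx":0.089,"dy":0.08,"dz":0,"grip":200}
    - {"rx":0,"ry":0,"rz":1.082,"dx":0.089,"dy":0.08,"dz":0,"grip":200}
    - {"rx":0,"ry":0,"rz":1.082,"dx":0.089,"dy":0.08,"dz":0,"grip":200}
    - {"rx":0,"ry":0,"rz":1.082,"dx":0.089,"dy":0.08,"dz":0,"grip":200}

```text
clock: 40.6
tool_pos: [498.1, 80.0, 292.7]
tool_rot: [[-0.35, -0.937, 0.002], [-0.937, 0.35, 0.001], [-0.002, -0.002, -1.0]]
ft_force: [0.7, 0.6, -0.5]
gripper_width: 45.2
```

Call:
apply_moves:
  deltas:
    - {"rx":0,"ry":0,"rz":0.698,"dx":0.053,"dy":-0.03,"dz":0,"grip":200}
    - {"rx":0,"ry":0,"rz":0.698,"dx":0.053,"dy":-0.03,"dz":0,"grip":200}
    - {"rx":0,"ry":0,"rz":0.698,"dx":0.053,"dy":-0.03,"dz":0,"grip":200}
    - {"rx":0,"ry":0,"rz":0.698,"dx":0.053,"dy":-0.03,"dz":0,"grip":200}
    - {"rx":0,"ry":0,"rz":0.698,"dx":0.053,"dy":-0.03,"dz":0,"grip":200}
    - {"rx":0,"ry":0,"rz":0.698,"dx":0.053,"dy":-0.03,"dz":0,"grip":200}
    - {"rx":0,"ry":0,"rz":0.698,"dx":0.053,"dy":-0.03,"dz":0,"grip":200}

```text
clock: 41.3
tool_pos: [508.0, 20.0, 292.7]
tool_rot: [[-0.867, -0.497, 0.002], [-0.497, 0.867, 0.001], [-0.003, -0.0, -1.0]]
ft_force: [0.2, -0.4, -1.0]
gripper_width: 45.4
```

Run:
```python
from st import *
upd([0,0,0,.045,0,-.054]);upd([-.307,-.652,.845,.03,.132,-.231]);upd([0,0,1.082,.089,.08,0])
p,Rm=st([0,0,.698,.053,-.03,0])
p,Rm=resync()
f,Rf=final(4,h=33,dz=85); f[0]-=1; print(f); plan(p,Rm,f,Rf)
```

```text
cmd [509.8367  20.719  290.6624] meas [507.9684  20.0056 292.7458] w 45.368916949492444 F [ 0.2345 -0.4217 -1.0267] q [ 0.0388  0.2401  0.1348  1.463   0.001  -0.4819] t 41.3 rot err 0.003774394217935159
[604.6282 -10.4928 217.8577]
{'rx': 0.203, 'ry': -0.8539, 'rz': 0.4345, 'dx': -0.0685, 'dy': -0.0745, 'dz': 0.0751} rows>= 6.5289077082164395
```

Call:
apply_moves:
  deltas:
    - {"rx":0.203,"ry":-0.854,"rz":0.4345,"dx":-0.0685,"dy":-0.0745,"dz":0.075,"grip":200}
    - {"rx":0.203,"ry":-0.854,"rz":0.4345,"dx":-0.0685,"dy":-0.0745,"dz":0.075,"grip":200}
    - {"rx":0.203,"ry":-0.854,"rz":0.4345,"dx":-0.0685,"dy":-0.0745,"dz":0.075,"grip":200}
    - {"rx":0.203,"ry":-0.854,"rz":0.4345,"dx":-0.0685,"dy":-0.0745,"dz":0.075,"grip":200}
    - {"rx":0.203,"ry":-0.854,"rz":0.4345,"dx":-0.0685,"dy":-0.0745,"dz":0.075,"grip":200}
    - {"rx":0.203,"ry":-0.854,"rz":0.4345,"dx":-0.0685,"dy":-0.0745,"dz":0.075,"grip":200}
    - {"rx":0.203,"ry":-0.854,"rz":0.4345,"dx":-0.0685,"dy":-0.0745,"dz":0.075,"grip":200}
    - {"rx":0.203,"ry":-0.854,"rz":0.4345,"dx":-0.0685,"dy":-0.0745,"dz":0.075,"grip":200}

```text
clock: 42.1
tool_pos: [598.1, -10.1, 211.1]
tool_rot: [[-0.65, -0.055, 0.758], [-0.036, 0.998, 0.042], [-0.759, 0.0, -0.651]]
ft_force: [-0.9, 0.0, -2.0]
gripper_width: 45.0
```

Call:
apply_moves:
  deltas:
    - {"rx":0,"ry":0,"rz":0,"dx":0,"dy":0,"dz":0,"grip":200}
    - {"rx":0,"ry":0,"rz":0,"dx":0,"dy":0,"dz":0,"grip":200}
    - {"rx":0,"ry":0,"rz":0,"dx":0,"dy":0,"dz":0,"grip":200}
    - {"rx":0,"ry":0,"rz":0,"dx":0,"dy":0,"dz":0,"grip":200}
    - {"rx":0,"ry":0,"rz":0,"dx":0,"dy":0,"dz":0,"grip":200}

```text
clock: 42.6
tool_pos: [605.7, -10.9, 218.9]
tool_rot: [[-0.641, -0.054, 0.766], [-0.035, 0.999, 0.041], [-0.767, -0.0, -0.642]]
ft_force: [-1.3, -0.6, -0.8]
gripper_width: 45.3
```

Run:
```python
from st import *
p,Rm=st([.203,-.854,.4345,-.0685,-.0745,.075],"w25")
o=ctrl.get_obs()
f,Rf=final(4,h=33,dz=4); f[0]-=1; print(f); plan(p,Rm,f,Rf); plan(o['tool_pos'],o['tool_rot'],f,Rf)
```

```text
cmd [604.6322 -10.4639 217.9445] meas [605.6763 -10.8996 218.8582] w 45.34712977300411 F [-1.293  -0.6395 -0.8181] q [-0.0599  0.028  -0.7252 -0.0528  0.0869 -0.0732] t 42.6 rot err 0.002394434247861157
[604.6282 -10.4928 136.8577]
{'rx': 0.0, 'ry': 0.0001, 'rz': -0.0, 'dx': 0.0621, 'dy': -0.0, 'dz': 0.0521} rows>= 1.6217364984613516
{'rx': -0.0018, 'ry': 0.0005, 'rz': -0.0014, 'dx': 0.063, 'dy': 0.0004, 'dz': 0.0519} rows>= 1.6329882530231925
```

View pics/w25.png

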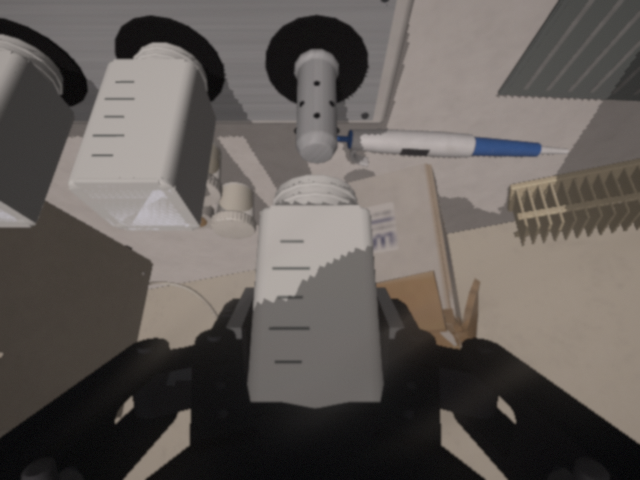

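Call:
apply_moves:
  deltas:
    - {"rx":0,"ry":0,"rz":0,"dx":0.01,"dy":0,"dz":0.0085,"grip":200}
    - {"rx":0,"ry":0,"rz":0,"dx":0.02,"dy":0,"dz":0.0168,"grip":200}
    - {"rx":0,"ry":0,"rz":0,"dx":0.03,"dy":0,"dz":0.025,"grip":200}
    - {"rx":0,"ry":0,"rz":0,"dx":0.04,"dy":0,"dz":0.0335,"grip":200}
    - {"rx":0,"ry":0,"rz":0,"dx":0.05,"dy":0,"dz":0.042,"grip":200}
    - {"rx":0,"ry":0,"rz":0,"dx":0.062,"dy":0,"dz":0.052,"grip":200}
    - {"rx":0,"ry":0,"rz":0,"dx":0.062,"dy":0,"dz":0.052,"grip":200}
    - {"rx":0,"ry":0,"rz":0,"dx":0.062,"dy":0,"dz":0.052,"grip":200}

```text
clock: 43.45
tool_pos: [604.9, -10.8, 136.9]
tool_rot: [[-0.642, -0.054, 0.765], [-0.034, 0.999, 0.041], [-0.766, 0.0, -0.643]]
ft_force: [-0.5, -0.1, -0.8]
gripper_width: 45.1
```

Call:
apply_moves:
  deltas:
    - {"rx":0,"ry":0,"rz":0,"dx":0.0015,"dy":0,"dz":0.0013,"grip":200}
    - {"rx":0,"ry":0,"rz":0,"dx":0.003,"dy":0,"dz":0.0026,"grip":200}
    - {"rx":0,"ry":0,"rz":0,"dx":0.003,"dy":0,"dz":0.0026,"grip":200}

```text
clock: 43.75
tool_pos: [605.0, -10.8, 133.6]
tool_rot: [[-0.641, -0.054, 0.766], [-0.034, 0.999, 0.041], [-0.767, 0.0, -0.642]]
ft_force: [-0.1, 0.2, -2.1]
gripper_width: 45.6
```

Call:
apply_moves:
  deltas:
    - {"rx":0,"ry":0,"rz":0,"dx":0.001,"dy":0,"dz":0.0008,"grip":200}
    - {"rx":0,"ry":0,"rz":0,"dx":0.001,"dy":0,"dz":0.0008,"grip":200}

```text
clock: 43.95
tool_pos: [605.4, -10.8, 132.9]
tool_rot: [[-0.64, -0.053, 0.766], [-0.034, 0.999, 0.041], [-0.768, -0.0, -0.641]]
ft_force: [-1.4, -0.5, 2.4]
gripper_width: 44.9
```

Run:
```python
from st import *
upd([0,0,0,.062,0,.052]);upd([0,0,0,.003,0,.0026])
p,Rm=st([0,0,0,.001,0,.0008],"w26")
```

```text
cmd [604.6578 -10.459  131.7752] meas [605.4321 -10.8207 132.9344] w 44.932607702211406 F [-1.4205 -0.5347  2.3548] q [-0.0598  0.2147 -0.843  -0.3588  0.0869 -0.0728] t 43.95 rot err 0.0032889529738604046
```

View pics/w26.png

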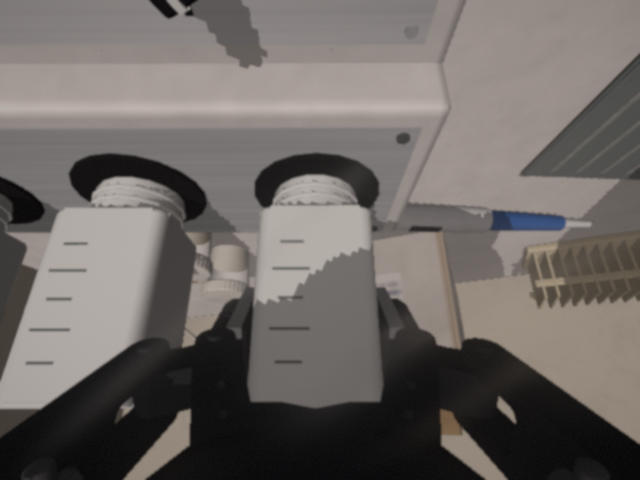

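Touching the seat. Release and back off.

Call:
apply_moves:
  deltas:
    - {"rx":0,"ry":0,"rz":0,"dx":0,"dy":0,"dz":0,"grip":90}
    - {"rx":0,"ry":0,"rz":0,"dx":0,"dy":0,"dz":0,"grip":90}
    - {"rx":0,"ry":0,"rz":0,"dx":0,"dy":0,"dz":0,"grip":90}
    - {"rx":0,"ry":0,"rz":0,"dx":0,"dy":0,"dz":0,"grip":90}
    - {"rx":0,"ry":0,"rz":0,"dx":0,"dy":0,"dz":-0.03,"grip":90}
    - {"rx":0,"ry":0,"rz":0,"dx":0,"dy":0,"dz":-0.07,"grip":90}
    - {"rx":0,"ry":0,"rz":0,"dx":0,"dy":0,"dz":-0.12,"grip":90}
    - {"rx":0,"ry":0,"rz":0,"dx":0,"dy":0,"dz":-0.13,"grip":90}

```text
clock: 44.8
tool_pos: [503.6, -16.2, 219.3]
tool_rot: [[-0.637, -0.053, 0.769], [-0.035, 0.999, 0.04], [-0.77, -0.001, -0.638]]
ft_force: [0.1, 0.1, 0.3]
gripper_width: 55.4
```

Run:
```python
from st import *
p,Rm=st([0,0,0,0,0,-.13],"w27")
t=vision.get_image("top"); cv2.imwrite("pics/t27.png",cv2.resize(t[185:285,340:485],None,fx=5,fy=5,interpolation=cv2.INTER_CUBIC))
s=vision.get_image("scene"); cv2.imwrite("pics/s27.png",cv2.resize(s[200:320,280:480],None,fx=4,fy=4,interpolation=cv2.INTER_CUBIC))
```

```text
cmd [505.217  -16.024  215.3249] meas [503.604  -16.2261 219.307 ] w 55.42344418062402 F [0.1321 0.1431 0.2737] q [-0.1003 -0.1958 -0.9207 -0.0271  0.1175 -0.099 ] t 44.8 rot err 0.006651513276161623
```

View pics/w27.png

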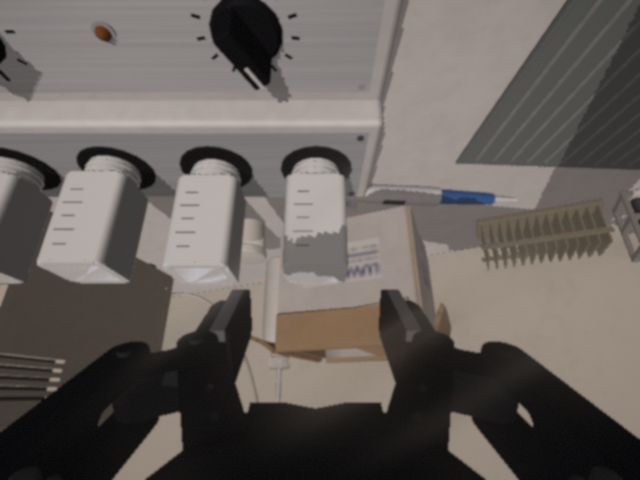

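View pics/s27.png

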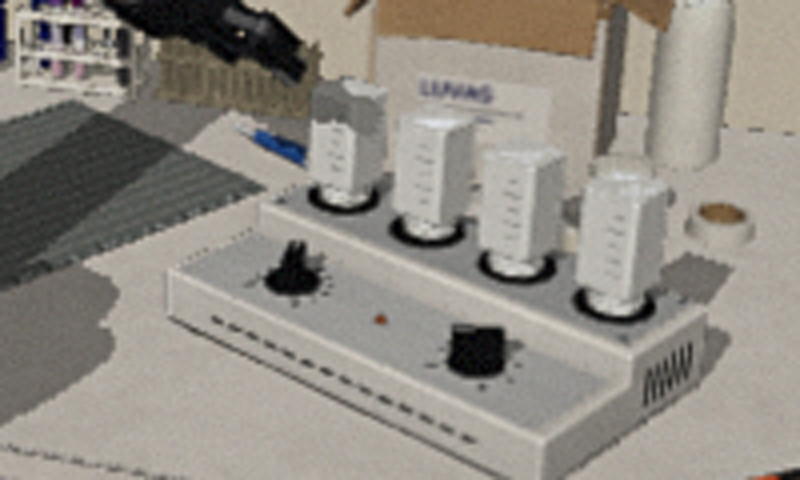

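Run:
```python
from st import *
p,Rm=resync()
plan(p,Rm,np.array([501.5,-56.5,160]),yawrot(-146))
W=(np.array([470,-50,230]),yawrot(-160)); plan(p,Rm,*W); plan(*W,np.array([501.5,-56.5,130]),yawrot(-146))
```

```text
{'rx': -0.2369, 'ry': 0.8542, 'rz': -0.5047, 'dx': 0.0478, 'dy': -0.0399, 'dz': 0.0317} rows>= 6.800295789387739
{'rx': -0.13, 'ry': 0.8696, 'rz': -0.2765, 'dx': 0.0139, 'dy': -0.0318, 'dz': -0.037} rows>= 6.144902668769221
{'rx': 0.0, 'ry': 0.0, 'rz': -0.2443, 'dx': -0.0274, 'dy': -0.0169, 'dz': 0.1} rows>= 2.10090456708533
```

Call:
apply_moves:
  deltas:
    - {"rx":-0.13,"ry":0.87,"rz":-0.2765,"dx":0.014,"dy":-0.032,"dz":-0.037,"grip":150}
    - {"rx":-0.13,"ry":0.87,"rz":-0.2765,"dx":0.014,"dy":-0.032,"dz":-0.037,"grip":150}
    - {"rx":-0.13,"ry":0.87,"rz":-0.2765,"dx":0.014,"dy":-0.032,"dz":-0.037,"grip":150}
    - {"rx":-0.13,"ry":0.87,"rz":-0.2765,"dx":0.014,"dy":-0.032,"dz":-0.037,"grip":150}
    - {"rx":-0.13,"ry":0.87,"rz":-0.2765,"dx":0.014,"dy":-0.032,"dz":-0.037,"grip":150}
    - {"rx":-0.13,"ry":0.87,"rz":-0.2765,"dx":0.014,"dy":-0.032,"dz":-0.037,"grip":150}
    - {"rx":-0.13,"ry":0.87,"rz":-0.2765,"dx":0.014,"dy":-0.032,"dz":-0.037,"grip":150}
    - {"rx":-0.13,"ry":0.87,"rz":-0.2765,"dx":0.014,"dy":-0.032,"dz":-0.037,"grip":150}

```text
clock: 45.75
tool_pos: [472.8, -49.6, 224.8]
tool_rot: [[-0.939, -0.344, -0.01], [-0.344, 0.939, 0.001], [0.009, 0.004, -1.0]]
ft_force: [-0.1, 0.4, -0.9]
gripper_width: 35.3
```

Call:
apply_moves:
  deltas:
    - {"rx":0,"ry":0,"rz":0,"dx":0,"dy":0,"dz":0,"grip":150}
    - {"rx":0,"ry":0,"rz":0,"dx":0,"dy":0,"dz":0,"grip":150}
    - {"rx":0,"ry":0,"rz":0,"dx":0,"dy":0,"dz":0,"grip":150}

```text
clock: 46.05
tool_pos: [468.9, -50.2, 228.3]
tool_rot: [[-0.94, -0.342, -0.003], [-0.342, 0.94, 0.0], [0.003, 0.001, -1.0]]
ft_force: [0.3, 0.5, -0.2]
gripper_width: 35.2
```

Run:
```python
from st import *
st([-.13,.87,-.2765,.014,-.032,-.037]); p,Rm=resync()
o=ctrl.get_obs();print(o['tool_rot'])
import pickle
w=vision.camera_info("wrist"); pickle.dump(w,open("w28.pkl","wb")); im=vision.get_image("wrist"); cv2.imwrite("pics/w28.png",im)
u=proj(w,[501.5,-56.5,70])[0].round().astype(int);x,y=u-50; print(x,y)
cv2.imwrite("pics/c28.png",cv2.resize(im[y:y+100,x:x+100],None,fx=6,fy=6,interpolation=cv2.INTER_CUBIC))
plan(p,Rm,np.array([501.5,-56.5,120]),yawrot(-146))
```

```text
cmd [469.9367 -50.212  229.924 ] meas [468.8682 -50.2325 228.3486] w 35.19122327915405 F [ 0.3127  0.5377 -0.2316] q [-0.1067  0.1938 -0.0916  1.2887  0.     -0.4554] t 46.05 rot err 0.002936321551312111
[[-0.9398 -0.3416 -0.0032]
 [-0.3416  0.9398  0.0004]
 [ 0.0029  0.0015 -1.    ]]
244 209
{'rx': 0.0018, 'ry': -0.0027, 'rz': -0.2447, 'dx': -0.0288, 'dy': -0.0172, 'dz': 0.1082} rows>= 2.266586796043674
```

View pics/c28.png

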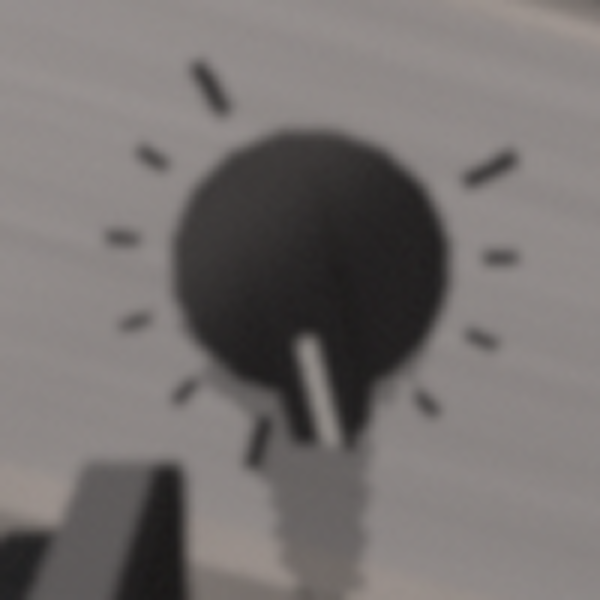

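View pics/w28.png

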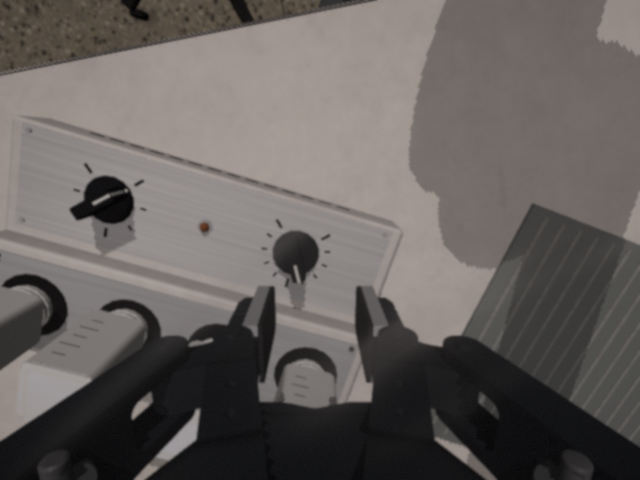

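Run:
```python
from dial import *
import pickle
w=pickle.load(open("w28.pkl","rb"))
dial(w,[(490,168),(501,257),(482,338),(427,402),(259,443),(186,390),(135,321),(122,237),(152,157),(210,88)],[0,27,54,81,135,162,189,216,243,270],[(306,335),(332,445)],6,[244,209])
```

```text
centre [501.4973 -56.5597] r 29.73534954259812 dryer yaw 3.4442138916995475 res 1.630092403172398
ptr yaw 31.698779133887395 angle 1.8630592979966178 tip [16.0778 10.1382  0.    ]
ptr yaw from centre-to-tip 32.23432994405314
```

Run:
```python
from st import *
p,Rm=cmd(); plan(p,Rm,np.array([501.5,-56.5,115]),yawrot(-147.5))
```

```text
{'rx': 0.0018, 'ry': -0.0027, 'rz': -0.2186, 'dx': -0.0289, 'dy': -0.0172, 'dz': 0.1132} rows>= 2.3623738335014464
```

Call:
apply_moves:
  deltas:
    - {"rx":0.002,"ry":-0.003,"rz":-0.219,"dx":-0.029,"dy":-0.017,"dz":0.113,"grip":150}
    - {"rx":0.002,"ry":-0.003,"rz":-0.219,"dx":-0.029,"dy":-0.017,"dz":0.113,"grip":150}
    - {"rx":0.002,"ry":-0.003,"rz":-0.219,"dx":-0.029,"dy":-0.017,"dz":0.113,"grip":150}
    - {"rx":0.002,"ry":-0.003,"rz":-0.219,"dx":-0.029,"dy":-0.017,"dz":0.113,"grip":150}
    - {"rx":0.002,"ry":-0.003,"rz":-0.219,"dx":-0.029,"dy":-0.017,"dz":0.113,"grip":150}
    - {"rx":0.002,"ry":-0.003,"rz":-0.219,"dx":-0.029,"dy":-0.017,"dz":0.113,"grip":150}
    - {"rx":0.002,"ry":-0.003,"rz":-0.219,"dx":-0.029,"dy":-0.017,"dz":0.113,"grip":150}

```text
clock: 46.8
tool_pos: [503.4, -56.2, 117.4]
tool_rot: [[-0.843, -0.538, 0.004], [-0.538, 0.843, -0.001], [-0.003, -0.002, -1.0]]
ft_force: [-0.4, 0.3, -0.1]
gripper_width: 35.3
```

Run:
```python
from st import *
p,Rm=st([.002,-.003,-.219,-.029,-.017,.113],"w29"); o=ctrl.get_obs(); print(o['tool_rot'])
plan(p,Rm,np.array([501.5,-56.5,73.5]),yawrot(-147.5))
plan(o['tool_pos'],o['tool_rot'],np.array([501.5,-56.5,73.5]),yawrot(-147.5))
```

```text
cmd [501.5654 -56.2594 115.2399] meas [503.3923 -56.2266 117.3676] w 35.30560977636133 F [-0.3942  0.2597 -0.1359] q [-0.1111  0.3415 -0.1982  1.0275 -0.0002 -0.6794] t 46.8 rot err 0.003373248709806115
[[-0.8428 -0.5382  0.0032]
 [-0.5382  0.8428 -0.0005]
 [-0.0024 -0.0022 -1.    ]]
{'rx': -0.0003, 'ry': 0.0002, 'rz': 0.0004, 'dx': 0.0002, 'dy': -0.0002, 'dz': 0.0417} rows>= 0.8348138048540465
{'rx': -0.0022, 'ry': 0.0024, 'rz': 0.0011, 'dx': 0.0018, 'dy': 0.0008, 'dz': 0.0436} rows>= 0.8731051453954587
```

View pics/w29.png

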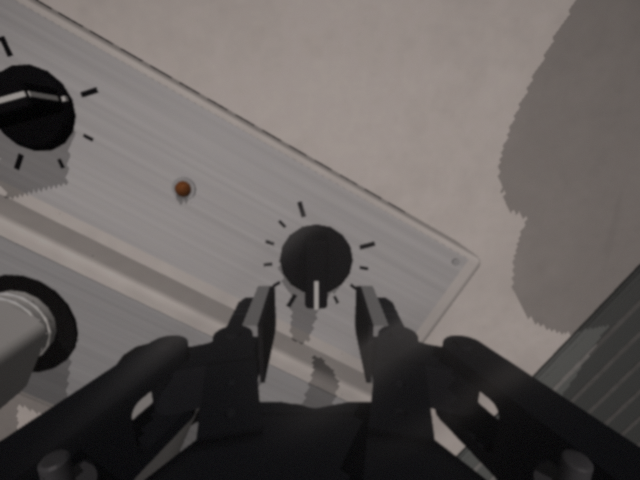

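The thermostat bar is in line with the jaws, pointer line at (316,293). I'll lower and grip.

Call:
apply_moves:
  deltas:
    - {"rx":0,"ry":0,"rz":0,"dx":0,"dy":0,"dz":0.02,"grip":150}
    - {"rx":0,"ry":0,"rz":0,"dx":0,"dy":0,"dz":0.041,"grip":150}
    - {"rx":0,"ry":0,"rz":0,"dx":0,"dy":0,"dz":0.041,"grip":150}
    - {"rx":0,"ry":0,"rz":0,"dx":0,"dy":0,"dz":0.041,"grip":150}
    - {"rx":0,"ry":0,"rz":0,"dx":0,"dy":0,"dz":0.041,"grip":240}
    - {"rx":0,"ry":0,"rz":0,"dx":0,"dy":0,"dz":0.041,"grip":240}
    - {"rx":0,"ry":0,"rz":0,"dx":0,"dy":0,"dz":0.041,"grip":240}
    - {"rx":0,"ry":0,"rz":0,"dx":0,"dy":0,"dz":0.041,"grip":240}

```text
clock: 47.65
tool_pos: [503.3, -56.0, 75.9]
tool_rot: [[-0.843, -0.538, 0.002], [-0.538, 0.843, 0.0], [-0.002, -0.001, -1.0]]
ft_force: [-1.3, 0.9, 6.6]
gripper_width: 10.7
```

Call:
apply_moves:
  deltas:
    - {"rx":0,"ry":0,"rz":0.13,"dx":0,"dy":0,"dz":0,"grip":240}
    - {"rx":0,"ry":0,"rz":0.26,"dx":0,"dy":0,"dz":0,"grip":240}
    - {"rx":0,"ry":0,"rz":0.4,"dx":0,"dy":0,"dz":0,"grip":240}
    - {"rx":0,"ry":0,"rz":0.54,"dx":0,"dy":0,"dz":0,"grip":240}
    - {"rx":0,"ry":0,"rz":0.68,"dx":0,"dy":0,"dz":0,"grip":240}
    - {"rx":0,"ry":0,"rz":0.82,"dx":0,"dy":0,"dz":0,"grip":240}
    - {"rx":0,"ry":0,"rz":0.94,"dx":0,"dy":0,"dz":0,"grip":240}
    - {"rx":0,"ry":0,"rz":0.98,"dx":0,"dy":0,"dz":0,"grip":240}

```text
clock: 48.45
tool_pos: [503.4, -58.1, 75.9]
tool_rot: [[-0.915, 0.404, 0.002], [0.404, 0.915, -0.005], [-0.004, -0.003, -1.0]]
ft_force: [-2.2, -4.8, 6.2]
gripper_width: 10.0
```

Call:
apply_moves:
  deltas:
    - {"rx":0,"ry":0,"rz":0,"dx":0,"dy":0,"dz":0,"grip":240}
    - {"rx":0,"ry":0,"rz":0,"dx":0,"dy":0,"dz":0,"grip":240}
    - {"rx":0,"ry":0,"rz":0,"dx":0,"dy":0,"dz":0,"grip":150}
    - {"rx":0,"ry":0,"rz":0,"dx":0,"dy":0,"dz":0,"grip":150}
    - {"rx":0,"ry":0,"rz":0,"dx":0,"dy":0,"dz":0,"grip":150}
    - {"rx":0,"ry":0,"rz":0,"dx":0,"dy":0,"dz":-0.05,"grip":150}
    - {"rx":0,"ry":0,"rz":0,"dx":0.02,"dy":0,"dz":-0.1,"grip":150}
    - {"rx":0,"ry":0,"rz":0,"dx":0.03,"dy":0,"dz":-0.15,"grip":150}

```text
clock: 49.25
tool_pos: [474.3, -43.9, 220.4]
tool_rot: [[-0.917, 0.4, -0.003], [0.4, 0.917, 0.001], [0.003, -0.001, -1.0]]
ft_force: [0.9, 0.5, -0.3]
gripper_width: 35.0
```

Call:
apply_moves:
  deltas:
    - {"rx":0,"ry":0,"rz":0,"dx":0,"dy":0,"dz":0,"grip":150}
    - {"rx":0,"ry":0,"rz":0,"dx":0,"dy":0,"dz":0,"grip":150}

```text
clock: 49.45
tool_pos: [476.7, -44.2, 221.2]
tool_rot: [[-0.917, 0.4, 0.004], [0.4, 0.917, -0.0], [-0.004, 0.001, -1.0]]
ft_force: [1.2, 0.5, -0.2]
gripper_width: 35.2
```

Run:
```python
from st import *
upd([0,0,0,0,0,.041]);upd([0,0,.98,0,0,0]); p,Rm=st([0,0,0,.03,0,-.15])
import pickle
w=vision.camera_info("wrist"); pickle.dump(w,open("w30.pkl","wb")); im=vision.get_image("wrist"); cv2.imwrite("pics/w30.png",im)
u=proj(w,[501.5,-56.5,70])[0].round().astype(int);x,y=u-50; print(x,y)
cv2.imwrite("pics/c30.png",cv2.resize(im[y:y+100,x:x+100],None,fx=6,fy=6,interpolation=cv2.INTER_CUBIC))
```

```text
cmd [474.0435 -44.2271 224.2297] meas [476.7365 -44.2413 221.1765] w 35.20733825357033 F [ 1.2329  0.463  -0.1602] q [-0.0926  0.2065 -0.0946  1.2659  0.0001  0.3185] t 49.45 rot err 0.003662873711763505
262 210
```

View pics/c30.png

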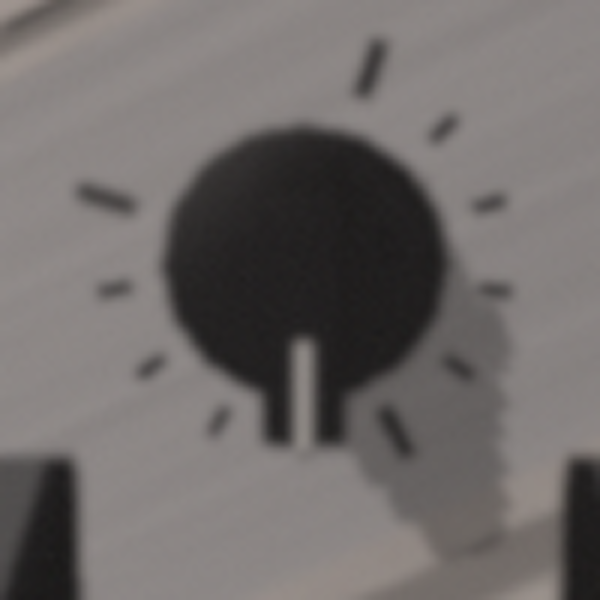

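View pics/w30.png

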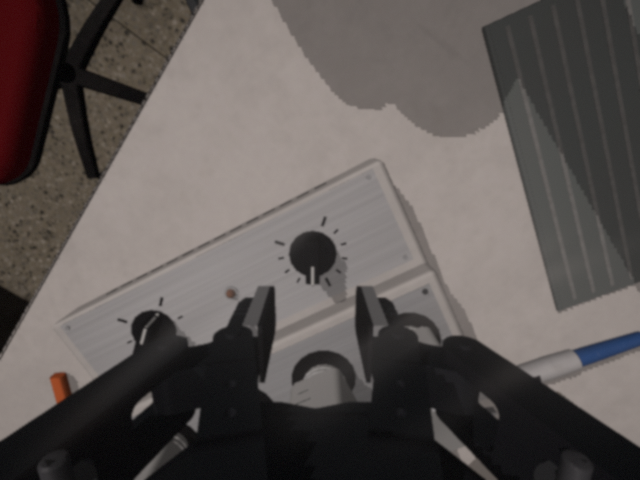

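Run:
```python
from dial import *
import pickle
w=pickle.load(open("w30.pkl","rb"))
dial(w,[(371,68),(443,128),(490,204),(496,291),(458,368),(397,432),(218,422),(151,367),(114,290),(105,198)],[0,27,54,81,108,135,189,216,243,270],[(303,338),(304,446)],6,[262,210])
```

```text
centre [501.6035 -56.7531] r 29.756830790152407 dryer yaw 3.2762330406562796 res 1.4898136979687706
ptr yaw -23.20048623960963 angle 2.8183004167592483 tip [16.4803 -7.0201  0.    ]
ptr yaw from centre-to-tip -23.07237559632008
```

Run:
```python
from st import *
p,Rm=cmd(); W=(np.array([500,-226.3,200]),yawrot(135.1)); plan(p,Rm,*W); plan(*W,np.array([511,-226.4,115]),yawrot(135.1))
```

```text
{'rx': 0.0001, 'ry': 0.0003, 'rz': 0.3713, 'dx': -0.0967, 'dy': -0.1564, 'dz': 0.0243} rows>= 3.7100593854698736
{'rx': 0.0, 'ry': 0.0, 'rz': 0.0, 'dx': -0.0079, 'dy': 0.0077, 'dz': 0.085} rows>= 1.7141773537181033
```

Call:
apply_moves:
  deltas:
    - {"rx":0,"ry":0,"rz":0.371,"dx":-0.097,"dy":-0.156,"dz":0.024,"grip":150}
    - {"rx":0,"ry":0,"rz":0.371,"dx":-0.097,"dy":-0.156,"dz":0.024,"grip":150}
    - {"rx":0,"ry":0,"rz":0.371,"dx":-0.097,"dy":-0.156,"dz":0.024,"grip":150}
    - {"rx":0,"ry":0,"rz":0.371,"dx":-0.097,"dy":-0.156,"dz":0.024,"grip":150}
    - {"rx":0,"ry":0,"rz":0.371,"dx":-0.097,"dy":-0.156,"dz":0.024,"grip":150}
    - {"rx":0,"ry":0,"rz":0.371,"dx":-0.097,"dy":-0.156,"dz":0.024,"grip":150}

```text
clock: 50.1
tool_pos: [501.0, -226.4, 193.0]
tool_rot: [[-0.708, 0.706, -0.005], [0.706, 0.708, 0.002], [0.005, -0.002, -1.0]]
ft_force: [-0.3, 0.2, 0.3]
gripper_width: 35.3
```

Call:
apply_moves:
  deltas:
    - {"rx":0,"ry":0,"rz":0,"dx":-0.008,"dy":0.0075,"dz":0.04,"grip":150}
    - {"rx":0,"ry":0,"rz":0,"dx":-0.008,"dy":0.0075,"dz":0.085,"grip":150}
    - {"rx":0,"ry":0,"rz":0,"dx":-0.008,"dy":0.0075,"dz":0.085,"grip":150}
    - {"rx":0,"ry":0,"rz":0,"dx":-0.008,"dy":0.0075,"dz":0.085,"grip":150}

```text
clock: 50.5
tool_pos: [512.3, -224.9, 110.1]
tool_rot: [[-0.71, 0.704, -0.004], [0.704, 0.71, 0.002], [0.004, -0.002, -1.0]]
ft_force: [1.2, 0.1, 0.5]
gripper_width: 35.1
```

Run:
```python
from st import *
upd([0,0,.371,-.097,-.156,.024]); p,Rm=st([0,0,0,-.008,.0075,.085],"w31"); o=ctrl.get_obs(); print(o['tool_rot'])
plan(p,Rm,np.array([511,-226.4,74]),yawrot(135.1))
```

```text
cmd [ 511.394  -226.3658  115.2585] meas [ 512.2728 -224.9305  110.1327] w 35.13170759103097 F [1.1572 0.1183 0.4812] q [-0.4137  0.4487 -0.0527  1.0733 -0.0001  0.3672] t 50.5 rot err 0.004995899778041911
[[-0.7101  0.7041  0.0005]
 [ 0.7041  0.7101 -0.0003]
 [-0.0005  0.0001 -1.    ]]
{'rx': 0.0002, 'ry': 0.0003, 'rz': 0.0003, 'dx': 0.0003, 'dy': -0.0003, 'dz': 0.0413} rows>= 0.8252071358418885
```

View pics/w31.png

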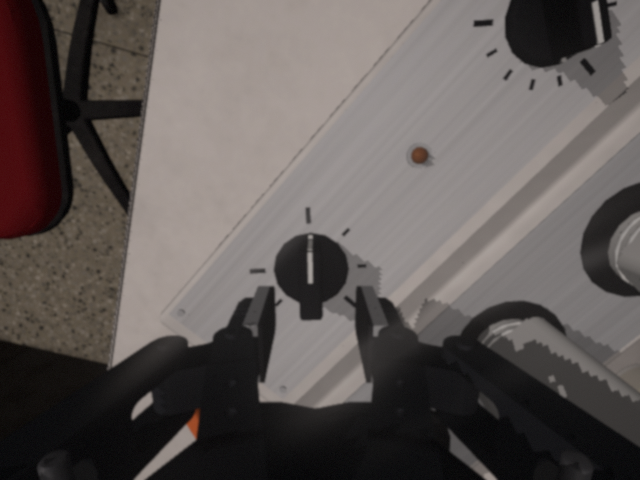

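Call:
apply_moves:
  deltas:
    - {"rx":0,"ry":0,"rz":0,"dx":0,"dy":0,"dz":0.02,"grip":150}
    - {"rx":0,"ry":0,"rz":0,"dx":0,"dy":0,"dz":0.035,"grip":150}
    - {"rx":0,"ry":0,"rz":0,"dx":0,"dy":0,"dz":0.041,"grip":150}
    - {"rx":0,"ry":0,"rz":0,"dx":0,"dy":0,"dz":0.041,"grip":150}
    - {"rx":0,"ry":0,"rz":0,"dx":0,"dy":0,"dz":0.041,"grip":240}
    - {"rx":0,"ry":0,"rz":0,"dx":0,"dy":0,"dz":0.041,"grip":240}
    - {"rx":0,"ry":0,"rz":0,"dx":0,"dy":0,"dz":0.041,"grip":240}
    - {"rx":0,"ry":0,"rz":0,"dx":0,"dy":0,"dz":0.041,"grip":240}

```text
clock: 51.35
tool_pos: [512.8, -228.6, 71.7]
tool_rot: [[-0.708, 0.706, -0.0], [0.706, 0.708, -0.005], [-0.003, -0.004, -1.0]]
ft_force: [-4.6, -4.0, 5.1]
gripper_width: 10.5
```

Call:
apply_moves:
  deltas:
    - {"rx":0,"ry":0,"rz":0.13,"dx":0,"dy":0,"dz":0,"grip":240}
    - {"rx":0,"ry":0,"rz":0.26,"dx":0,"dy":0,"dz":0,"grip":240}
    - {"rx":0,"ry":0,"rz":0.39,"dx":0,"dy":0,"dz":0,"grip":240}
    - {"rx":0,"ry":0,"rz":0.52,"dx":0,"dy":0,"dz":0,"grip":240}
    - {"rx":0,"ry":0,"rz":0.65,"dx":0,"dy":0,"dz":0,"grip":240}
    - {"rx":0,"ry":0,"rz":0.78,"dx":0,"dy":0,"dz":0,"grip":240}
    - {"rx":0,"ry":0,"rz":0.91,"dx":0,"dy":0,"dz":0,"grip":240}
    - {"rx":0,"ry":0,"rz":1.0,"dx":0,"dy":0,"dz":0,"grip":240}

```text
clock: 52.15
tool_pos: [510.5, -229.3, 71.7]
tool_rot: [[0.217, 0.976, -0.005], [0.976, -0.217, -0.006], [-0.007, -0.003, -1.0]]
ft_force: [-10.8, -5.4, 9.8]
gripper_width: 10.6
```

Call:
apply_moves:
  deltas:
    - {"rx":0,"ry":0,"rz":0.13,"dx":0,"dy":0,"dz":0,"grip":240}
    - {"rx":0,"ry":0,"rz":0.26,"dx":0,"dy":0,"dz":0,"grip":240}
    - {"rx":0,"ry":0,"rz":0.39,"dx":0,"dy":0,"dz":0,"grip":240}
    - {"rx":0,"ry":0,"rz":0.48,"dx":0,"dy":0,"dz":0,"grip":240}
    - {"rx":0,"ry":0,"rz":0.517,"dx":0,"dy":0,"dz":0,"grip":240}
    - {"rx":0,"ry":0,"rz":0.517,"dx":0,"dy":0,"dz":0,"grip":240}
    - {"rx":0,"ry":0,"rz":0.517,"dx":0,"dy":0,"dz":0,"grip":240}

```text
clock: 52.85
tool_pos: [509.5, -228.7, 71.7]
tool_rot: [[0.668, 0.744, -0.007], [0.744, -0.668, -0.005], [-0.008, -0.002, -1.0]]
ft_force: [-12.8, -4.4, 11.5]
gripper_width: 10.7
```

Call:
apply_moves:
  deltas:
    - {"rx":0,"ry":0,"rz":0,"dx":0,"dy":0,"dz":0,"grip":150}
    - {"rx":0,"ry":0,"rz":0,"dx":0,"dy":0,"dz":0,"grip":150}
    - {"rx":0,"ry":0,"rz":0,"dx":0,"dy":0,"dz":0,"grip":150}
    - {"rx":0,"ry":0,"rz":0,"dx":0,"dy":0,"dz":-0.05,"grip":150}
    - {"rx":0,"ry":0,"rz":0,"dx":-0.02,"dy":0,"dz":-0.1,"grip":150}
    - {"rx":0,"ry":0,"rz":0,"dx":-0.03,"dy":0,"dz":-0.15,"grip":150}
    - {"rx":0,"ry":0,"rz":0,"dx":-0.03,"dy":0,"dz":-0.15,"grip":150}
    - {"rx":0,"ry":0,"rz":0,"dx":-0.03,"dy":0,"dz":-0.15,"grip":150}

```text
clock: 53.65
tool_pos: [494.7, -249.7, 222.2]
tool_rot: [[0.666, 0.746, 0.005], [0.746, -0.666, -0.003], [0.001, 0.005, -1.0]]
ft_force: [-1.1, -0.0, 0.1]
gripper_width: 35.1
```

Run:
```python
from st import *
upd([0,0,0,0,0,.041]);upd([0,0,1.517,0,0,0]); p,Rm=st([0,0,0,-.03,0,-.15])
import pickle
w=vision.camera_info("wrist"); pickle.dump(w,open("w32.pkl","wb")); im=vision.get_image("wrist"); cv2.imwrite("pics/w32.png",im)
u=proj(w,[511,-226.5,70])[0].round().astype(int);x,y=u-50; print(x,y)
cv2.imwrite("pics/c32.png",cv2.resize(im[max(y,0):y+100,max(x,0):x+100],None,fx=6,fy=6,interpolation=cv2.INTER_CUBIC))
```

```text
cmd [ 491.362  -248.7205  224.2538] meas [ 494.7342 -249.6891  222.1665] w 35.117817003030304 F [-1.0913 -0.0094  0.0796] q [-0.4674  0.3527  0.1067  1.3192 -0.      1.8325] t 53.65 rot err 0.005263955477255648
260 146
```

View pics/c32.png

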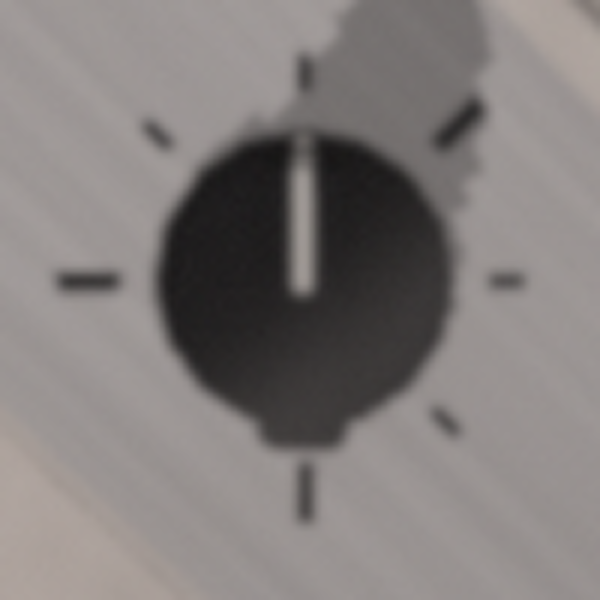

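View pics/w32.png

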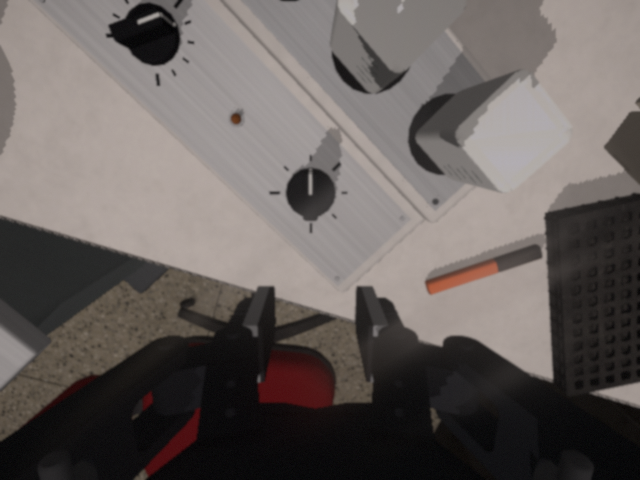

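Run:
```python
from dial import *
import pickle
w=pickle.load(open("w32.pkl","rb"))
dial(w,[(88,282),(157,135),(305,73),(460,124),(507,281),(446,421),(305,492)],[0,45,90,135,180,225,270],[(303,295),(303,140)],6,[260,146])
from st import *
t=vision.get_image("top"); cv2.imwrite("pics/t32.png",cv2.resize(t[140:300,240:520],None,fx=2.8,fy=2.8,interpolation=cv2.INTER_CUBIC))
s=vision.get_image("scene"); cv2.imwrite("pics/s32.png",cv2.resize(s[200:350,260:500],None,fx=3.3,fy=3.3,interpolation=cv2.INTER_CUBIC))
```

```text
centre [ 510.9363 -226.4673] r 30.024481130318396 dryer yaw 3.255082276375589 res 1.3866834262219072
ptr yaw 47.99159921866164 angle 1.5753949736752273 tip [14.9512 16.3102  0.    ]
ptr yaw from centre-to-tip 47.48921099800267
```

View pics/t32.png

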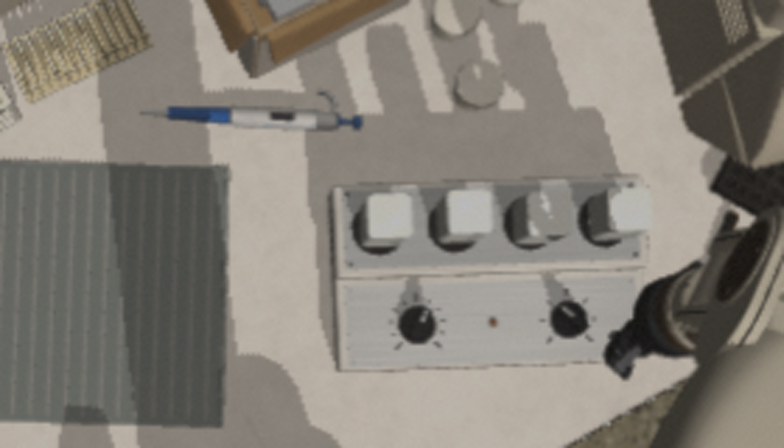

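View pics/s32.png

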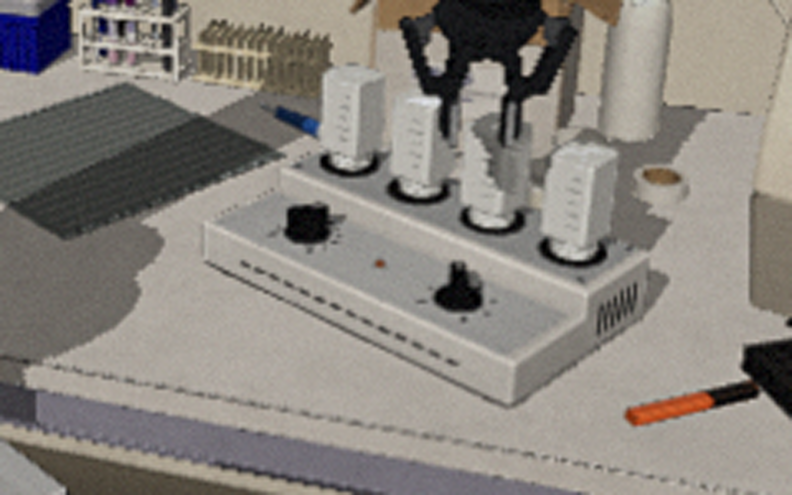

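All four bottles stand straight on their seats, the dials read right, and the gripper is clear at z = 222 mm. Handing in.

Run:
```python
from cell import ctrl
print(ctrl.close_job(), ctrl.get_obs()['clock'])
```

```text
the job is handed in; nothing more can be done
the job is handed in; nothing more can be done
```

I finished the job in the order you gave and handed it in at about 54 s of the 210 s allowed. The hand-in gives no verdict, so what follows comes from my own camera checks.

- **Timer back to 0:** it read about 0.05 rad after the turn (limit 0.13).
- **Bottles:** all four white bottles are upside down, one to a peg. Each was lowered until it lightly touched its seat (2–6 N) and then released. The last pictures show them standing straight. I judged this by eye and did not measure the final mouth positions.
- **One bottle moved:** the far-left bottle was shifted about 3 cm during the run, so I measured it again before gripping it.
- **Thermostat at 6:** I measured 2.82 rad (target 2.83). I took this before the final timer turn, and the thermostat was not touched after that.
- **Timer at 20 minutes:** I measured 1.575 rad (target 1.571).
- **Other things on the bench:** the arm did not go near the pipette, cup, highlighter or look-alikes. The pipette, cup and highlighter look unmoved in the last pictures, but I did not measure them.
- **Position readings:** the measured arm position ran up to about 5 mm off the commanded one just after moves, so I re-read the measured pose several times. No check failed.

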